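# Load and lock the anaerobic culture chamber

## Task

Load the anaerobic chamber for incubation: put the grey spent cartridge from its square recess into the yellow discard tray, seat every culture dish flat in a round recess of the deck, any dish in any recess, and only when all the dishes are in, fit the fresh blue cartridge fully down into the square recess. Then shut the clear lid, hook the latch's wire loop over the keeper on the lid's front edge and push the black lever over until it snaps flat against the panel. Leave the tip box, the tube rack and the wash bottle where they stand.

Things in the scene. Friction and masses are not known exactly. Their poses are not given: they have to be found in the camera images.
- chamber: White culture chamber fixed to the bench, 290 mm wide (y). Level aluminium deck with four recesses, 80 mm above the bench, from 64 mm in front (-x) of the origin to the lid hinge. In front of it a panel slopes down 36 degrees to a foot 166 mm in front, carrying the latch. Origin on the bench under the deck; x from the panel towards the hinge, y along the hinge, z up.
- lid (a joint): Angle of the clear lid: 0 = shut, 1.57 = upright, 1.70 = stop; starts at 1.54 to 1.62. Hinged along the deck's far edge on a stiff hinge: it stays where it is left, about 4 N at its rim moves it. To shut it, push its outer face forward and down.
- lid_hinge (a point): Middle of the lid's hinge line, 82 mm above the bench, 78 mm behind the chamber's origin, on the chamber. Axes as the chamber's.
- lid_rim (a point): Point on the lid's outer face at its front rim (blue stripe), in the middle of its width: 116 mm from the hinge line along the lid, 22 mm out from its underside. Moves with the lid; x = from this rim to the hinge, z = out of the outer face. The lid is a clear tray 22 mm deep, 278 mm wide, in an aluminium frame.
- recess_1 (a point): Centre of the floor of a round recess in the deck, 54 mm across, 6 mm deep, edge chamfered 2 mm; 10 mm in front of the chamber origin, 96 mm right (-y) of the chamber's middle. Axes as the chamber's.
- recess_2 (a point): The same, 32 mm right of the middle (64 mm from recess_1 and from recess_3).
- recess_3 (a point): The same, 32 mm left (+y) of the middle; 64 mm from the square recess.
- recess_square (a point): Centre of the floor of the square recess, 50 x 50 mm, 6 mm deep, edge chamfered 2 mm, sides along the chamber's x and y; 96 mm left of the middle. At the start the spent cartridge sits in it.
- lever_pivot (a point): Pivot of the latch lever on the sloping panel, 60 mm above the bench, 112 mm in front of the chamber's origin. Fixed to the chamber, axes as the chamber's; the pivot axis is y.
- lever (a joint): Latch lever: 0 = flat along the panel, pointing down the slope (locked), 1.57 = square to the panel, 2.35 = stop. Starts at 1.3 to 1.7; stays where it is left (1.5 N at its end moves it). Closing it draws the loop down the slope; with the loop hooked it stiffens below about 1.0 (3 to 5 N at its end) and snaps past its toggle point at about 0.2.
- lever_end (a point): Point on the lever's lid-side face (the upper face when locked), 56 mm from the pivot. The lever is a black bar 22 mm wide (y), 5 mm thick, 65 mm long from the pivot; x = from its end to the pivot, z = out of this face. Pushing on this face (along -z) closes the lever.
- bar (a point): Middle of the T-bar (6 mm round, 49 mm long along y, ends proud and rounded) of the latch's steel wire loop. Two 5 mm side wires, 31 mm apart, run 62 mm along this point's -x to a pivot on the lever, 14 mm from the lever's own (straight out from the panel when the lever is square to it). Swings freely, falls by its weight; starts fallen back beside the lever. Moving it off its arc turns the lever.
- keeper (a point): Where the bar's middle lies when hooked: behind the keeper's steel lip (18 mm wide, top 7 mm above this point) on the lid's front edge, in a trough open above. Moves with the lid; lid shut: axes as the chamber's, 89 mm above the bench. The bar may be let down up to 16 mm behind (+x) this point and rests 3 mm above the frame; the side wires straddle the lip.
- discard_tray_in (a point): Centre of the inner floor of the fixed yellow discard tray; floor 4 mm thick, inside 122 mm (its x) by 102 mm (its y), walls to 28 mm above the bench.
- fresh_cartridge_mid (a point): Centre of the fresh gas cartridge: blue square block 46 x 46 mm, 18 mm tall, white stripes on top, about 40 g, flat on the bench mat right of the chamber. z up, x and y along its sides.
- spent_cartridge_mid (a point): Centre of the spent gas cartridge: the same block in grey with black stripes.
- tip_box: Bystander: white box with blue top and pipette tips, 80 x 120 x 65 mm. Origin under its centre. Not to be disturbed.
- tube_rack: Bystander: purple tube rack, 50 x 100 x 60 mm with red-capped tubes. Origin under its centre. Not to be disturbed.
- wash_bottle: Bystander: white squeeze bottle with blue cap, 62 mm across, 185 mm tall. Origin under its centre. Not to be disturbed.
- dish_1_mid (a point): Centre of a closed culture dish: clear round dish 50 mm across, 16 mm tall, red or amber agar showing through its top, white rim line near its foot, about 35 g. Either side up is fine. Starts on the bench mat to the right of the chamber; two or three dishes are present.
- dish_2_mid (a point): Centre of a closed culture dish: clear round dish 50 mm across, 16 mm tall, red or amber agar showing through its top, white rim line near its foot, about 35 g. Either side up is fine. As dish_1 (may be absent).
- dish_3_mid (a point): Centre of a closed culture dish: clear round dish 50 mm across, 16 mm tall, red or amber agar showing through its top, white rim line near its foot, about 35 g. Either side up is fine. As dish_1 (may be absent).
Not all that is in view belongs to the job. Leave any green look-alike of the part that bears spent_cartridge_mid alone. What is shaped like the part that bears dish_3_mid but pink is not meant.

How it is judged:
By the outcome, as a careful person would: the job done as asked, in the order asked, and still so for the second after the job is handed in, with the robot touching nothing.
Of dish_1, dish_2, dish_3 only 2 to 3 are there at a start; the rules pass over those that are not, and their reading is None.
At some moment in a run one of dish_1, dish_2, dish_3, fresh_cartridge may be knocked a few centimetres aside while the robot is not near it.
Once in a run the grip may slacken for a moment while it holds something.
It also fails if it takes over 210 s, if anything falls off the work surface, if the arm or the gripper's body presses on something with over 40 N, if the wrist force passes 120 N, or if a joint passes its speed limit or range.

## Robot

A 6-joint arm with a two-finger parallel gripper is mounted at the origin on the work surface. World frame = base frame: x ahead of the robot, y to its left, z up, the work surface at z = 0. Lengths are in m, angles in degrees, forces in N, time in s.
With the tool pointing down it reaches from about 0.4 to 0.825 m from the base axis. Payload 7 kg.
Tool frame: the origin (TCP) lies midway between the tips of the shut fingers; the grasp point (between the pads) lies ctrl.tcp_to_grasp behind it (ctrl.tcp_to_grasp is the distance from the TCP to the grasp point, in m); y points along the fingers, z is the direction in which the jaws open and shut, and the axes are right-handed (so a half turn about y gives the same grasp; the last joint's range is limited). The gripper opens to 88 mm and grips with 3 to 60 N. Pads are 19 mm wide; open, the fingers measure 130 mm over their backs; the gripper's body (78 mm by 193 mm) begins 47 mm behind the grasp point.
Start: joints at [85.892, 20.546, 0.682, 0, -70.136, -16.507], TCP at [0.238, 0.632, 0.227] pointing down, gripper open.
Joint ranges: [-176.03, 176.03], [-82.01, 121.73], [-58.28, 71.71], [-173.87, 95.51], [-174.79, -0.11], [-173.66, 173.66]. Speed limits (degrees/s): [136.94, 136.94, 172.46, 180, 180, 180].

## Interface

Orientations are given as [roll, pitch, yaw] about the fixed x, y, z axes, in that order (R = Rz(yaw) Ry(pitch) Rx(roll)).
In Python, from plant import ctrl, snapshot, silhouettes gives the robot as it stands.
- The arm moves only by the shell command python3 -m pendant 'ROWS'. ROWS is JSON, a list that holds one entry, the list of rows, each a list of 7 numbers: the shift along the tool's x, y, z in cm, then the turn, a rotation vector about the tool's x, y, z in degrees, then the opening, from 0 (shut) to 1 (fully open). In form: [[[x, y, z, rx, ry, rz, hand], ...]]. A call has 1 to 12 rows; each row shifts and turns the commanded pose from where the row before left it, along the tool's axes as they then stand; what a row does not reach is not made up. A row lasts 1/12 s, in which the tool goes at most 41.7 mm and 7.16 degrees, less where a joint would pass 70% of its speed; a pose out of reach is approached as far as the arm can. A call with a gripper value outside its range is refused whole. The fingers move at their own pace and stop on an object; the grip force is fixed at half the most. Time passes only in rows, so rows that do not move let the fingers close. It gives the time, the measured TCP pose, the force and the opening at its end, in the units of the state.
- ctrl.get_obs(): the state, without advancing time (a new reading comes with each control period).
- snapshot(name): name is "side" or "top"; returns a dict with "image" (384x512x3 uint8, red, green, blue), "camera_matrix" (3x3 intrinsics, pixels), "dist_coeffs" ([k1, k2, p1, p2, k3] as OpenCV has them; the pictures are not rectified), "eye" and "orientation" of the camera in the world. Camera axes: x right, y down, z forward; pixel columns grow to the right and rows downward; lengths in m; the calibration is good to about 2 mm. A picture is of the moment at which its call begins. There is no depth.
- ctrl.close_job(): hands the job in, once; it reports no verdict.
Trained networks look in a picture, given as the dict that the camera call returned (one of the last four; its "shot" number tells which), for a name from the list of things; names that differ only in an ending like _2 or _b are one class to them, and where a whole thing is asked for, a point or a joint stands for the part that bears it (a point fixed in the world has none). Each returns a list of dicts, best first, with "confidence" (0 to 1); they miss things now and then, are a little off and sometimes report something else, mostly with a low value. They report only what shows in the picture. A call takes as long as a camera call. They do not tell look-alikes from the thing itself.
- silhouettes(picture, thing): "mask" (384x512 bool, what is visible of it) and "bbox" ([left, top, width, height] in pixels, round what is visible of it).
The state is a dict: "clock": time; "joint_pos": joint angles; "qvel": joint speeds; "tau": joint torques, N m; "tool_pos": TCP position; "orientation": TCP orientation; "force": force on the tool from outside, world axes, zero at the start; "moment": the same for the moment, N m; "opening": finger opening in m.
Only numpy, scipy, OpenCV 4.12 (cv2) and the standard library are available. Lean on these libraries where they do the work, as an engineer would, in place of code of your own. Each camera call takes 0.05 s, during which the arm holds its last target.

## Working session

There is one attempt and no reset: what is moved stays moved. The work goes in short steps, Python scripts to look and compute and a shell command to move; the robot and the scene stay as the last step left them, time stands still between calls to the robot, and variables do not carry over. Pictures are saved under pics/ and viewed, and the job is handed in when it is done.

```bash
ls; mkdir -p pics; python3 - <<'E'
from plant import ctrl, snapshot, silhouettes
import cv2
print(ctrl.get_obs(), ctrl.tcp_to_grasp)
for n in ("side","top"):
    s=snapshot(n); cv2.imwrite(f"pics/{n}0.png",s["image"][...,::-1])
    print(n,s["camera_matrix"],s["dist_coeffs"],s["eye"],s["orientation"],s.keys())
E
```

```text
pics
{'clock': 0.0, 'joint_pos': array([ 8.58923471e+01,  2.05908699e+01,  6.34372223e-01, -1.98301301e-02,
       -7.01359179e+01, -1.65055591e+01]), 'qvel': array([ 0.11662361,  0.01410588, -0.09233948, -0.12301325,  0.06584575,
       -0.0084593 ]), 'tau': array([ 1.95192308e-05, -5.82722104e+01,  2.93058532e+01,  6.99723333e+00,
        7.06657040e-03, -1.64618368e-04]), 'tool_pos': array([0.23750865, 0.63131635, 0.22563453]), 'orientation': array([-8.99060960e+01,  8.38504916e-03,  1.59380042e+02]), 'force': array([ 0.02273987,  0.07931218, -0.96061361]), 'moment': array([-0.00100977,  0.00366159,  0.0094767 ]), 'opening': 0.08731020795672718} 0.0188
side [[457.27941965   0.         253.47969215]
 [  0.         457.27941965 188.54883195]
 [  0.           0.           1.        ]] [0.02639723 0.         0.         0.         0.        ] [ 0.45681013 -0.75576775  0.97370412] [-137.46818673    0.55542224   -4.69153219] dict_keys(['image', 'camera_matrix', 'dist_coeffs', 'eye', 'orientation', 'shot'])
top [[387.19199737   0.         255.64630014]
 [  0.         387.19199737 188.32075444]
 [  0.           0.           1.        ]] [-0.08628686  0.          0.          0.          0.        ] [0.37905687 0.04113788 1.22667936] [-172.84717773    0.82520631  -91.46927482] dict_keys(['image', 'camera_matrix', 'dist_coeffs', 'eye', 'orientation', 'shot'])
```

View pics/side0.png

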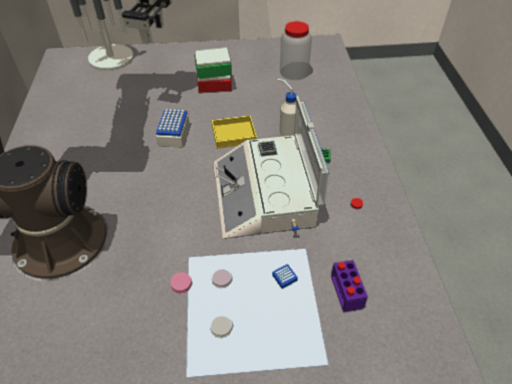

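View pics/top0.png

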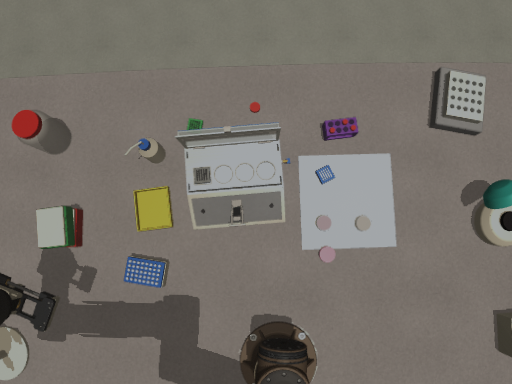

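```bash
cat > h.py <<'E'
import numpy as np, cv2
from scipy.spatial.transform import Rotation as R
from plant import ctrl, snapshot, silhouettes
def RR(o): return R.from_euler('xyz',o,degrees=True)
def ray(s,uv):
    n=cv2.undistortPoints(np.array([[uv]],float),s["camera_matrix"],s["dist_coeffs"])[0,0]
    return np.array(s["eye"]),RR(s["orientation"]).apply([n[0],n[1],1.])
def onz(s,uv,z):
    e,d=ray(s,uv); return e+d*(z-e[2])/d[2]
def proj(s,P):
    M=RR(s["orientation"]).as_matrix().T
    P=np.atleast_2d(P); r=cv2.Rodrigues(M)[0]
    return cv2.projectPoints(P.astype(float),r,-M@np.array(s["eye"]),s["camera_matrix"],s["dist_coeffs"])[0][:,0]
def tri(s1,uv1,s2,uv2):
    e1,d1=ray(s1,uv1);e2,d2=ray(s2,uv2)
    d1/=np.linalg.norm(d1);d2/=np.linalg.norm(d2)
    A=np.c_[d1,-d2];t=np.linalg.lstsq(A,e2-e1,rcond=None)[0]
    a=e1+d1*t[0];b=e2+d2*t[1];return (a+b)/2,np.linalg.norm(a-b)
def crop(s,name,x0,y0,w,h,k):
    im=s["image"][y0:y0+h,x0:x0+w,::-1]
    cv2.imwrite("pics/"+name,cv2.resize(im,None,fx=k,fy=k,interpolation=cv2.INTER_CUBIC))
E
python3 - <<'E'
from h import *
S={n:snapshot(n) for n in("side","top")}
for n in S:
  for t in ["chamber","lid","dish_1_mid","fresh_cartridge_mid","spent_cartridge_mid","lever","bar","keeper","discard_tray_in","tip_box","tube_rack","wash_bottle"]:
    for d in silhouettes(S[n],t):
      m=d["mask"]; ys,xs=np.nonzero(m)
      if len(xs): print(n,t,round(d["confidence"],2),d["bbox"],len(xs),xs.mean().round(1),ys.mean().round(1))
crop(S["side"],"c1.png",150,230,200,150,4)
crop(S["side"],"c2.png",200,80,150,160,3.7)
crop(S["top"],"c3.png",170,110,130,125,4.7)
crop(S["top"],"c4.png",280,140,130,130,4.5)
E
```

```text
side chamber 0.73 [214.8, 163.7, 20.4, 20.0] 137 225.7 174.4
side chamber 0.6 [215.3, 99.6, 113.0, 139.2] 9995 272.6 182.2
side lid 0.81 [297.3, 95.5, 31.0, 114.0] 1894 310.6 153.4
side lid 0.65 [213.9, 96.6, 116.5, 141.7] 10120 272.8 181.8
side lid 0.36 [331.5, 259.5, 35.1, 52.5] 1300 348.1 285.5
side fresh_cartridge_mid 0.74 [273.9, 263.7, 22.2, 24.2] 380 284.3 275.9
side fresh_cartridge_mid 0.3 [278.7, 90.0, 15.5, 45.3] 569 287.4 114.7
side spent_cartridge_mid 0.74 [258.0, 138.7, 20.1, 19.1] 225 267.4 148.3
side spent_cartridge_mid 0.41 [297.2, 99.1, 35.4, 111.0] 1921 310.6 153.6
side lever 0.47 [214.0, 163.2, 24.6, 20.9] 177 226.7 174.6
side bar 0.43 [218.0, 97.3, 111.7, 140.9] 9850 272.4 182.8
side keeper 0.93 [296.6, 96.0, 35.1, 109.6] 1877 310.7 153.8
side keeper 0.55 [213.7, 160.3, 23.0, 22.7] 271 225.0 174.6
side discard_tray_in 0.95 [215.8, 115.0, 40.3, 30.3] 1090 232.9 131.0
side tip_box 0.97 [155.7, 108.5, 36.4, 39.1] 1052 172.4 128.5
side tube_rack 0.91 [330.5, 259.6, 36.1, 51.7] 1396 348.3 285.5
side tube_rack 0.75 [294.9, 98.3, 35.6, 106.8] 1891 310.7 153.6
side wash_bottle 0.64 [281.6, 81.1, 11.8, 54.6] 592 287.9 114.8
top fresh_cartridge_mid 0.71 [353.1, 216.2, 18.3, 15.1] 200 362.9 223.3
top fresh_cartridge_mid 0.58 [177.9, 121.5, 113.5, 107.6] 9652 234.5 174.8
top fresh_cartridge_mid 0.53 [315.7, 164.5, 18.6, 20.8] 266 324.6 174.1
top spent_cartridge_mid 0.66 [185.2, 117.8, 17.4, 10.5] 148 194.2 123.8
top lever 0.63 [233.8, 210.4, 5.0, 15.7] 73 235.6 213.7
top lever 0.48 [176.2, 122.0, 114.8, 107.6] 9395 234.7 175.1
top keeper 0.87 [177.2, 121.6, 102.0, 27.0] 1799 228.7 135.0
top keeper 0.57 [178.2, 124.0, 110.7, 105.7] 9601 234.2 174.9
top discard_tray_in 0.85 [132.4, 187.9, 42.9, 43.7] 1541 153.3 208.4
top tip_box 0.79 [124.4, 257.1, 43.0, 29.4] 1172 146.3 270.7
top tip_box 0.43 [319.3, 117.8, 40.4, 24.5] 695 339.5 128.0
top wash_bottle 0.85 [133.7, 134.7, 33.5, 26.3] 533 150.7 149.9
```

View pics/c1.png

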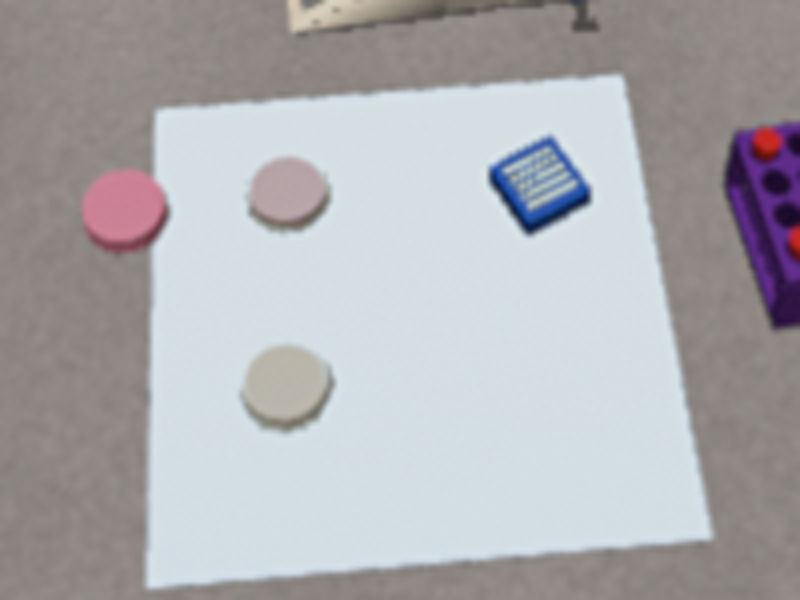

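View pics/c2.png

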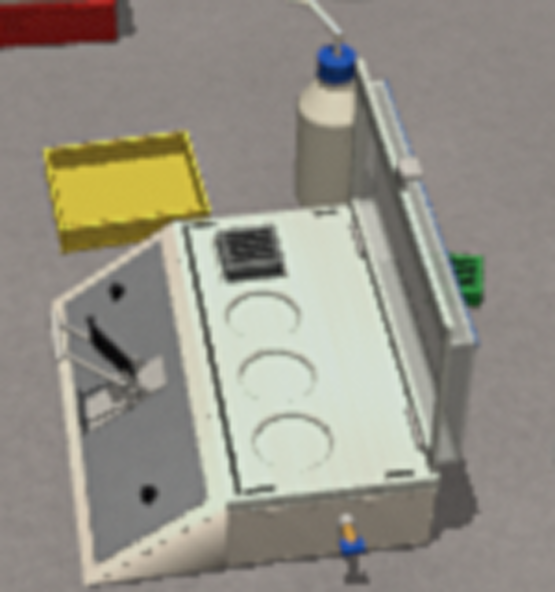

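View pics/c3.png

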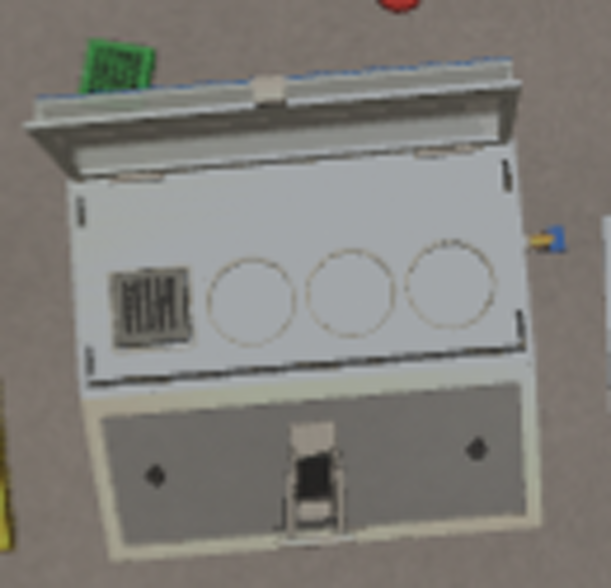

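View pics/c4.png

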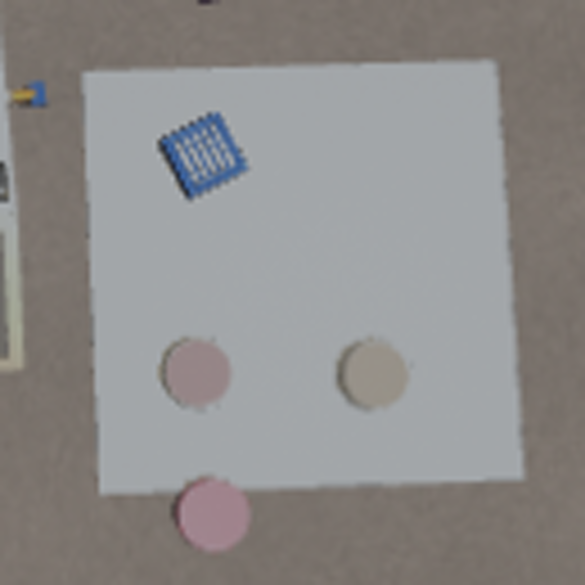

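```bash
cat > fitc.py <<'E'
from h import *
from scipy.optimize import least_squares
S={n:snapshot(n) for n in("side","top")}
L=[("r3",(-.010,.032,.08)),("r2",(-.010,-.032,.08)),("r1",(-.010,-.096,.08)),("sp",(-.010,.096,.092)),("fr",(-.166,-.145,.006)),("fl",(-.166,.145,.006))]
L=dict(L)
T={"r3":(251,302),"r2":(350,293),"r1":(450,284),"sp":(152,307),"fr":(540,523),"fl":(112,560)}
D={"r3":(264,318),"r2":(277,377),"r1":(292,440),"fr":(85,582),"sp":(248,246)}
obs=[("top",k,(v[0]+.5)/4.7+170-.5,(v[1]+.5)/4.7+110-.5) for k,v in T.items()]+[("side",k,(v[0]+.5)/3.7+200-.5,(v[1]+.5)/3.7+80-.5) for k,v in D.items()]
def W(p,P):
    c,s=np.cos(p[2]),np.sin(p[2]);P=np.array(P);return np.array([p[0]+c*P[0]-s*P[1],p[1]+s*P[0]+c*P[1],P[2]])
def res(p,):
    return np.concatenate([proj(S[n],W(p,L[k]))[0]-[u,v] for n,k,u,v in obs])
if __name__=="__main__":
    r=least_squares(res,[.5,.1,0.],loss="soft_l1");print(r.x,np.degrees(r.x[2]))
    for o,e in zip(obs,res(r.x).reshape(-1,2)): print(o[:2],e.round(2))
    for n in("top","side"):
        q=least_squares(lambda p:np.concatenate([proj(S[m],W(p,L[k]))[0]-[u,v] for m,k,u,v in obs if m==n]),r.x);print(n,q.x)
    p=r.x; np.save("chamber.npy",p)
    th=np.linspace(0,2*np.pi,60)
    for n,(x0,y0,w,h,k) in {"top":(170,110,130,125,4.7),"side":(200,80,150,160,3.7)}.items():
        im=cv2.resize(S[n]["image"][y0:y0+h,x0:x0+w,::-1],None,fx=k,fy=k,interpolation=cv2.INTER_CUBIC)
        def pl(pts,col):
            q=proj(S[n],np.array([W(p,a) for a in pts])); q=(q+.5-[x0,y0])*k-.5
            cv2.polylines(im,[np.round(q).astype(int)],False,col,1)
        for y in(-.096,-.032,.032): pl([(-.01+.027*np.cos(t),y+.027*np.sin(t),.08) for t in th],(0,0,255))
        pl([(-.01+a*.023,.096+b*.023,.092) for a,b in((1,1),(1,-1),(-1,-1),(-1,1),(1,1))],(0,0,255))
        pl([(-.166,-.145,.006),(-.166,.145,.006),(-.064,.145,.08),(.078,.145,.08),(.078,-.145,.08),(-.064,-.145,.08),(-.166,-.145,.006)],(255,0,0))
        cv2.imwrite(f"pics/fit_{n}.png",im)
E
python3 fitc.py
```

```text
[0.58241087 0.11851786 0.05590102] 3.202892352200025
('top', 'r3') [ 0.32 -0.28]
('top', 'r2') [ 0.47 -0.14]
('top', 'r1') [0.43 0.02]
('top', 'sp') [-0.38 -0.2 ]
('top', 'fr') [0.74 0.69]
('top', 'fl') [0.07 0.32]
('side', 'r3') [-0.27 -1.49]
('side', 'r2') [ 0.07 -0.96]
('side', 'r1') [ 0.16 -0.33]
('side', 'fr') [-0.25  0.41]
('side', 'sp') [ 0.49 -0.53]
top [0.58262968 0.11946477 0.05794509]
side [0.58220063 0.11651202 0.05388305]
```

View pics/fit_top.png

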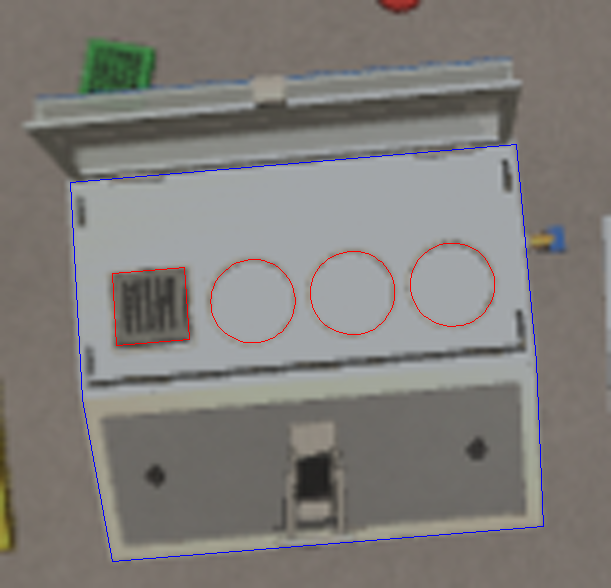

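View pics/fit_side.png

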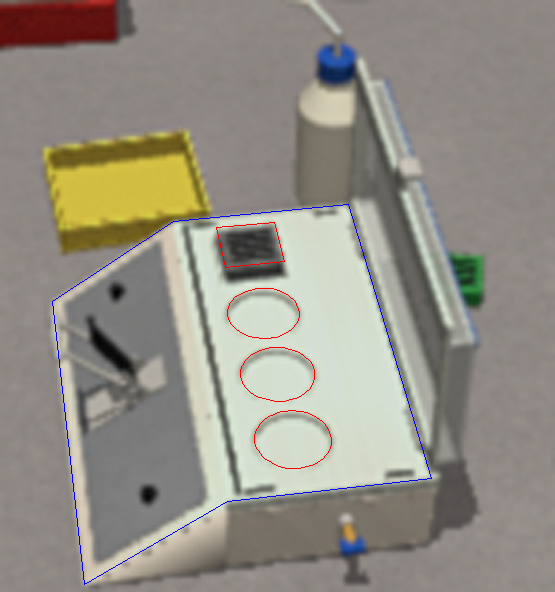

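```bash
python3 - <<'E'
from h import *
S={n:snapshot(n) for n in("side","top")}
T=lambda u,v:((u+.5)/4.5+280-.5,(v+.5)/4.5+140-.5)
D=lambda u,v:((u+.5)/4+150-.5,(v+.5)/4+230-.5)
for n,t,d,z in[("red",(197,372),(288,189),.016),("amb",(375,372),(287,376),.016),("fresh",(203,154),(541,178),.018),("pink",(213,513),(124,201),.016)]:
    print(n,tri(S["top"],T(*t),S["side"],D(*d)),onz(S["top"],T(*t),z)[:2],onz(S["side"],D(*d),z)[:2])
# fresh corners in top (crop px)
for q in[(160,140),(214,112),(246,164),(194,197)]: print("fc",onz(S["top"],T(*q),.016)[:2])
p=np.load("chamber.npy")
for q in[(-.01,-.096),(-.01,-.032),(-.01,.032),(-.01,.096),(-.112,0),(.078,0)]:
    c,s=np.cos(p[2]),np.sin(p[2]);print(q,(p[0]+c*q[0]-s*q[1]).round(4),(p[1]+s*q[0]+c*q[1]).round(4))
# tray
m=silhouettes(S["top"],"discard_tray_in")[0]["mask"].astype(np.uint8)
r=cv2.minAreaRect(cv2.findContours(m,0,2)[0][0]);print(r)
for c in cv2.boxPoints(r): print("tray corner",onz(S["top"],c,.028)[:2])
for n in("tip_box","wash_bottle","tube_rack"):
  for k in S:
    o=silhouettes(S[k],n)
    if o: ys,xs=np.nonzero(o[0]["mask"]);print(n,k,onz(S[k],(xs.mean(),ys.mean()),.05)[:2])
E
```

```text
red (array([ 0.41898648, -0.15530076,  0.0072321 ]), np.float64(0.00033563648006122227)) [ 0.41886537 -0.15387353] [ 0.41916417 -0.16076537]
amb (array([ 0.41481903, -0.27908927,  0.01241153]), np.float64(0.0009403474815397995)) [ 0.41517997 -0.27809797] [ 0.41450966 -0.28091508]
fresh (array([ 0.5721227 , -0.16553286,  0.01430201]), np.float64(0.00044284556666446956)) [ 0.57131056 -0.1649076 ] [ 0.57190003 -0.167777  ]
pink (array([ 0.32129962, -0.16065135,  0.01664735]), np.float64(0.001008250702434266)) [ 0.32176999 -0.16069361] [ 0.32070343 -0.16028797]
fc [ 0.58242433 -0.13538006]
fc [ 0.60143655 -0.17452295]
fc [ 0.56369671 -0.19525256]
fc [ 0.54127559 -0.15743214]
(-0.01, -0.096) 0.5778 0.0221
(-0.01, -0.032) 0.5742 0.086
(-0.01, 0.032) 0.5706 0.1499
(-0.01, 0.096) 0.5671 0.2138
(-0.112, 0) 0.4706 0.1123
(0.078, 0) 0.6603 0.1229
((153.00611877441406, 208.55487060546875), (42.40571212768555, 37.65715408325195), 83.6598129272461)
tray corner [0.53667737 0.44568158]
tray corner [0.54659791 0.3257325 ]
tray corner [0.41411847 0.31096081]
tray corner [0.40370764 0.42923671]
tip_box side [0.2861441  0.36724249]
tip_box top [0.28421969 0.39153977]
wash_bottle side [0.69563956 0.21075632]
wash_bottle top [0.65853069 0.38194165]
tube_rack side [ 0.70874698 -0.23238319]
tube_rack top [ 0.7097158  -0.21456001]
```

```bash
cat > go.py <<'E'
# usage: go.py x y z yaw [tilt about jaw axis] [nrows] : prints rows from measured pose
import sys
from h import *
def pose(yaw,tilt=0): # tilt: rotation about tool z(jaw) after yaw
    return R.from_euler('xyz',[-90,0,yaw],degrees=True)*R.from_rotvec([0,0,tilt],degrees=True)
if __name__=="__main__":
    a=[float(v) for v in sys.argv[1:]]
    o=ctrl.get_obs(); P=o["tool_pos"];Q=RR(o["orientation"])
    if len(a)<4: a=a[:3]
    T=np.array(a[:3]); G=pose(a[3],a[4] if len(a)>4 else 0) if len(a)>3 else Q
    w=(Q.inv()*G).as_rotvec(degrees=True)
    n=int(np.ceil(max(np.linalg.norm(T-P)/.0400,np.linalg.norm(w)/7,1)))
    if len(a)>5: n=int(a[5])
    prev=Q
    print("clock",o["clock"].round(2),"now",P.round(4),o["orientation"].round(2),"open",round(o["opening"],4),"F",o["force"].round(1),"rows",n,"ori err",np.linalg.norm(w).round(2))
    for i in range(n):
        t=prev.inv().apply((T-P)/n)*100
        print("[%.2f,%.2f,%.2f,%.2f,%.2f,%.2f,h],"%(*t,*(w/n)))
        prev=prev*R.from_rotvec(w/n,degrees=True)
E
python3 go.py 0.567 0.214 0.20 183.2
python3 - <<'E'
from h import *
s=snapshot("side"); print(onz(s,(288,134),0),onz(s,(290.5,95),.185)); t=snapshot("top");print(onz(t,(145,144),.185),onz(t,(152,155),.0))
E
```

```text
[0.65144685 0.36412916 0.        ] [0.64414004 0.31986791 0.185     ]
[0.64302559 0.35782333 0.185     ] [0.65227116 0.39023485 0.        ]Traceback (most recent call last):
  File "go.py", line 15, in <module>
    print("clock",o["clock"].round(2),"now",P.round(4),o["orientation"].round(2),"open",round(o["opening"],4),"F",o["force"].round(1),"rows",n,"ori err",np.linalg.norm(w).round(2))
                  ^^^^^^^^^^^^^^^^
AttributeError: 'float' object has no attribute 'round'
```

```bash
sed -i 's/o\["clock"\].round(2)/round(o["clock"],2)/' go.py; python3 go.py 0.567 0.214 0.20 183.2 0 14
```

```text
clock 2.05 now [0.2377 0.6318 0.2266] [-90.     0.   159.39] open 0.0877 F [ 1.2  0.1 -0.6] rows 14 ori err 23.81
[-3.25,0.19,1.96,0.00,-1.70,-0.00,h],
[-3.19,0.19,2.06,0.00,-1.70,-0.00,h],
[-3.13,0.19,2.15,0.00,-1.70,-0.00,h],
[-3.06,0.19,2.25,0.00,-1.70,-0.00,h],
[-3.00,0.19,2.34,0.00,-1.70,-0.00,h],
[-2.93,0.19,2.42,0.00,-1.70,-0.00,h],
[-2.85,0.19,2.51,0.00,-1.70,-0.00,h],
[-2.78,0.19,2.59,0.00,-1.70,-0.00,h],
[-2.70,0.19,2.67,0.00,-1.70,-0.00,h],
[-2.62,0.19,2.75,0.00,-1.70,-0.00,h],
[-2.54,0.19,2.83,0.00,-1.70,-0.00,h],
[-2.45,0.19,2.90,0.00,-1.70,-0.00,h],
[-2.36,0.19,2.98,0.00,-1.70,-0.00,h],
[-2.27,0.19,3.04,0.00,-1.70,-0.00,h],
```

```bash
python3 -m pendant '[[[0,0,0,0,-6,0,0.75],[0,0,0,0,-6,0,0.75],[0,0,0,0,-6,0,0.75],[0,0,0,0,-5.8,0,0.75]]]'; python3 go.py 0.567 0.214 0.20 183.2|head -3;  python3 go.py 0.42 -.155 0.10 183.2|head -3
```

```text
clock: 2.38
tool_pos: [0.2377, 0.6317, 0.2266]
orientation: [-90.0, 0.0, -176.5]
force: [-0.7, -1.2, -0.1]
opening: 0.0684
clock 2.38 now [0.2377 0.6317 0.2266] [ -90.      0.   -176.52] open 0.0684 F [-0.7 -1.2 -0.1] rows 14 ori err 0.28
[-2.17,0.19,3.12,-0.00,0.02,-0.00,h],
[-2.17,0.19,3.12,-0.00,0.02,-0.00,h],
clock 2.38 now [0.2377 0.6317 0.2266] [ -90.      0.   -176.52] open 0.0684 F [-0.7 -1.2 -0.1] rows 21 ori err 0.28
[-0.64,0.60,3.79,-0.00,0.01,-0.00,h],
[-0.64,0.60,3.79,-0.00,0.01,-0.00,h],
```

```bash
python3 -m pendant '[[[-2.2,0.1,3.12,0,0,0,0.72],[-2.2,0.1,3.12,0,0,0,0.72],[-2.2,0.1,3.12,0,0,0,0.72],[-2.2,0.1,3.12,0,0,0,0.72],[-2.2,0.1,3.12,0,0,0,0.72],[-2.2,0.1,3.12,0,0,0,0.72],[-2.2,0.1,3.12,0,0,0,0.72],[-2.2,0.1,3.12,0,0,0,0.72],[-2.2,0.1,3.12,0,0,0,0.72],[-2.2,0.1,3.12,0,0,0,0.72],[-2.2,0.1,3.12,0,0,0,0.72],[-2.2,0.1,3.12,0,0,0,0.72]]]';python3 -m pendant '[[[-2.0,0.2,3.12,0,0,0,0.72],[-2.0,0.2,3.12,0,0,0,0.72],[0,0,0,0,0,0,0.72],[0,0,0,0,0,0,0.72]]]'; python3 go.py 0.567 0.214 0.13 183.2
python3 - <<'E'
from h import *
crop(snapshot("side"),"a1.png",180,30,200,170,4)
crop(snapshot("top"),"a1t.png",150,100,150,130,4)
E
```

```text
clock: 3.38
tool_pos: [0.523, 0.271, 0.2149]
orientation: [-90.0, 0.0, -176.8]
force: [0.0, 0.6, 0.4]
opening: 0.0631
clock: 3.72
tool_pos: [0.5663, 0.2106, 0.2102]
orientation: [-90.0, -0.0, -177.0]
force: [-0.0, 0.6, -0.2]
opening: 0.063
clock 3.72 now [0.5663 0.2106 0.2102] [-8.9980e+01 -3.0000e-02 -1.7702e+02] open 0.063 F [-0.   0.6 -0.2] rows 3 ori err 0.22
[-0.03,2.67,-0.11,-0.01,-0.07,0.01,h],
[-0.03,2.67,-0.11,-0.01,-0.07,0.01,h],
[-0.03,2.67,-0.11,-0.01,-0.07,0.01,h],
```

View pics/a1.png

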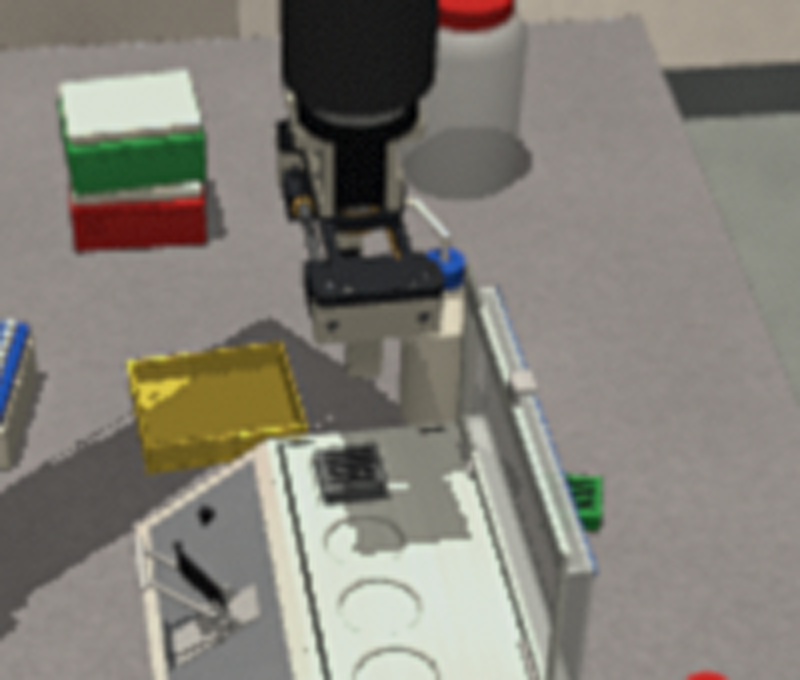

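View pics/a1t.png

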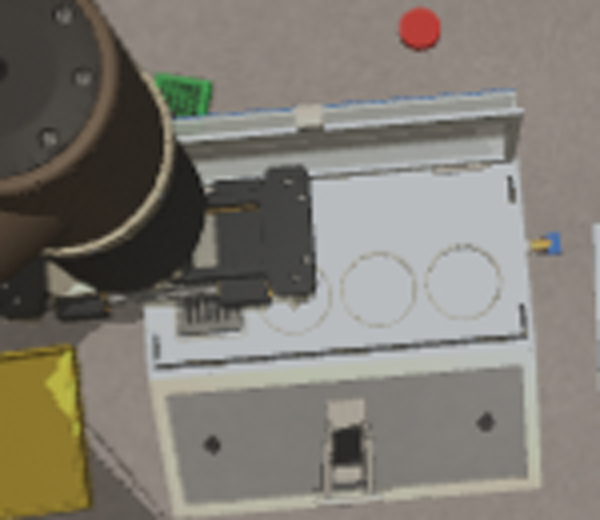

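```bash
python3 -m pendant '[[[-0.1,4,-0.33,0,-0.2,0,0.72],[0,4,0,0,0,0,0.72],[0,3,0,0,0,0,0.72],[0,1.6,0,0,0,0,0.72],[0,0,0,0,0,0,0.72],[0,0,0,0,0,0,0.72]]]'; python3 go.py 0.567 0.214 0.084 183.2
python3 - <<'E'
from h import *
crop(snapshot("side"),"a2.png",220,80,140,120,5.5)
E
```

```text
clock: 4.32
tool_pos: [0.5655, 0.2171, 0.0841]
orientation: [-90.0, -0.0, -176.5]
force: [-1.3, 0.2, 0.1]
opening: 0.0629
clock 4.32 now [0.5655 0.2171 0.0841] [-8.9960e+01 -4.0000e-02 -1.7648e+02] open 0.0629 F [-1.3  0.2  0.1] rows 1 ori err 0.32
[-0.13,0.01,0.32,-0.04,0.32,0.04,h],
```

View pics/a2.png

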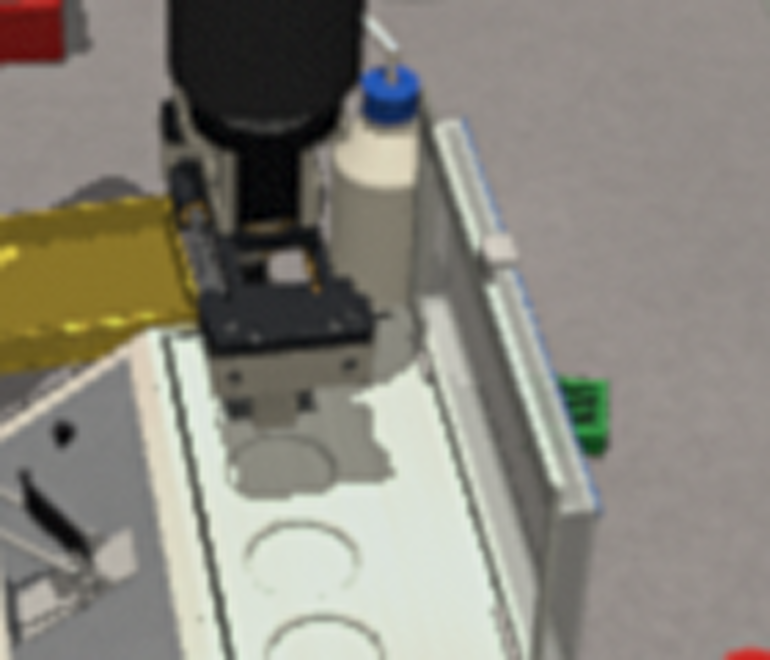

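```bash
python3 -m pendant '[[[-0.1,0.05,0.25,0,0.3,0,0.72],[0,0,0,0,0,0,0.72],[0,0,0,0,0,0,0.4],[0,0,0,0,0,0,0.4],[0,0,0,0,0,0,0.4],[0,0,0,0,0,0,0.4],[0,0,0,0,0,0,0.4],[0,0,0,0,0,0,0.4]]]'; python3 go.py 0.567 0.214 0.084 183.2
```

```text
clock: 5.03
tool_pos: [0.5675, 0.2134, 0.0843]
orientation: [-90.0, 0.0, -176.9]
force: [-1.8, 0.1, 2.1]
opening: 0.0454
clock 5.03 now [0.5675 0.2134 0.0843] [-9.0000e+01  1.0000e-02 -1.7692e+02] open 0.0454 F [-1.8  0.1  2.1] rows 1 ori err 0.12
[0.05,0.03,-0.06,0.00,-0.12,-0.01,h],
```

```bash
python3 -m pendant '[[[0,-2,0,0,0,0,0.4],[0,-3,0,0,0,0,0.4],[0,-3.5,0,0,0,0,0.4],[0,-3.5,0,0,0,0,0.4]]]'; python3 go.py 0.475 0.378 0.15 96.3
```

```text
clock: 5.37
tool_pos: [0.5669, 0.213, 0.2048]
orientation: [-89.9, -0.1, -176.9]
force: [0.5, 0.9, -0.5]
opening: 0.0458
clock 5.37 now [0.5669 0.213  0.2048] [-8.9940e+01 -9.0000e-02 -1.7692e+02] open 0.0458 F [ 0.5  0.9 -0.5] rows 13 ori err 86.78
[0.64,0.42,-1.31,-0.01,6.68,0.00,h],
[0.78,0.42,-1.22,-0.01,6.68,0.00,h],
[0.92,0.42,-1.12,-0.01,6.68,0.00,h],
[1.05,0.42,-1.01,-0.01,6.68,0.00,h],
[1.16,0.42,-0.88,-0.01,6.68,0.00,h],
[1.25,0.42,-0.74,-0.01,6.68,0.00,h],
[1.33,0.42,-0.59,-0.01,6.68,0.00,h],
[1.39,0.42,-0.43,-0.01,6.68,0.00,h],
[1.43,0.42,-0.27,-0.01,6.68,0.00,h],
[1.45,0.42,-0.10,-0.01,6.68,0.00,h],
[1.45,0.42,0.07,-0.01,6.68,0.00,h],
[1.43,0.42,0.24,-0.01,6.68,0.00,h],
[1.40,0.42,0.40,-0.01,6.68,0.00,h],
```

```bash
python3 -m pendant '[[[0.64,0,-1.31,0,7,0,0.4],[0.78,0,-1.22,0,7,0,0.4],[0.92,0.3,-1.12,0,7,0,0.4],[1.05,0.4,-1.01,0,7,0,0.4],[1.16,0.4,-0.88,0,7,0,0.4],[1.25,0.4,-0.74,0,7,0,0.4],[1.33,0.4,-0.6,0,7,0,0.4],[1.4,0.4,-0.4,0,7,0,0.4],[1.4,0.4,-0.27,0,7,0,0.4],[1.45,0.4,-0.1,0,7,0,0.4],[1.45,0.4,0.1,0,7,0,0.4],[1.4,0.4,0.24,0,7,0,0.4]]]'; python3 go.py 0.475 0.378 0.12 96.3
```

```text
clock: 6.37
tool_pos: [0.4867, 0.3681, 0.1646]
orientation: [-90.0, 0.0, 98.7]
force: [0.0, -0.2, 0.0]
opening: 0.0455
clock 6.37 now [0.4867 0.3681 0.1646] [-8.998e+01  1.000e-02  9.873e+01] open 0.0455 F [ 0.  -0.2  0. ] rows 2 ori err 2.43
[0.58,2.23,0.50,-0.01,1.22,-0.01,h],
[0.57,2.23,0.51,-0.01,1.22,-0.01,h],
```

```bash
python3 -m pendant '[[[0.5,1.5,0.4,0,1.2,0,0.4],[0.5,1.5,0.5,0,1.2,0,0.4],[0,1.5,0,0,0,0,0.4],[0,1.5,0,0,0,0,0.4],[0,0,0,0,0,0,0.4]]]'; python3 go.py 0.475 0.378 0.016 96.3
python3 - <<'E'
from h import *
crop(snapshot("side"),"a3.png",180,70,140,120,5.5)
E
```

```text
clock: 6.78
tool_pos: [0.4752, 0.3748, 0.1018]
orientation: [-89.8, 0.2, 96.7]
force: [-0.7, -1.4, -1.3]
opening: 0.0458
clock 6.78 now [0.4752 0.3748 0.1018] [-89.78   0.19  96.67] open 0.0458 F [-0.7 -1.4 -1.3] rows 3 ori err 0.47
[0.12,2.86,-0.02,-0.07,0.12,-0.06,h],
[0.11,2.86,-0.01,-0.07,0.12,-0.06,h],
[0.11,2.86,-0.01,-0.07,0.12,-0.06,h],
```

View pics/a3.png

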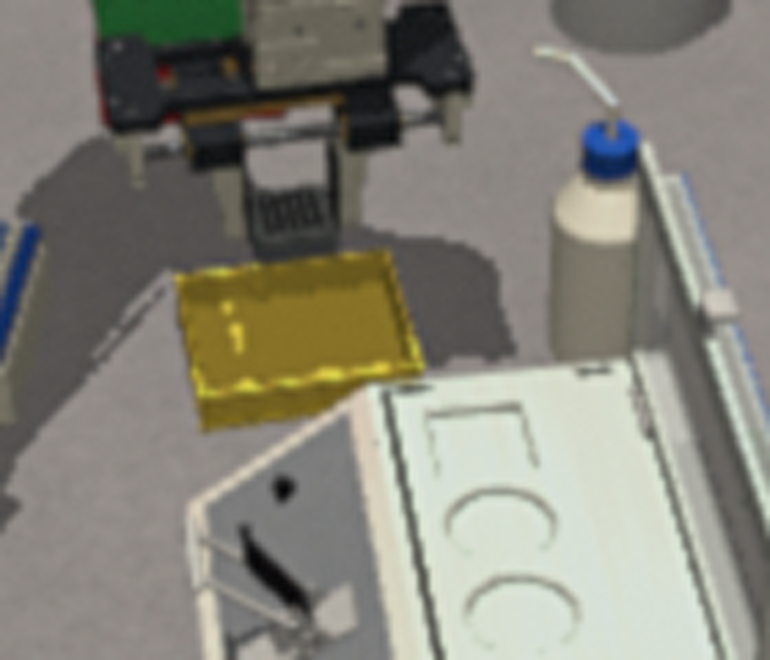

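```bash
python3 -m pendant '[[[0.2,3,0,0,0,0,0.4],[0.1,3,0,0,0,0,0.4],[0,1.5,0,0,0,0,0.4],[0,1,0,0,0,0,0.4],[0,0,0,0,0,0,0.4],[0,0,0,0,0,0,0.65],[0,0,0,0,0,0,0.65],[0,0,0,0,0,0,0.65],[0,0,0,0,0,0,0.65]]]'; python3 go.py 0.475 0.378 0.016 96.3
```

```text
clock: 7.58
tool_pos: [0.477, 0.3799, 0.0215]
orientation: [-90.1, -0.1, 96.7]
force: [0.8, -0.7, -0.1]
opening: 0.0565
clock 7.58 now [0.477  0.3799 0.0215] [-90.09  -0.1   96.69] open 0.0565 F [ 0.8 -0.7 -0.1] rows 1 ori err 0.41
[-0.17,0.55,0.22,0.09,0.39,0.10,h],
```

```bash
python3 -m pendant '[[[0,-3,0,0,0,0,0.75],[0,-4,0,0,0,0,0.75],[0,-4,0,0,0,0,0.75],[0,-4,0,0,0,0,0.75],[0,-3,0,0,0,0,0.75]]]'; python3 go.py 0.42 -0.155 0.2 3.2
python3 - <<'E'
from h import *
S={n:snapshot(n) for n in("side","top")}
crop(S["side"],"a4.png",150,90,200,150,4)
crop(S["side"],"a4b.png",150,230,200,150,4)
E
```

```text
clock: 8.0
tool_pos: [0.4771, 0.3797, 0.2049]
orientation: [-90.2, -0.2, 96.7]
force: [0.1, 1.4, -0.6]
opening: 0.066
clock 8.0 now [0.4771 0.3797 0.2049] [-90.2   -0.17  96.71] open 0.066 F [ 0.1  1.4 -0.6] rows 14 ori err 93.51
[-3.75,0.02,0.85,0.00,6.68,0.02,h],
[-3.82,0.02,0.41,0.00,6.68,0.02,h],
[-3.84,0.02,-0.04,0.00,6.68,0.02,h],
[-3.81,0.03,-0.48,0.00,6.68,0.02,h],
[-3.73,0.03,-0.92,0.00,6.68,0.02,h],
[-3.60,0.03,-1.35,0.00,6.68,0.02,h],
[-3.41,0.03,-1.76,0.00,6.68,0.02,h],
[-3.19,0.03,-2.15,0.00,6.68,0.02,h],
[-2.92,0.03,-2.50,0.00,6.68,0.02,h],
[-2.60,0.03,-2.82,0.00,6.68,0.02,h],
[-2.26,0.03,-3.11,0.00,6.68,0.02,h],
[-1.88,0.03,-3.35,0.00,6.68,0.02,h],
[-1.48,0.03,-3.54,0.00,6.68,0.02,h],
[-1.06,0.03,-3.69,0.00,6.68,0.02,h],
```

View pics/a4.png

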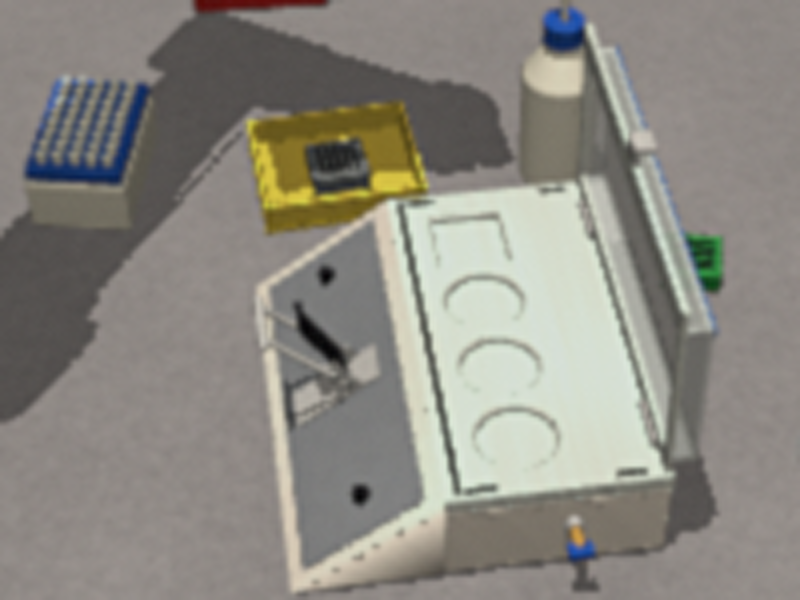

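View pics/a4b.png

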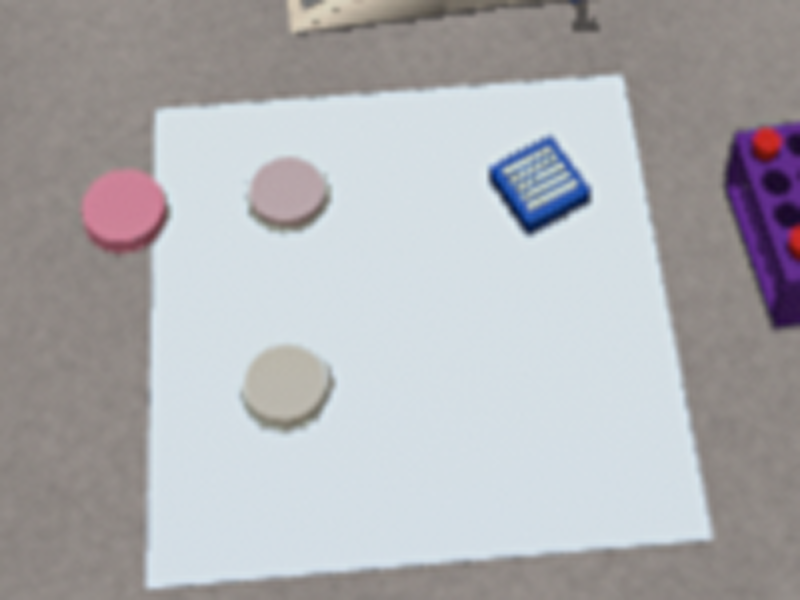

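```bash
python3 -m pendant '[[[-3.75,0,0.85,0,6.7,0,0.75],[-3.8,0,0.4,0,6.7,0,0.75],[-3.8,0,0,0,6.7,0,0.75],[-3.8,0,-0.5,0,6.7,0,0.75],[-3.7,0,-0.9,0,6.7,0,0.75],[-3.6,0,-1.35,0,6.7,0,0.75],[-3.4,0,-1.75,0,6.7,0,0.75],[-3.2,0,-2.15,0,6.7,0,0.75],[-2.9,0,-2.5,0,6.7,0,0.75],[-2.6,0,-2.8,0,6.7,0,0.75],[-2.25,0,-3.1,0,6.7,0,0.75],[-1.9,0,-3.35,0,6.7,0,0.75]]]';python3 -m pendant '[[[-1.5,0,-3.5,0,6.7,0,0.75],[-1,0,-3.7,0,6.7,0,0.75],[0,0,0,0,0,0,0.75],[0,0,0,0,0,0,0.75]]]'; python3 go.py 0.419 -0.155 0.06 3.2
```

```text
clock: 9.1
tool_pos: [0.4254, -0.0792, 0.2008]
orientation: [-90.0, -0.1, 16.0]
force: [1.0, -0.2, 0.5]
opening: 0.0658
clock: 9.43
tool_pos: [0.417, -0.1556, 0.2003]
orientation: [-90.0, -0.0, 2.6]
force: [-0.6, -0.6, 0.7]
opening: 0.0657
clock 9.43 now [ 0.417  -0.1556  0.2003] [-9.00e+01 -3.00e-02  2.61e+00] open 0.0657 F [-0.6 -0.6  0.7] rows 4 ori err 0.59
[0.05,3.51,0.01,-0.00,-0.15,0.01,h],
[0.05,3.51,0.01,-0.00,-0.15,0.01,h],
[0.05,3.51,0.01,-0.00,-0.15,0.01,h],
[0.05,3.51,0.01,-0.00,-0.15,0.01,h],
```

```bash
python3 -m pendant '[[[0.1,3.5,0,0,-0.3,0,0.75],[0.1,3.5,0,0,-0.3,0,0.75],[0,3.5,0,0,0,0,0.75],[0,3.5,0,0,0,0,0.75],[0,1.5,0,0,0,0,0.75],[0,0,0,0,0,0,0.75]]]'; python3 go.py 0.419 -0.155 0.009 3.2
python3 - <<'E'
from h import *
S={n:snapshot(n) for n in("side","top")}
crop(S["side"],"a5.png",150,200,150,110,5)
crop(S["top"],"a5t.png",270,160,130,110,5)
E
```

```text
clock: 9.93
tool_pos: [0.4174, -0.1525, 0.0421]
orientation: [-90.0, 0.4, 3.6]
force: [-0.2, 0.1, 0.4]
opening: 0.0656
clock 9.93 now [ 0.4174 -0.1525  0.0421] [-89.98   0.35   3.6 ] open 0.0656 F [-0.2  0.1  0.4] rows 1 ori err 0.53
[0.16,3.31,-0.26,-0.02,0.40,-0.35,h],
```

View pics/a5.png

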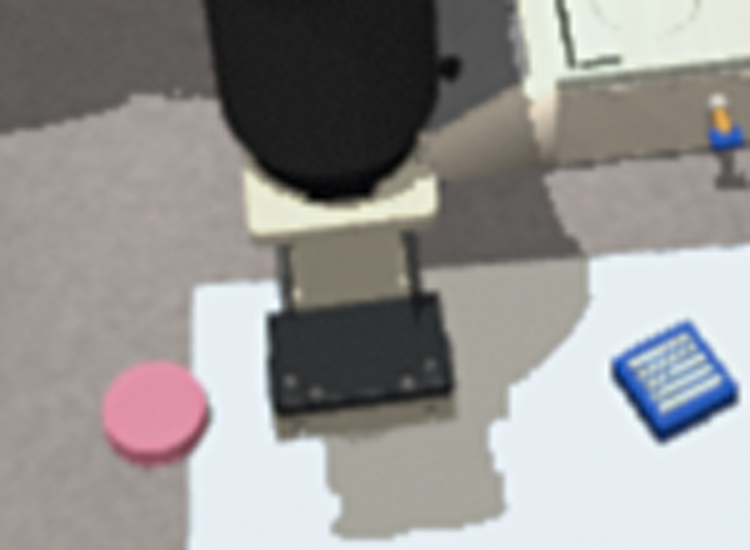

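View pics/a5t.png

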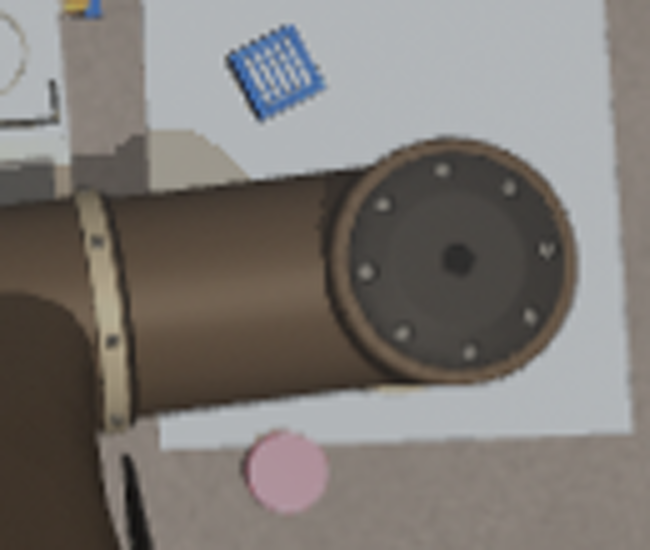

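```bash
python3 -m pendant '[[[0.15,1.5,-0.3,0,0.4,-0.3,0.75],[0,1.5,0,0,0,0,0.75],[0,0.3,0,0,0,0,0.75],[0,0,0,0,0,0,0.75]]]'; python3 go.py 0.419 -0.156 0.009 3.2
```

```text
clock: 10.37
tool_pos: [0.4221, -0.1561, 0.0129]
orientation: [-90.0, -0.3, 3.1]
force: [0.2, -0.2, 0.0]
opening: 0.0655
clock 10.37 now [ 0.4221 -0.1561  0.0129] [-90.    -0.34   3.14] open 0.0655 F [ 0.2 -0.2  0. ] rows 1 ori err 0.34
[-0.31,0.38,0.02,0.00,-0.06,0.34,h],
```

```bash
for i in 1 2 3; do python3 -m pendant '[[[0,0,0,0,0,0,0.75]]]'|grep -E "pos|orient"; done
```

```text
tool_pos: [0.4225, -0.1562, 0.0134]
orientation: [-90.0, -0.4, 3.1]
tool_pos: [0.4226, -0.1562, 0.0134]
orientation: [-90.0, -0.4, 3.1]
tool_pos: [0.4223, -0.1563, 0.0131]
orientation: [-90.0, -0.4, 3.1]
```

```bash
python3 -m pendant '[[[-0.3,0.4,0,0,0,0.35,0.75],[0,0,0,0,0,0,0.75],[0,0,0,0,0,0,0.75]]]'; python3 go.py 0.419 -0.156 0.009 3.2;python3 -m pendant '[[[0,0,0,0,0,0,0.45],[0,0,0,0,0,0,0.45],[0,0,0,0,0,0,0.45],[0,0,0,0,0,0,0.45],[0,0,0,0,0,0,0.45],[0,0,0,0,0,0,0.45]]]'
```

```text
clock: 10.87
tool_pos: [0.4183, -0.1566, 0.008]
orientation: [-90.0, 0.1, 3.1]
force: [0.1, -0.2, -0.4]
opening: 0.0659
clock 10.87 now [ 0.4183 -0.1566  0.008 ] [-9.00e+01  7.00e-02  3.08e+00] open 0.0659 F [ 0.1 -0.2 -0.4] rows 1 ori err 0.14
[0.08,-0.10,0.06,-0.00,-0.12,-0.07,h],
clock: 11.37
tool_pos: [0.4186, -0.1566, 0.008]
orientation: [-90.0, 0.1, 3.1]
force: [-0.0, 0.1, 1.1]
opening: 0.0491
```

```bash
python3 -m pendant '[[[0,-2,0,0,0,0,0.45],[0,-4,0,0,0,0,0.45],[0,-4,0,0,0,0,0.45],[0,-4,0,0,0,0,0.45],[0,-1.5,0,0,0,0,0.45]]]'; python3 go.py 0.578 0.022 0.15 3.2
python3 - <<'E'
from h import *
S={n:snapshot(n) for n in("side","top")}
crop(S["side"],"a6.png",150,180,150,110,5)
E
```

```text
clock: 11.78
tool_pos: [0.4209, -0.1569, 0.1685]
orientation: [-90.1, -0.4, 3.1]
force: [2.5, -0.0, -0.3]
opening: 0.0487
clock 11.78 now [ 0.4209 -0.1569  0.1685] [-90.07  -0.36   3.14] open 0.0487 F [ 2.5 -0.  -0.3] rows 6 ori err 0.37
[2.78,0.32,2.83,0.01,-0.01,0.06,h],
[2.78,0.32,2.83,0.01,-0.01,0.06,h],
[2.78,0.32,2.83,0.01,-0.01,0.06,h],
[2.78,0.32,2.83,0.01,-0.01,0.06,h],
[2.78,0.31,2.83,0.01,-0.01,0.06,h],
[2.78,0.31,2.83,0.01,-0.01,0.06,h],
```

View pics/a6.png

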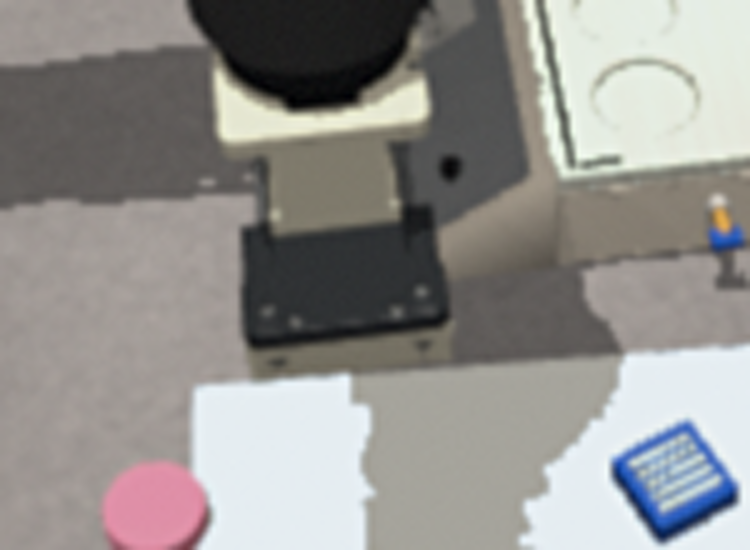

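```bash
python3 -m pendant '[[[2.8,0.2,2.85,0,0,0.1,0.45],[2.8,0.2,2.85,0,0,0.1,0.45],[2.8,0.2,2.85,0,0,0.1,0.45],[2.8,0.3,2.8,0,0,0,0.45],[2.8,0.3,2.8,0,0,0,0.45],[2.7,0.3,2.8,0,0,0,0.45],[0,0,0,0,0,0,0.45],[0,0,0,0,0,0,0.45],[0,0,0,0,0,0,0.45]]]'; python3 go.py 0.578 0.022 0.105 3.2
```

```text
clock: 12.63
tool_pos: [0.5752, 0.0216, 0.1458]
orientation: [-90.0, 0.5, 3.1]
force: [-1.3, -0.1, -0.9]
opening: 0.0493
clock 12.63 now [0.5752 0.0216 0.1458] [-90.03   0.52   3.11] open 0.0493 F [-1.3 -0.1 -0.9] rows 2 ori err 0.53
[0.16,2.04,0.01,0.02,-0.05,-0.26,h],
[0.15,2.04,0.01,0.02,-0.05,-0.26,h],
```

```bash
python3 -m pendant '[[[0.1,2.5,0,0,0,-0.3,0.45],[0.1,2.4,0,0,0,-0.25,0.45],[0,0,0,0,0,0,0.45],[0,0,0,0,0,0,0.45]]]'; python3 go.py 0.578 0.022 0.09 3.2
python3 - <<'E'
from h import *
S={n:snapshot(n) for n in("side","top")}
crop(S["side"],"a7.png",210,100,130,120,5)
crop(S["top"],"a7t.png",180,110,130,110,5)
E
```

```text
clock: 12.97
tool_pos: [0.5765, 0.0205, 0.0977]
orientation: [-90.1, -0.0, 3.0]
force: [-0.5, -0.4, -0.1]
opening: 0.0489
clock 12.97 now [0.5765 0.0205 0.0977] [-9.006e+01 -3.000e-02  3.030e+00] open 0.0489 F [-0.5 -0.4 -0.1] rows 1 ori err 0.18
[0.16,0.77,0.14,0.06,-0.17,0.03,h],
```

View pics/a7.png

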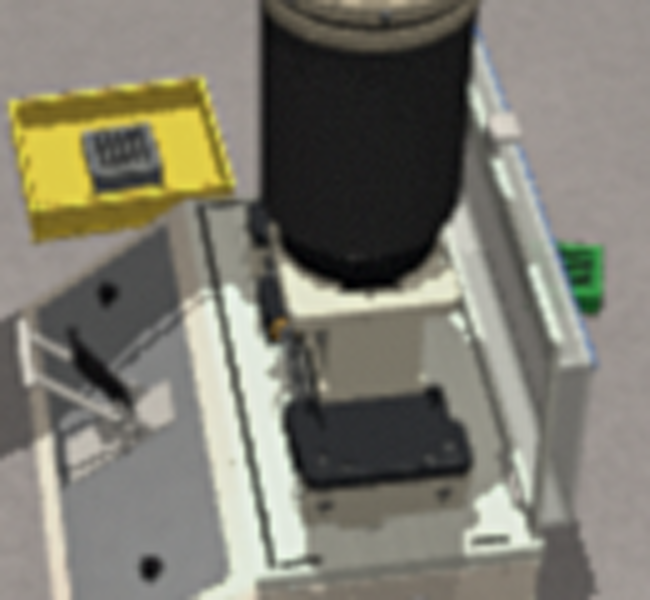

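```bash
python3 -m pendant '[[[0.15,0.4,0.15,0,0,0,0.45],[0,0.4,0,0,0,0,0.45],[0,0,0,0,0,0,0.45],[0,0,0,0,0,0,0.45]]]'; python3 go.py 0.578 0.022 0.082 3.2
```

```text
clock: 13.4
tool_pos: [0.5795, 0.0234, 0.0904]
orientation: [-90.0, -0.2, 3.1]
force: [-0.4, 0.2, -0.0]
opening: 0.0487
clock 13.4 now [0.5795 0.0234 0.0904] [-90.    -0.2    3.09] open 0.0487 F [-0.4  0.2 -0. ] rows 1 ori err 0.23
[-0.16,0.84,-0.13,-0.00,-0.11,0.20,h],
```

```bash
python3 -m pendant '[[[-0.1,0.1,-0.1,0,0,0,0.45],[0,0.2,0,0,0,0,0.45],[0,0,0,0,0,0,0.45],[0,0,0,0,0,0,0.45]]]'; python3 go.py 0.578 0.022 0.082 3.2
```

```text
clock: 13.73
tool_pos: [0.5784, 0.0223, 0.0872]
orientation: [-90.0, -0.2, 3.1]
force: [0.4, 0.7, -0.5]
opening: 0.0488
clock 13.73 now [0.5784 0.0223 0.0872] [-90.    -0.18   3.09] open 0.0488 F [ 0.4  0.7 -0.5] rows 1 ori err 0.22
[-0.05,0.52,-0.03,0.01,-0.11,0.18,h],
```

```bash
python3 -m pendant '[[[0,0.2,0,0,0,0,0.45],[0,0.15,0,0,0,0,0.45],[0,0.1,0,0,0,0,0.45],[0,0,0,0,0,0,0.45],[0,0,0,0,0,0,0.45]]]'; python3 go.py 0.578 0.022 0.082 3.2
```

```text
clock: 14.15
tool_pos: [0.5785, 0.0223, 0.0827]
orientation: [-90.0, -0.2, 3.1]
force: [-0.5, 0.3, -0.2]
opening: 0.0492
clock 14.15 now [0.5785 0.0223 0.0827] [-90.    -0.19   3.09] open 0.0492 F [-0.5  0.3 -0.2] rows 1 ori err 0.22
[-0.06,0.07,-0.03,0.00,-0.11,0.19,h],
```

```bash
python3 -m pendant '[[[0,0,0,0,0,0,0.7],[0,0,0,0,0,0,0.7],[0,0,0,0,0,0,0.7],[0,-1,0,0,0,0,0.7],[0,-3,0,0,0,0,0.7],[0,-4,0,0,0,0,0.7],[0,-3,0,0,0,0,0.75]]]'; python3 go.py 0.43 -0.1 0.22 3.2
```

```text
clock: 14.73
tool_pos: [0.5786, 0.0221, 0.1961]
orientation: [-90.0, -0.3, 3.1]
force: [1.0, 0.0, 1.4]
opening: 0.0637
clock 14.73 now [0.5786 0.0221 0.1961] [-90.02  -0.28   3.11] open 0.0637 F [1.  0.  1.4] rows 5 ori err 0.3
[-3.10,-0.49,-2.28,0.00,-0.02,0.06,h],
[-3.10,-0.49,-2.28,0.00,-0.02,0.06,h],
[-3.10,-0.49,-2.28,0.00,-0.02,0.06,h],
[-3.10,-0.48,-2.27,0.00,-0.02,0.06,h],
[-3.10,-0.48,-2.27,0.00,-0.02,0.06,h],
```

```bash
python3 go.py 0.4145 -0.279 0.15 -36.8 -15 10
python3 - <<'E'
from h import *
S={n:snapshot(n) for n in("side","top")}
crop(S["side"],"a8.png",150,200,200,150,4)
E
```

```text
clock 14.73 now [0.5786 0.0221 0.1961] [-90.02  -0.28   3.11] open 0.0637 F [1.  0.  1.4] rows 10 ori err 42.43
[-1.80,0.45,-2.92,-0.53,3.97,-1.41,h],
[-1.61,0.44,-3.03,-0.53,3.97,-1.41,h],
[-1.41,0.43,-3.13,-0.53,3.97,-1.41,h],
[-1.20,0.43,-3.22,-0.53,3.97,-1.41,h],
[-0.98,0.43,-3.29,-0.53,3.97,-1.41,h],
[-0.76,0.44,-3.35,-0.53,3.97,-1.41,h],
[-0.54,0.46,-3.39,-0.53,3.97,-1.41,h],
[-0.32,0.48,-3.41,-0.53,3.97,-1.41,h],
[-0.09,0.50,-3.42,-0.53,3.97,-1.41,h],
[0.13,0.53,-3.42,-0.53,3.97,-1.41,h],
```

View pics/a8.png

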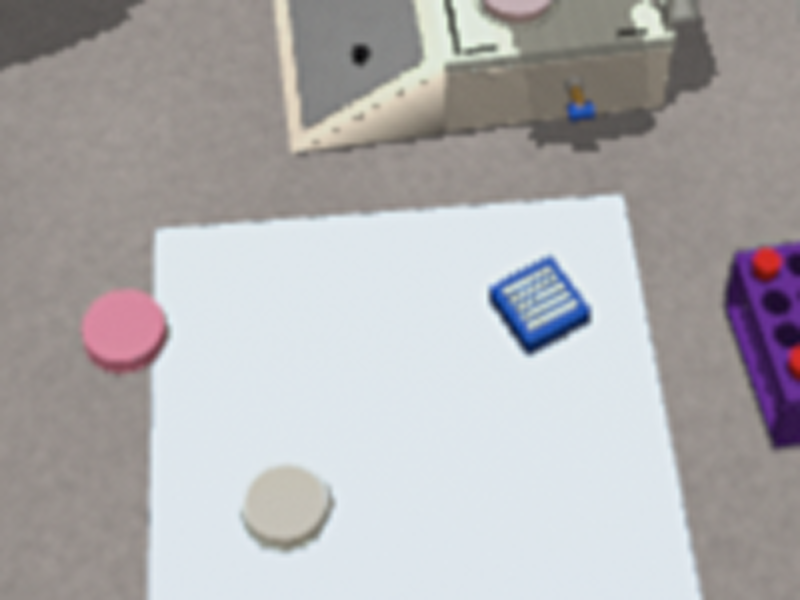

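```bash
python3 -m pendant '[[[-1.8,0,-2.9,-0.5,4,-1.4,0.75],[-1.6,0.4,-3,-0.5,4,-1.4,0.75],[-1.4,0.4,-3.1,-0.5,4,-1.4,0.75],[-1.2,0.4,-3.2,-0.5,4,-1.4,0.75],[-1,0.4,-3.3,-0.5,4,-1.4,0.75],[-0.8,0.4,-3.35,-0.5,4,-1.4,0.75],[-0.5,0.5,-3.4,-0.5,4,-1.4,0.75],[-0.3,0.5,-3.4,-0.5,4,-1.4,0.75],[-0.1,0.5,-3.4,-0.5,4,-1.4,0.75],[0.1,0.5,-3.4,-0.5,4,-1.4,0.75],[0,0,0,0,0,0,0.75],[0,0,0,0,0,0,0.75]]]'; python3 go.py 0.4145 -0.279 0.05 -36.8 -15
python3 - <<'E'
from h import *
S={n:snapshot(n) for n in("side","top")}
crop(S["side"],"a9.png",150,220,200,150,4)
crop(S["top"],"a9t.png",290,140,130,110,5)
crop(S["top"],"a9c.png",170,110,130,125,4.7)
E
```

```text
clock: 15.83
tool_pos: [0.4116, -0.278, 0.1522]
orientation: [-89.8, -14.7, -37.3]
force: [0.4, 0.3, 0.4]
opening: 0.0659
clock 15.83 now [ 0.4116 -0.278   0.1522] [-89.76 -14.72 -37.34] open 0.0659 F [0.4 0.3 0.4] rows 3 ori err 0.6
[-0.77,3.32,0.02,-0.03,-0.17,-0.09,h],
[-0.78,3.32,0.02,-0.03,-0.17,-0.09,h],
[-0.78,3.32,0.03,-0.03,-0.17,-0.09,h],
```

View pics/a9.png

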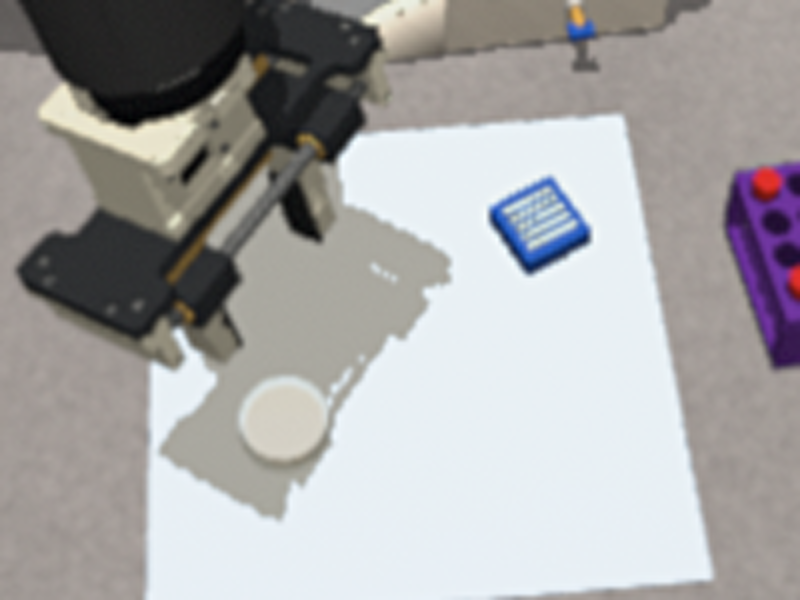

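View pics/a9c.png

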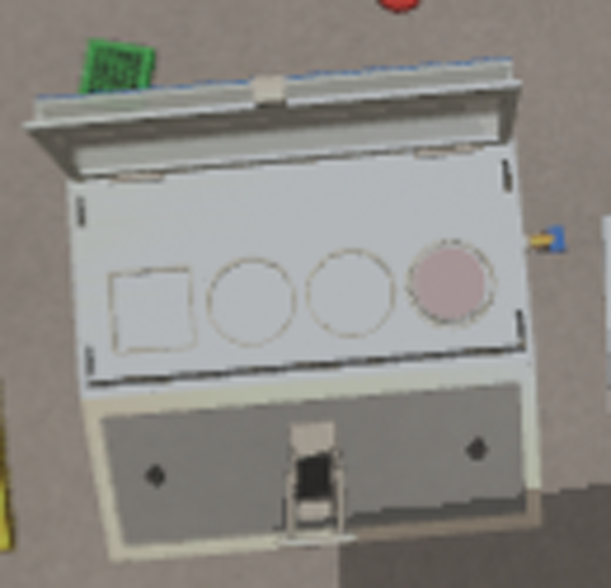

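```bash
python3 -m pendant '[[[-0.78,3.3,0,0,-0.4,0,0.75],[-0.78,3.3,0,0,0,0,0.75],[-0.78,3.0,0,0,0,0,0.75],[0,0,0,0,0,0,0.75],[0,0,0,0,0,0,0.75]]]'; python3 go.py 0.4145 -0.2795 0.011 -36.8 -15
```

```text
clock: 16.35
tool_pos: [0.4135, -0.2776, 0.0521]
orientation: [-90.1, -14.5, -36.7]
force: [-0.2, -0.0, 0.8]
opening: 0.0658
clock 16.35 now [ 0.4135 -0.2776  0.0521] [-90.06 -14.49 -36.66] open 0.0658 F [-0.2 -0.   0.8] rows 2 ori err 0.53
[-0.42,2.02,-0.04,0.01,0.07,-0.25,h],
[-0.43,2.01,-0.04,0.01,0.07,-0.25,h],
```

```bash
python3 -m pendant '[[[-0.42,2,0,0,0,-0.2,0.75],[-0.42,1.9,0,0,0,-0.2,0.75],[0,0,0,0,0,0,0.75],[0,0,0,0,0,0,0.75],[0,0,0,0,0,0,0.75]]]'; python3 go.py 0.4145 -0.2795 0.011 -36.8 -15
```

```text
clock: 16.77
tool_pos: [0.4216, -0.2838, 0.0261]
orientation: [-89.3, -14.0, -36.8]
force: [0.6, -0.4, 0.6]
opening: 0.0658
clock 16.77 now [ 0.4216 -0.2838  0.0261] [-89.31 -14.03 -36.78] open 0.0658 F [ 0.6 -0.4  0.6] rows 1 ori err 1.19
[-1.17,1.27,-0.10,-0.69,0.01,-0.97,h],
```

```bash
python3 -c "
from h import *
o=ctrl.get_obs();print(o['joint_pos'].round(1))"
```

```text
[ -11.9   11.5  -58.    35.4   -9.1 -149.2]
```

```bash
python3 -m pendant '[[[0.8,-3.3,0,0,0,0,0.75],[0.8,-3.3,0,0,0,0,0.75]]]'; python3 go.py 0.4145 -0.2795 0.05 -36.8 0;
```

```text
clock: 16.93
tool_pos: [0.4178, -0.2877, 0.0801]
orientation: [-89.9, -13.9, -36.8]
force: [0.7, -2.5, 1.6]
opening: 0.0656
clock 16.93 now [ 0.4178 -0.2877  0.0801] [-89.87 -13.91 -36.78] open 0.0656 F [ 0.7 -2.5  1.6] rows 2 ori err 13.91
[-0.73,1.37,0.23,-0.07,0.02,6.96,h],
[-0.55,1.45,0.23,-0.07,0.02,6.96,h],
```

```bash
python3 -m pendant '[[[0,0,0.2,0,0,5,0.75],[-0.3,0.5,0.2,0,0,5,0.75],[-0.5,0.5,0.1,0,0,4,0.75],[0,0,0,0,0,0,0.75],[0,0,0,0,0,0,0.75]]]'; python3 go.py 0.4145 -0.2795 0.05 -36.8 0;
```

```text
clock: 17.35
tool_pos: [0.419, -0.2807, 0.0713]
orientation: [-89.7, -0.4, -36.8]
force: [-0.7, 0.1, -0.3]
opening: 0.0658
clock 17.35 now [ 0.419  -0.2807  0.0713] [-89.73  -0.39 -36.81] open 0.0658 F [-0.7  0.1 -0.3] rows 1 ori err 0.47
[-0.45,2.13,-0.18,-0.27,-0.01,0.39,h],
```

```bash
python3 -m pendant '[[[-0.4,2,-0.15,-0.2,0,0.3,0.75],[0,2,0,0,0,0,0.75],[0,0,0,0,0,0,0.75],[0,0,0,0,0,0,0.75]]]'; python3 go.py 0.4145 -0.2795 0.01 -36.8 0;
```

```text
clock: 17.68
tool_pos: [0.4124, -0.2793, 0.0305]
orientation: [-90.1, 0.1, -36.8]
force: [0.9, 0.5, 1.1]
opening: 0.0657
clock 17.68 now [ 0.4124 -0.2793  0.0305] [-9.007e+01  9.000e-02 -3.676e+01] open 0.0657 F [0.9 0.5 1.1] rows 1 ori err 0.12
[0.18,2.05,0.11,0.07,0.04,-0.09,h],
```

```bash
python3 -m pendant '[[[0.1,2.2,0,0,0,0,0.75],[0,0,0,0,0,0,0.75],[0,0,0,0,0,0,0.75],[0,0,0,0,0,0,0.45],[0,0,0,0,0,0,0.45],[0,0,0,0,0,0,0.45],[0,0,0,0,0,0,0.45],[0,0,0,0,0,0,0.45],[0,0,0,0,0,0,0.45]]]'; python3 go.py 0.4145 -0.2795 0.01 -36.8 0;
```

```text
clock: 18.43
tool_pos: [0.4151, -0.2807, 0.0094]
orientation: [-90.0, -0.0, -36.8]
force: [-0.7, 2.3, 7.4]
opening: 0.0485
clock 18.43 now [ 0.4151 -0.2807  0.0094] [-9.000e+01 -5.000e-02 -3.678e+01] open 0.0485 F [-0.7  2.3  7.4] rows 1 ori err 0.05
[-0.12,-0.06,0.05,0.00,0.02,0.05,h],
```

```bash
python3 -m pendant '[[[0,-1.5,0,0,0,0,0.45],[0,-2.5,0,0,0,0,0.45],[0,0,0,0,0,0,0.45]]]'; python3 go.py 0.535 -0.29 0.05 -36.8 0;
```

```text
clock: 18.68
tool_pos: [0.4169, -0.2813, 0.0522]
orientation: [-89.9, -0.3, -36.7]
force: [1.6, 0.2, -0.3]
opening: 0.0488
clock 18.68 now [ 0.4169 -0.2813  0.0522] [-89.94  -0.27 -36.74] open 0.0488 F [ 1.6  0.2 -0.3] rows 3 ori err 0.28
[3.33,0.09,2.12,-0.02,0.02,0.09,h],
[3.33,0.09,2.12,-0.02,0.02,0.09,h],
[3.33,0.08,2.13,-0.02,0.02,0.09,h],
```

```bash
python3 -m pendant '[[[2.5,0.1,1.6,0,0,0,0.45],[2.5,0,1.6,0,0,0,0.45],[2.5,0,1.6,0,0,0.2,0.45],[2.5,0,1.6,0,0,0,0.45],[0,1.5,0,0,0,0,0.45],[0,1.2,0,0,0,0,0.45],[0,0,0,0,0,0,0.45],[0,0,0,0,0,0,0.45]]]'; python3 go.py 0.535 -0.29 0.011 -36.8 0;
```

```text
clock: 19.35
tool_pos: [0.5322, -0.289, 0.0197]
orientation: [-90.1, 0.3, -36.8]
force: [0.1, 0.6, -0.1]
opening: 0.0489
clock 19.35 now [ 0.5322 -0.289   0.0197] [-90.07   0.32 -36.8 ] open 0.0489 F [ 0.1  0.6 -0.1] rows 1 ori err 0.33
[0.29,0.87,0.09,0.07,0.00,-0.32,h],
```

```bash
python3 -m pendant '[[[0,0.5,0,0,0,-0.3,0.45],[0,0.4,0,0,0,0,0.45],[0,0,0,0,0,0,0.45],[0,0,0,0,0,0,0.75],[0,0,0,0,0,0,0.75],[0,0,0,0,0,0,0.75],[0,0,0,0,0,0,0.75],[0,-2,0,0,0,0,0.75],[0,-2,0,0,0,0,0.75]]]'; python3 go.py 0.5335 -0.29 0.06 -36.8 -15;
```

```text
clock: 20.1
tool_pos: [0.5319, -0.2888, 0.0508]
orientation: [-90.1, 0.1, -36.8]
force: [1.7, -1.2, -0.4]
opening: 0.0658
clock 20.1 now [ 0.5319 -0.2888  0.0508] [-9.009e+01  7.000e-02 -3.680e+01] open 0.0658 F [ 1.7 -1.2 -0.4] rows 3 ori err 15.07
[0.07,-0.31,0.00,0.03,0.00,-5.02,h],
[0.09,-0.30,0.00,0.03,0.00,-5.02,h],
[0.12,-0.29,0.00,0.03,0.00,-5.02,h],
```

```bash
python3 -m pendant '[[[0,-0.3,0,0,0,-5,0.75],[0,-0.3,0,0,0,-5,0.75],[0,0,0,0,0,-5,0.75],[0,0,0,0,0,0,0.75],[0,0,0,0,0,0,0.75]]]'; python3 go.py 0.5325 -0.289 0.011 -36.8 -15;
```

```text
clock: 20.52
tool_pos: [0.5289, -0.2906, 0.0568]
orientation: [-90.4, -14.3, -36.8]
force: [0.2, 0.2, 0.4]
opening: 0.066
clock 20.52 now [ 0.5289 -0.2906  0.0568] [-90.39 -14.29 -36.75] open 0.066 F [0.2 0.2 0.4] rows 2 ori err 0.81
[-0.47,2.24,0.19,0.19,0.02,-0.36,h],
[-0.48,2.24,0.18,0.19,0.02,-0.36,h],
```

```bash
python3 -m pendant '[[[-0.4,2,0.15,0.2,0,-0.3,0.75],[-0.4,1.4,0.1,0,0,-0.2,0.75],[0,0,0,0,0,0,0.75],[0,0,0,0,0,0,0.75]]]'; python3 go.py 0.5325 -0.289 0.011 -36.8 -15;
```

```text
clock: 20.85
tool_pos: [0.5346, -0.2908, 0.0226]
orientation: [-90.1, -14.9, -36.9]
force: [-1.0, -0.7, -0.2]
opening: 0.066
clock 20.85 now [ 0.5346 -0.2908  0.0226] [-90.13 -14.91 -36.88] open 0.066 F [-1.  -0.7 -0.2] rows 1 ori err 0.19
[-0.57,1.05,0.02,0.15,-0.07,-0.09,h],
```

```bash
python3 -m pendant '[[[-0.45,1.0,0,0,0,0,0.75],[0,0,0,0,0,0,0.75],[0,0,0,0,0,0,0.75]]]'; python3 go.py 0.5325 -0.289 0.011 -36.8 -15
python3 - <<'E'
from h import *
crop(snapshot("side"),"b1.png",170,220,200,150,4)
E
```

```text
clock: 21.1
tool_pos: [0.5332, -0.2902, 0.0127]
orientation: [-90.1, -15.0, -36.9]
force: [-1.4, 0.9, -0.3]
opening: 0.0659
clock 21.1 now [ 0.5332 -0.2902  0.0127] [-90.11 -15.   -36.91] open 0.0659 F [-1.4  0.9 -0.3] rows 1 ori err 0.17
[-0.17,0.13,0.05,0.13,-0.10,0.00,h],
```

View pics/b1.png

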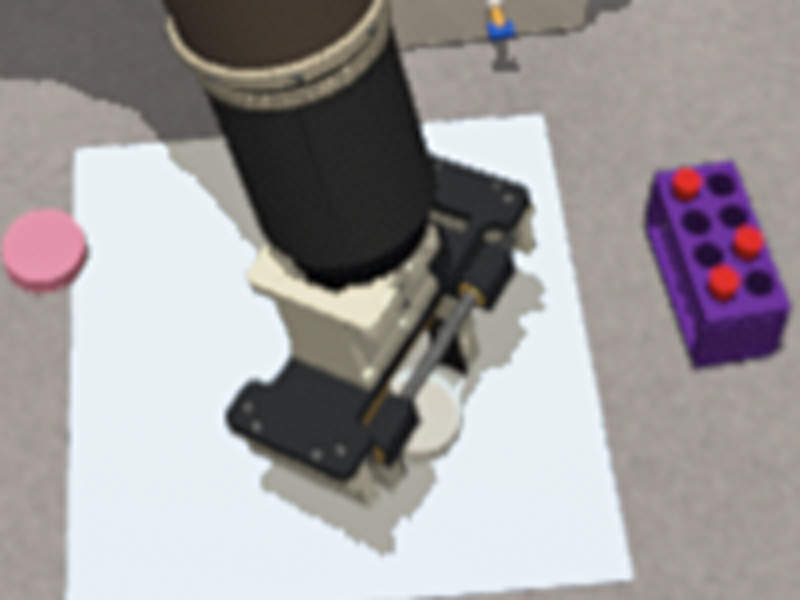

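```bash
python3 -m pendant '[[[-0.1,0.1,0,0,0,0,0.75],[0,0,0,0,0,0,0.75],[0,0,0,0,0,0,0.45],[0,0,0,0,0,0,0.45],[0,0,0,0,0,0,0.45],[0,0,0,0,0,0,0.45],[0,0,0,0,0,0,0.45],[0,0,0,0,0,0,0.45]]]'; python3 go.py 0.5325 -0.289 0.17 -36.8 -15
```

```text
clock: 21.82
tool_pos: [0.5331, -0.2884, 0.0111]
orientation: [-90.0, -15.0, -36.9]
force: [0.1, 0.3, 4.3]
opening: 0.0486
clock 21.82 now [ 0.5331 -0.2884  0.0111] [-90.03 -15.01 -36.86] open 0.0486 F [0.1 0.3 4.3] rows 4 ori err 0.07
[1.03,-3.84,-0.02,0.01,-0.01,0.00,h],
[1.03,-3.84,-0.02,0.01,-0.01,0.00,h],
[1.03,-3.84,-0.02,0.01,-0.01,0.00,h],
[1.03,-3.84,-0.02,0.01,-0.01,0.00,h],
```

```bash
python3 -m pendant '[[[0.5,-2,0,0,0,0,0.45],[1,-3.8,0,0,0,0,0.45],[1,-3.8,0,0,0,0,0.45],[1,-3.8,0,0,0,0,0.45],[0.5,-1.8,0,0,0,0,0.45]]]'; python3 go.py 0.555 0.086 0.16 -36.8 -15
python3 - <<'E'
from h import *
crop(snapshot("side"),"b2.png",170,200,200,150,4)
E
```

```text
clock: 22.23
tool_pos: [0.5353, -0.291, 0.1645]
orientation: [-90.2, -15.6, -36.9]
force: [1.0, -0.2, -0.2]
opening: 0.0484
clock 22.23 now [ 0.5353 -0.291   0.1645] [-90.19 -15.57 -36.86] open 0.0484 F [ 1.  -0.2 -0.2] rows 10 ori err 0.61
[-2.04,-0.53,3.13,0.02,-0.01,0.06,h],
[-2.04,-0.53,3.13,0.02,-0.01,0.06,h],
[-2.04,-0.53,3.13,0.02,-0.01,0.06,h],
[-2.04,-0.52,3.13,0.02,-0.01,0.06,h],
[-2.04,-0.52,3.13,0.02,-0.01,0.06,h],
[-2.04,-0.52,3.13,0.02,-0.01,0.06,h],
[-2.04,-0.51,3.14,0.02,-0.01,0.06,h],
[-2.04,-0.51,3.14,0.02,-0.01,0.06,h],
[-2.04,-0.51,3.14,0.02,-0.01,0.06,h],
[-2.04,-0.50,3.14,0.02,-0.01,0.06,h],
```

View pics/b2.png

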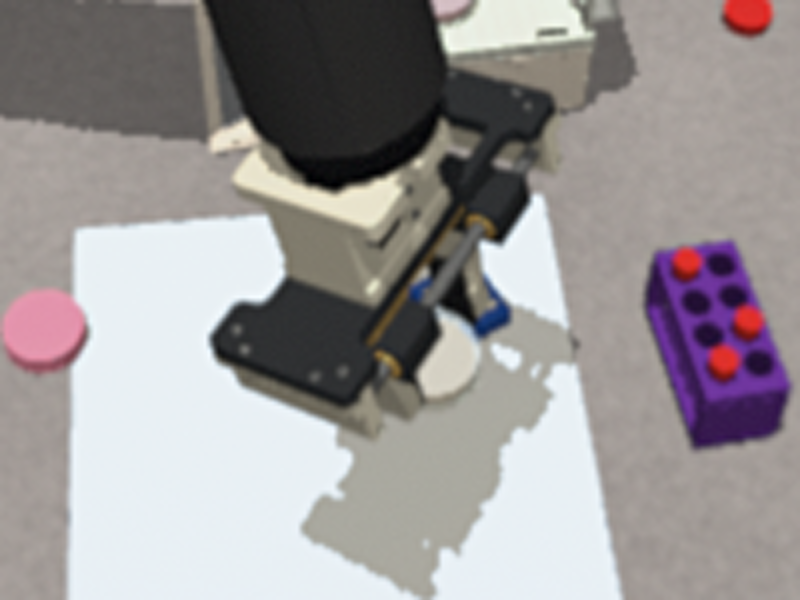

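Dish held level (crop 445,355); blue cartridge still on the mat behind it. Carry on to recess_2, stopping short of the lid.

```bash
python3 -m pendant '[[[-2,-0.5,3.1,0,0,0.3,0.45],[-2,-0.5,3.1,0,0,0.3,0.45],[-2,-0.5,3.1,0,0,0,0.45],[-2,-0.5,3.1,0,0,0,0.45],[-2,-0.5,3.1,0,0,0,0.45],[-2,-0.5,3.1,0,0,0,0.45],[-2,-0.5,3.1,0,0,0,0.45],[-2,-0.5,3.1,0,0,0,0.45],[-2,-0.5,3.1,0,0,0,0.45],[-2,-0.5,3.1,0,0,0,0.45],[0,0,0,0,0,0,0.45],[0,0,0,0,0,0,0.45]]]'; python3 go.py 0.5742 0.086 0.12 -36.8 -15
python3 - <<'E'
from h import *
crop(snapshot("side"),"b3.png",200,80,150,150,4)
crop(snapshot("top"),"b3t.png",170,100,140,125,5)
E
```

```text
clock: 23.28
tool_pos: [0.5615, 0.0736, 0.1596]
orientation: [-90.3, -13.2, -36.0]
force: [0.5, -0.4, -1.0]
opening: 0.0489
clock 23.28 now [0.5615 0.0736 0.1596] [-90.35 -13.18 -35.98] open 0.0489 F [ 0.5 -0.4 -1. ] rows 2 ori err 1.99
[-0.31,1.96,0.89,0.07,0.40,-0.91,h],
[-0.34,1.95,0.88,0.07,0.40,-0.91,h],
```

View pics/b3.png

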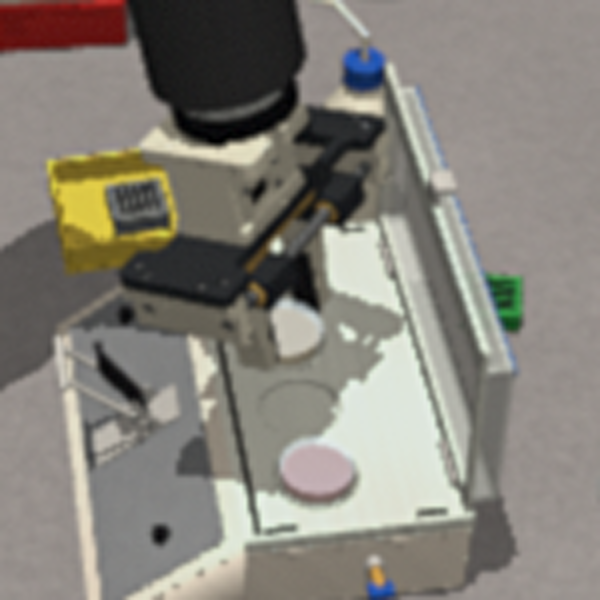

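View pics/b3t.png

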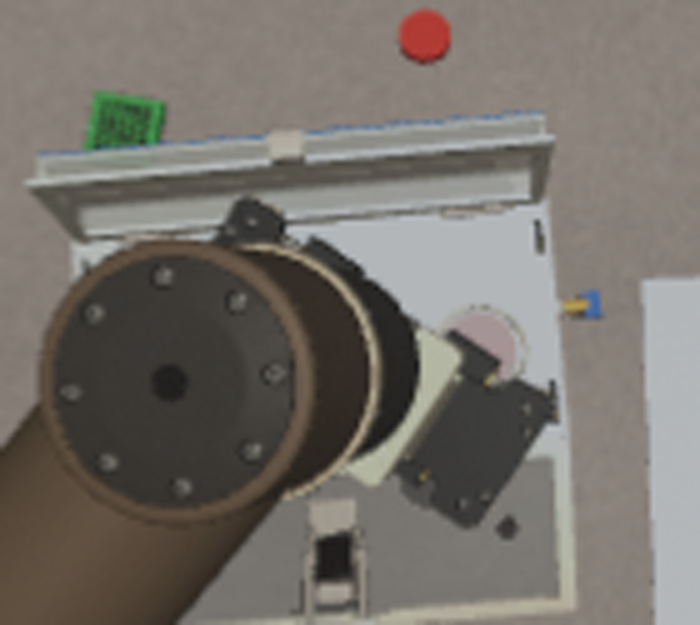

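```bash
python3 -m pendant '[[[-0.15,1.2,0.6,0,0.4,-0.9,0.45],[-0.15,1.2,0.6,0,0.4,-0.9,0.45],[0,0.8,0.5,0,0,0,0.45],[0,0,0,0,0,0,0.45],[0,0,0,0,0,0,0.45],[0,0,0,0,0,0,0.45]]]'; python3 go.py 0.5742 0.086 0.1 -36.8 -15
```

```text
clock: 23.88
tool_pos: [0.5822, 0.0734, 0.1344]
orientation: [-90.1, -13.2, -36.0]
force: [0.1, -0.3, -0.6]
opening: 0.0488
clock 23.88 now [0.5822 0.0734 0.1344] [-90.1  -13.24 -36.02] open 0.0488 F [ 0.1 -0.3 -0.6] rows 1 ori err 1.92
[-2.14,3.03,0.55,-0.09,0.76,-1.76,h],
```

```bash
python3 -c "
from h import *
o=ctrl.get_obs();print(o['joint_pos'].round(1))"
```

```text
[  33.8   11.9  -33.2   18.8  -41.9 -173.6]
```

```bash
python3 go.py 0.5742 0.086 0.1 -32.8 -15 3
```

```text
clock 23.88 now [0.5822 0.0734 0.1344] [-90.1  -13.24 -36.02] open 0.0488 F [ 0.1 -0.3 -0.6] rows 3 ori err 3.69
[-0.71,1.01,0.18,0.30,-1.04,-0.59,h],
[-0.72,1.00,0.19,0.30,-1.04,-0.59,h],
[-0.73,1.00,0.20,0.30,-1.04,-0.59,h],
```

```bash
python3 -m pendant '[[[-0.7,0,0.2,0,-1.2,-0.4,0.45],[-0.7,0,0.2,0,-1.2,-0.4,0.45],[-0.7,0,0.2,0,-1.2,-0.4,0.45],[0,0,0,0,0,0,0.45],[0,0,0,0,0,0,0.45],[0,0,0,0,0,0,0.45]]]'; python3 go.py 0.5742 0.086 0.1 -32.8 -15; python3 -c "
from h import *
o=ctrl.get_obs();print(o['joint_pos'].round(1))"
```

```text
clock: 24.38
tool_pos: [0.571, 0.0884, 0.1317]
orientation: [-90.9, -13.9, -32.0]
force: [0.7, 0.4, -1.0]
opening: 0.0485
clock 24.38 now [0.571  0.0884 0.1317] [-90.9  -13.91 -31.99] open 0.0485 F [ 0.7  0.4 -1. ] rows 1 ori err 1.51
[-0.37,3.17,0.01,0.70,0.79,-1.08,h],
[  36.2   11.2  -35.3   20.5  -40.9 -173.6]
```

```bash
python3 -m pendant '[[[0.5,-3,-1,0,1,0,0.45],[0.5,-2,-3,0,0.5,0,0.45],[2,0,-3.2,0,0.5,0,0.45],[2,0,-3.2,0,0.5,-0.5,0.45],[2,0,-3.2,0,0.5,-0.5,0.45],[2,0,-3.2,0,0.5,0,0.45],[2,0,-3.2,0,0.5,0,0.45],[2,0.5,-3.2,0,0.5,0,0.45],[2,0.5,-3.2,0,0,0,0.45],[0,0,0,0,0,0,0.45],[0,0,0,0,0,0,0.45]]]'; python3 go.py 0.5325 -0.285 0.04 -36.8 -15; python3 -c "
from h import *
o=ctrl.get_obs();print(o['joint_pos'].round(1))"
```

```text
clock: 25.3
tool_pos: [0.5311, -0.2085, 0.2091]
orientation: [-89.8, -14.9, -36.9]
force: [-0.1, 0.1, -1.1]
opening: 0.049
clock 25.3 now [ 0.5311 -0.2085  0.2091] [-89.76 -14.93 -36.93] open 0.049 F [-0.1  0.1 -1.1] rows 5 ori err 0.25
[0.04,3.51,-1.22,-0.04,-0.02,-0.01,h],
[0.04,3.51,-1.22,-0.04,-0.02,-0.01,h],
[0.04,3.51,-1.22,-0.04,-0.02,-0.01,h],
[0.03,3.51,-1.21,-0.04,-0.02,-0.01,h],
[0.03,3.51,-1.21,-0.04,-0.02,-0.01,h],
[   4.5    3.   -31.5   13.7  -44.8 -140.3]
```

```bash
python3 -m pendant '[[[0,3.5,-1.2,0,0,0,0.45],[0,3.5,-1.2,0,0,0,0.45],[0,3.5,-1.2,0,0,0,0.45],[0,3.5,-1.2,0,0,0,0.45],[0,2.9,-1.2,0,0,0,0.45],[0,0,0,0,0,0,0.45],[0,0,0,0,0,0,0.45]]]'; python3 go.py 0.5325 -0.285 0.0125 -36.8 -15
```

```text
clock: 25.88
tool_pos: [0.53, -0.2796, 0.0439]
orientation: [-89.9, -14.7, -36.6]
force: [0.1, 0.5, 0.2]
opening: 0.0485
clock 25.88 now [ 0.53   -0.2796  0.0439] [-89.92 -14.73 -36.64] open 0.0485 F [0.1 0.5 0.2] rows 1 ori err 0.34
[-0.29,3.17,-0.29,-0.12,0.16,-0.27,h],
```

```bash
python3 -m pendant '[[[-0.2,1.5,-0.2,0,0,-0.2,0.45],[-0.2,1.0,0,0,0,0,0.45],[0,0.4,0,0,0,0,0.45],[0,0,0,0,0,0,0.45],[0,0,0,0,0,0,0.45]]]'; python3 go.py 0.5325 -0.285 0.0125 -36.8 -15
```

```text
clock: 26.3
tool_pos: [0.5345, -0.2834, 0.0185]
orientation: [-89.7, -15.3, -36.6]
force: [0.4, 0.4, -0.1]
opening: 0.0486
clock 26.3 now [ 0.5345 -0.2834  0.0185] [-89.74 -15.3  -36.61] open 0.0486 F [ 0.4  0.4 -0.1] rows 1 ori err 0.47
[-0.22,0.56,-0.25,-0.31,0.18,0.30,h],
```

```bash
python3 -m pendant '[[[-0.1,0.6,-0.1,0,0,0.3,0.45],[0,0,0,0,0,0,0.45],[0,0,0,0,0,0,0.45]]]'; python3 go.py 0.5325 -0.285 0.0125 -36.8 -15; python3 -m pendant '[[[0,0,0,0,0,0,0.75],[0,0,0,0,0,0,0.75],[0,0,0,0,0,0,0.75],[0,0,0,0,0,0,0.75],[0.8,-3,0,0,0,0,0.8],[0.8,-3,0,0,0,0,0.8],[0.5,-2,0,0,0,0,0.8]]]'; python3 go.py 0.534 -0.285 0.12 143.2 15
```

```text
clock: 26.55
tool_pos: [0.5341, -0.2846, 0.0118]
orientation: [-89.7, -15.0, -36.6]
force: [0.7, -0.4, 0.6]
opening: 0.0483
clock 26.55 now [ 0.5341 -0.2846  0.0118] [-89.74 -14.95 -36.64] open 0.0483 F [ 0.7 -0.4  0.6] rows 1 ori err 0.34
[-0.08,-0.09,-0.13,-0.30,0.15,-0.05,h],
clock: 27.13
tool_pos: [0.534, -0.2884, 0.0847]
orientation: [-90.1, -15.2, -36.7]
force: [1.5, -0.6, 1.4]
opening: 0.0698
clock 27.13 now [ 0.534  -0.2884  0.0847] [-90.05 -15.16 -36.69] open 0.0698 F [ 1.5 -0.6  1.4] rows 26 ori err 179.9
[0.03,-0.13,0.01,0.01,-6.92,-0.00,h],
[0.03,-0.13,0.01,0.01,-6.92,-0.00,h],
[0.03,-0.13,0.00,0.01,-6.92,-0.00,h],
[0.03,-0.13,-0.00,0.01,-6.92,-0.00,h],
[0.03,-0.13,-0.00,0.01,-6.92,-0.00,h],
[0.03,-0.13,-0.01,0.01,-6.92,-0.00,h],
[0.03,-0.13,-0.01,0.01,-6.92,-0.00,h],
[0.03,-0.13,-0.01,0.01,-6.92,-0.00,h],
[0.02,-0.13,-0.02,0.01,-6.92,-0.00,h],
[0.02,-0.13,-0.02,0.01,-6.92,-0.00,h],
[0.02,-0.13,-0.02,0.01,-6.92,-0.00,h],
[0.02,-0.13,-0.02,0.01,-6.92,-0.00,h],
[0.01,-0.13,-0.03,0.01,-6.92,-0.00,h],
[0.01,-0.13,-0.03,0.01,-6.92,-0.00,h],
[0.01,-0.13,-0.03,0.01,-6.92,-0.00,h],
[0.00,-0.13,-0.03,0.01,-6.92,-0.00,h],
[0.00,-0.13,-0.03,0.01,-6.92,-0.00,h],
[-0.00,-0.13,-0.03,0.01,-6.92,-0.00,h],
[-0.01,-0.13,-0.03,0.01,-6.92,-0.00,h],
[-0.01,-0.13,-0.03,0.01,-6.92,-0.00,h],
[-0.01,-0.13,-0.03,0.01,-6.92,-0.00,h],
[-0.02,-0.13,-0.02,0.01,-6.92,-0.00,h],
[-0.02,-0.13,-0.02,0.01,-6.92,-0.00,h],
[-0.02,-0.13,-0.02,0.01,-6.92,-0.00,h],
[-0.02,-0.13,-0.02,0.01,-6.92,-0.00,h],
[-0.03,-0.13,-0.01,0.01,-6.92,-0.00,h],
```

```bash
python3 -m pendant '[[[0,-0.3,0,0,-7,0,0.8],[0,-0.3,0,0,-7,0,0.8],[0,-0.3,0,0,-7,0,0.8],[0,0,0,0,-7,0,0.8],[0,0,0,0,-7,0,0.8],[0,0,0,0,-7,0,0.8],[0,0,0,0,-7,0,0.8],[0,0,0,0,-7,0,0.8],[0,0,0,0,-7,0,0.8],[0,0,0,0,-7,0,0.8],[0,0,0,0,-7,0,0.8],[0,0,0,0,-7,0,0.8]]]' >/dev/null; python3 -m pendant '[[[0,0,0,0,-7,0,0.8],[0,0,0,0,-7,0,0.8],[0,0,0,0,-7,0,0.8],[0,0,0,0,-7,0,0.8],[0,0,0,0,-7,0,0.8],[0,0,0,0,-7,0,0.8],[0,0,0,0,-7,0,0.8],[0,0,0,0,-7,0,0.8],[0,0,0,0,-7,0,0.8],[0,0,0,0,-7,0,0.8],[0,0,0,0,-7,0,0.8],[0,0,0,0,-7,0,0.8]]]'>/dev/null;  python3 -m pendant '[[[0,0,0,0,-7,0,0.8],[0,0,0,0,-5,0,0.8],[0,0,0,0,0,0,0.8]]]'; python3 go.py 0.534 -0.2846 0.06 143.2 15
python3 - <<'E'
from h import *
crop(snapshot("side"),"b4.png",170,200,200,150,4)
E
```

```text
clock: 29.38
tool_pos: [0.5315, -0.288, 0.0921]
orientation: [-89.8, 15.2, 143.5]
force: [-0.1, -0.4, 0.2]
opening: 0.0701
clock 29.38 now [ 0.5315 -0.288   0.0921] [-89.78  15.21 143.51] open 0.0701 F [-0.1 -0.4  0.2] rows 1 ori err 0.39
[0.84,3.09,-0.44,-0.14,0.30,-0.21,h],
```

View pics/b4.png

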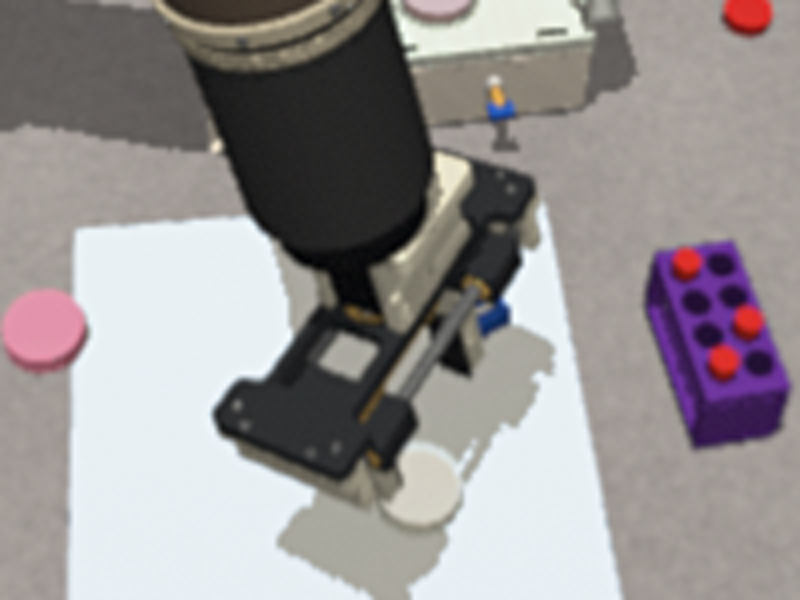

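```bash
python3 -c "
from h import *
s=snapshot('side');print(proj(s,[[.534,-.2846,.016],[.534,-.2846,.017]]),onz(s,(275,321.3),.017))"
```

```text
[[274.75276657 320.81744406]
 [274.76356562 320.6096689 ]] [ 0.53433904 -0.28628556  0.017     ]
```

```bash
python3 -m pendant '[[[0.8,3,-0.4,-0.1,0.3,-0.2,0.8],[0.8,3,0,0,0,0,0.8],[0.3,1.2,0,0,0,0,0.8],[0,0,0,0,0,0,0.8],[0,0,0,0,0,0,0.8]]]'; python3 go.py 0.534 -0.285 0.0115 143.2 15
```

```text
clock: 29.9
tool_pos: [0.5329, -0.2859, 0.0169]
orientation: [-89.9, 14.9, 142.8]
force: [-0.6, -0.0, -0.8]
opening: 0.0699
clock 29.9 now [ 0.5329 -0.2859  0.0169] [-89.95  14.91 142.84] open 0.0699 F [-0.6 -0.  -0.8] rows 1 ori err 0.39
[0.11,0.53,-0.13,-0.15,-0.35,0.09,h],
```

```bash
python3 -m pendant '[[[0.1,0.5,-0.1,0,-0.3,0,0.8],[0,0,0,0,0,0,0.8],[0,0,0,0,0,0,0.45],[0,0,0,0,0,0,0.45],[0,0,0,0,0,0,0.45],[0,0,0,0,0,0,0.45],[0,0,0,0,0,0,0.45],[0,0,0,0,0,0,0.45]]]'; python3 go.py 0.534 -0.285 0.15 143.2 15
```

```text
clock: 30.57
tool_pos: [0.5358, -0.2847, 0.0133]
orientation: [-90.0, 15.1, 143.3]
force: [-1.7, 0.4, 6.3]
opening: 0.0487
clock 30.57 now [ 0.5358 -0.2847  0.0133] [-89.97  15.09 143.27] open 0.0487 F [-1.7  0.4  6.3] rows 4 ori err 0.12
[-0.86,-3.31,0.04,-0.00,0.02,-0.02,h],
[-0.86,-3.31,0.03,-0.00,0.02,-0.02,h],
[-0.86,-3.31,0.03,-0.00,0.02,-0.02,h],
[-0.86,-3.31,0.03,-0.00,0.02,-0.02,h],
```

```bash
python3 -m pendant '[[[-0.5,-2,0,0,0,0,0.45],[-0.9,-3.3,0,0,0,0,0.45],[-0.9,-3.3,0,0,0,0,0.45],[-0.9,-3.3,0,0,0,0,0.45],[-0.9,-3,0,0,0,0,0.45],[0,0,0,0,0,0,0.45]]]'; python3 go.py 0.5642 0.086 0.15 143.2 15
```

```text
clock: 31.07
tool_pos: [0.5407, -0.2872, 0.1703]
orientation: [-90.1, 15.8, 143.3]
force: [2.0, -1.0, -0.7]
opening: 0.0483
clock 31.07 now [ 0.5407 -0.2872  0.1703] [-90.05  15.76 143.29] open 0.0483 F [ 2.  -1.  -0.7] rows 10 ori err 0.77
[2.02,-0.36,-3.13,0.01,0.01,-0.08,h],
[2.02,-0.35,-3.13,0.01,0.01,-0.08,h],
[2.02,-0.35,-3.13,0.01,0.01,-0.08,h],
[2.02,-0.35,-3.13,0.01,0.01,-0.08,h],
[2.02,-0.35,-3.13,0.01,0.01,-0.08,h],
[2.03,-0.35,-3.13,0.01,0.01,-0.08,h],
[2.03,-0.34,-3.13,0.01,0.01,-0.08,h],
[2.03,-0.34,-3.13,0.01,0.01,-0.08,h],
[2.03,-0.34,-3.13,0.01,0.01,-0.08,h],
[2.03,-0.34,-3.13,0.01,0.01,-0.08,h],
```

```bash
python3 -m pendant '[[[2,-0.35,-3.1,0,0,-0.1,0.45],[2,-0.35,-3.1,0,0,-0.1,0.45],[2,-0.35,-3.1,0,0,-0.1,0.45],[2,-0.35,-3.1,0,0,-0.1,0.45],[2,-0.35,-3.1,0,0,-0.1,0.45],[2,-0.35,-3.1,0,0,0,0.45],[2,-0.35,-3.1,0,0,0,0.45],[2,-0.35,-3.1,0,0,0,0.45],[2,-0.35,-3.1,0,0,0,0.45],[2,-0.35,-3.1,0,0,0,0.45],[0,0,0,0,0,0,0.45],[0,0,0,0,0,0,0.45]]]'; python3 go.py 0.5742 0.086 0.115 143.2 15;  python3 -c "
from h import *
o=ctrl.get_obs();print(o['joint_pos'].round(1))"
```

```text
clock: 32.07
tool_pos: [0.5601, 0.0842, 0.1433]
orientation: [-89.7, 14.7, 143.4]
force: [-0.2, -0.1, -1.0]
opening: 0.0484
clock 32.07 now [0.5601 0.0842 0.1433] [-89.71  14.68 143.44] open 0.0484 F [-0.2 -0.1 -1. ] rows 1 ori err 0.46
[-0.27,3.00,-1.00,-0.23,0.23,0.32,h],
[ 37.2   9.4 -36.3  21.3 -42.4   0.7]
```

```bash
python3 -m pendant '[[[0,1,-0.5,-0.2,0.2,0.3,0.45],[0,1.5,-0.5,0,0,0,0.45],[0,1,0,0,0,0,0.45],[0,0,0,0,0,0,0.45],[0,0,0,0,0,0,0.45]]]'; python3 go.py 0.5742 0.086 0.095 143.2 15
python3 - <<'E'
from h import *
crop(snapshot("side"),"b5.png",200,80,150,150,4)
crop(snapshot("top"),"b5t.png",170,100,140,125,5)
E
```

```text
clock: 32.48
tool_pos: [0.5727, 0.0833, 0.1096]
orientation: [-89.9, 15.0, 143.0]
force: [-0.6, 0.7, 1.0]
opening: 0.0481
clock 32.48 now [0.5727 0.0833 0.1096] [-89.9   14.97 142.99] open 0.0481 F [-0.6  0.7  1. ] rows 1 ori err 0.26
[0.42,1.40,-0.30,-0.16,-0.20,0.03,h],
```

View pics/b5.png

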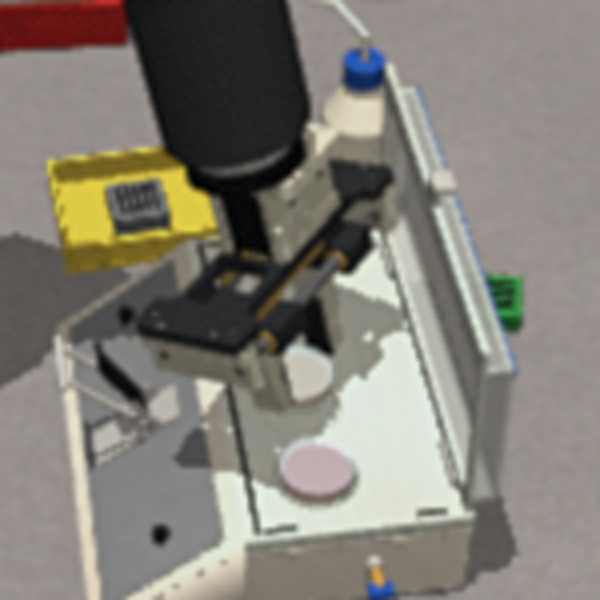

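View pics/b5t.png

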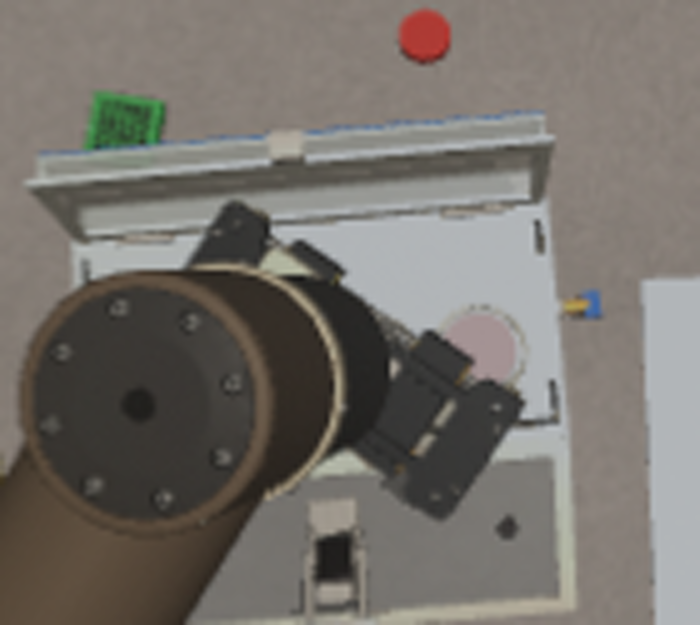

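```bash
python3 -m pendant '[[[0.2,0.7,-0.2,0,-0.2,0,0.45],[0.15,0.5,0,0,0,0,0.45],[0,0,0,0,0,0,0.45],[0,0,0,0,0,0,0.45],[0,0,0,0,0,0,0.45]]]'; python3 go.py 0.5742 0.086 0.0875 143.2 15
```

```text
clock: 33.0
tool_pos: [0.5744, 0.0865, 0.0977]
orientation: [-89.9, 15.0, 143.3]
force: [0.1, -0.7, 0.3]
opening: 0.0484
clock 33.0 now [0.5744 0.0865 0.0977] [-89.95  15.01 143.26] open 0.0484 F [ 0.1 -0.7  0.3] rows 1 ori err 0.07
[0.25,0.99,0.05,-0.04,0.06,-0.01,h],
```

```bash
python3 -m pendant '[[[0.06,0.3,0,0,0,0,0.45],[0.06,0.25,0,0,0,0,0.45],[0,0,0,0,0,0,0.45],[0,0,0,0,0,0,0.45]]]'; python3 go.py 0.5742 0.086 0.0875 143.2 15;python3 -m pendant '[[[0.06,0.2,0,0,0,0,0.45],[0.06,0.2,0,0,0,0,0.45],[0,0,0,0,0,0,0.45],[0,0,0,0,0,0,0.45]]]'; python3 go.py 0.5742 0.086 0.0875 143.2 15
```

```text
clock: 33.33
tool_pos: [0.5751, 0.0864, 0.0925]
orientation: [-90.0, 15.0, 143.2]
force: [0.6, -1.5, 3.5]
opening: 0.0485
clock 33.33 now [0.5751 0.0864 0.0925] [-89.99  15.04 143.25] open 0.0485 F [ 0.6 -1.5  3.5] rows 1 ori err 0.06
[0.17,0.47,0.09,0.00,0.05,-0.04,h],
clock: 33.67
tool_pos: [0.575, 0.086, 0.0892]
orientation: [-90.0, 15.1, 143.2]
force: [-1.6, -4.1, 11.0]
opening: 0.0485
clock 33.67 now [0.575  0.086  0.0892] [-89.97  15.09 143.23] open 0.0485 F [-1.6 -4.1 11. ] rows 1 ori err 0.1
[0.11,0.15,0.05,-0.02,0.03,-0.09,h],
```

```bash
python3 -m pendant '[[[-0.06,0,0.08,0,0,0,0.45],[0,0,0,0,0,0,0.45],[0,0,0,0,0,0,0.45]]]'; python3 -m pendant '[[[0,0,0,0,0,0,0.62],[0,0,0,0,0,0,0.62],[0,0,0,0,0,0,0.62],[0,0,0,0,0,0,0.62]]]';  python3 -m pendant '[[[-0.5,-2,0,0,0,0,0.62],[-0.9,-3.3,0,0,0,0,0.62],[-0.9,-3.3,0,0,0,0,0.62],[-0.9,-3,0,0,0,0,0.62]]]'; python3 go.py 0.535 -0.18 0.22 143.2 0
```

```text
clock: 33.92
tool_pos: [0.5752, 0.0857, 0.0893]
orientation: [-90.0, 15.1, 143.2]
force: [-1.5, -0.6, 10.1]
opening: 0.0483
clock: 34.25
tool_pos: [0.5743, 0.0854, 0.0877]
orientation: [-89.9, 15.0, 143.3]
force: [-0.5, -0.3, 0.3]
opening: 0.0544
clock: 34.58
tool_pos: [0.5749, 0.0852, 0.2098]
orientation: [-89.9, 15.0, 143.3]
force: [1.5, 0.6, -0.0]
opening: 0.0544
clock 34.58 now [0.5749 0.0852 0.2098] [-89.93  14.98 143.29] open 0.0544 F [ 1.5  0.6 -0. ] rows 7 ori err 14.98
[-1.78,0.33,3.38,-0.01,0.01,-2.14,h],
[-1.80,0.26,3.38,-0.01,0.01,-2.14,h],
[-1.80,0.20,3.38,-0.01,0.01,-2.14,h],
[-1.81,0.13,3.38,-0.01,0.01,-2.14,h],
[-1.82,0.06,3.38,-0.01,0.01,-2.14,h],
[-1.82,-0.01,3.38,-0.01,0.01,-2.14,h],
[-1.82,-0.08,3.38,-0.01,0.01,-2.14,h],
```

```bash
python3 -m pendant '[[[-1.8,0.3,3.3,0,-5,-2.1,0.75],[-1.8,0.2,3.3,0,-5,-2.1,0.75],[-1.8,0.1,3.3,0,-5,-2.1,0.75],[-1.8,0,3.3,0,-5,-2.1,0.75],[-1.8,0,3.3,0,-5,-2.1,0.75],[-1.8,0,3.3,0,-5,-2.1,0.75],[0,0,0,0,-6,-2.1,0.75],[0,0,0,0,-6,0,0.75],[0,0,0,0,-6,0,0.75],[0,0,0,0,-6,0,0.75],[0,0,0,0,-6,0,0.75],[0,0,0,0,-5,0,0.75]]]'; python3 go.py 0.5715 -0.166 0.1 208 0
python3 - <<'E'
from h import *
S={n:snapshot(n) for n in("side","top")}
crop(S["side"],"b6.png",200,100,150,140,4)
crop(S["side"],"b6s.png",170,200,200,150,4)
crop(S["top"],"b6t.png",170,100,140,125,5)
E
```

```text
clock: 35.58
tool_pos: [0.5866, -0.1201, 0.227]
orientation: [-86.4, -2.6, -154.3]
force: [0.3, -0.3, -1.0]
opening: 0.0659
clock 35.58 now [ 0.5866 -0.1201  0.227 ] [ -86.37   -2.62 -154.32] open 0.0659 F [ 0.3 -0.3 -1. ] rows 4 ori err 5.0
[0.69,3.26,0.66,-0.89,-0.56,0.67,h],
[0.74,3.24,0.71,-0.89,-0.56,0.67,h],
[0.78,3.22,0.75,-0.89,-0.56,0.67,h],
[0.83,3.20,0.79,-0.89,-0.56,0.67,h],
```

View pics/b6.png

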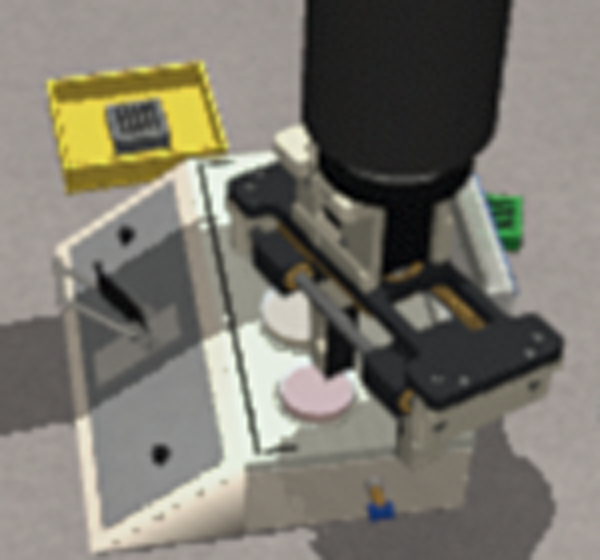

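View pics/b6t.png

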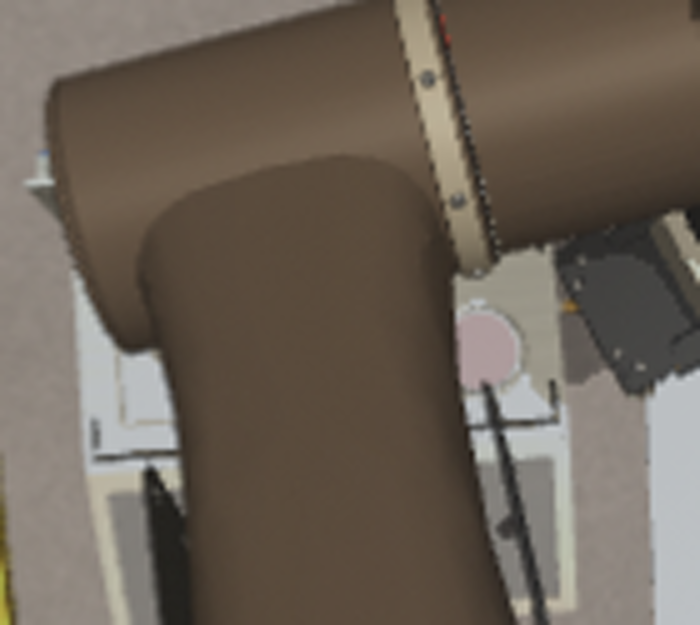

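View pics/b6s.png

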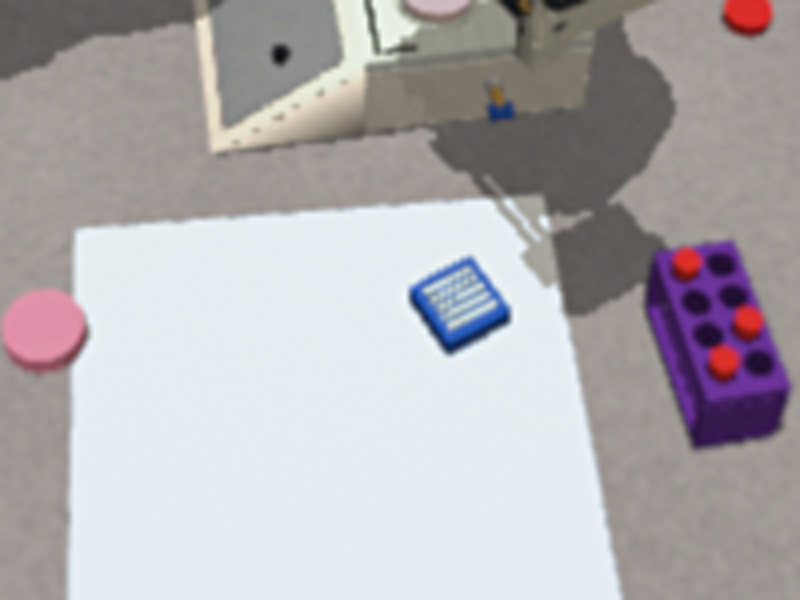

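```bash
python3 -m pendant '[[[0.7,2.5,0.7,-0.9,-0.5,0.6,0.75],[0.7,2.5,0.7,-0.9,-0.5,0.6,0.75],[0.8,2.5,0.7,-0.9,-0.5,0.6,0.75],[0.8,2.5,0.7,-0.9,-0.5,0.6,0.75],[0,0,0,0,0,0,0.75],[0,0,0,0,0,0,0.75]]]'; python3 go.py 0.5716 -0.166 0.06 208 0
python3 - <<'E'
from h import *
S={n:snapshot(n) for n in("side","top")}
crop(S["side"],"b7.png",200,100,150,140,4)
crop(S["side"],"b7s.png",170,200,200,150,4)
crop(S["top"],"b7t.png",170,100,140,125,5)
E
```

```text
clock: 36.18
tool_pos: [0.5703, -0.164, 0.1285]
orientation: [-90.0, -0.4, -152.8]
force: [0.7, -0.4, 1.1]
opening: 0.0657
clock 36.18 now [ 0.5703 -0.164   0.1285] [ -90.05   -0.39 -152.78] open 0.0657 F [ 0.7 -0.4  1.1] rows 2 ori err 0.87
[-0.03,3.42,0.12,0.03,-0.39,0.19,h],
[-0.02,3.42,0.12,0.03,-0.39,0.19,h],
```

View pics/b7.png

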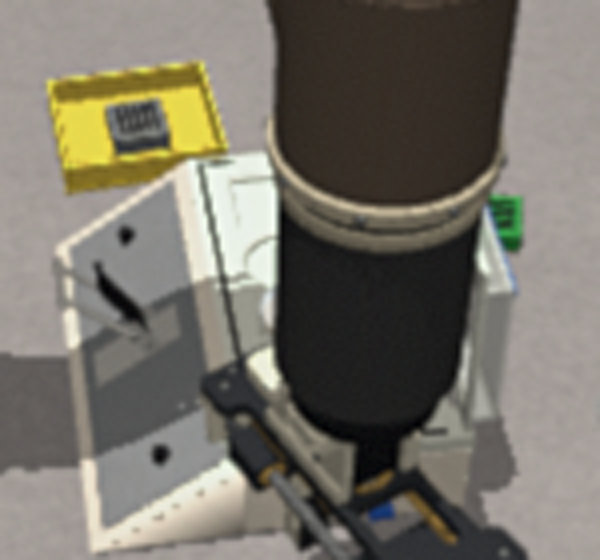

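View pics/b7s.png

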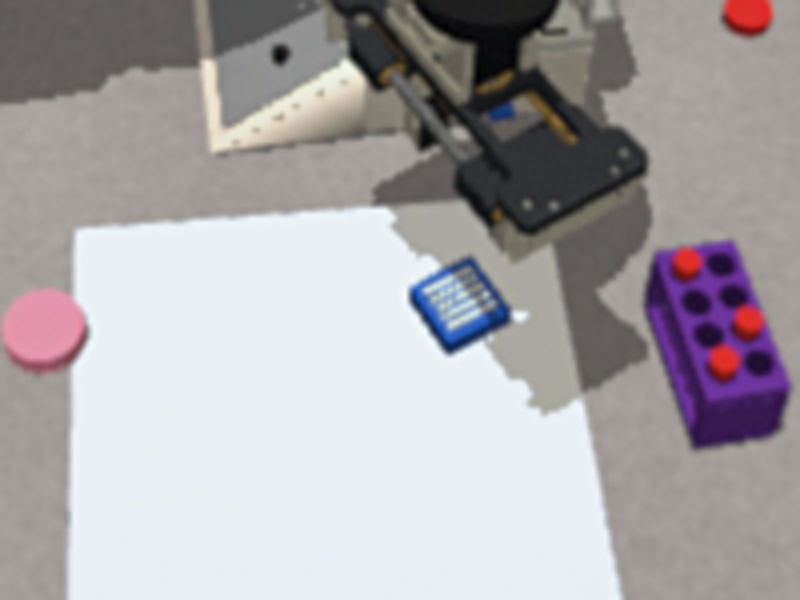

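```bash
python3 -m pendant '[[[0,3,0.1,0,-0.4,0.2,0.75],[0,3,0.1,0,-0.4,0.2,0.75],[0,2.0,0,0,0,0,0.75],[0,0,0,0,0,0,0.75],[0,0,0,0,0,0,0.75]]]'; python3 go.py 0.5716 -0.166 0.012 208 0
python3 - <<'E'
from h import *
S={n:snapshot(n) for n in("side","top")}
crop(S["side"],"b8s.png",240,220,100,80,7)
E
```

```text
clock: 36.7
tool_pos: [0.5729, -0.1646, 0.0505]
orientation: [-90.0, 0.2, -151.7]
force: [0.3, 0.2, 1.4]
opening: 0.0661
clock 36.7 now [ 0.5729 -0.1646  0.0505] [ -89.96    0.16 -151.71] open 0.0661 F [0.3 0.2 1.4] rows 1 ori err 0.34
[0.19,3.84,0.06,-0.04,0.29,-0.16,h],
```

View pics/b8s.png

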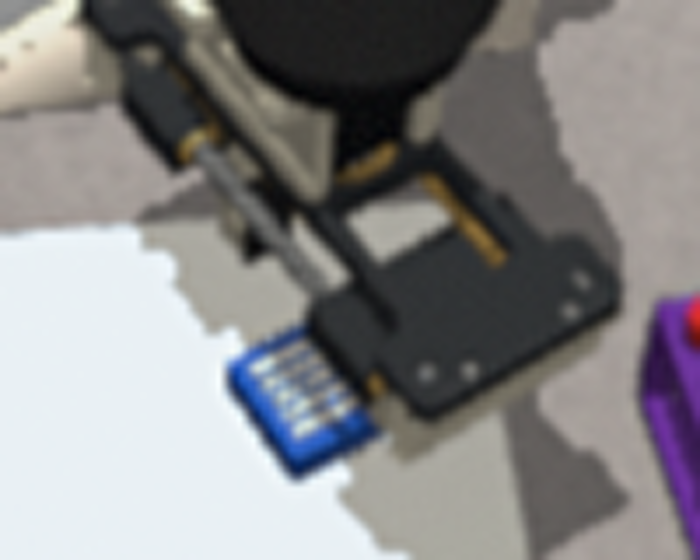

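```bash
python3 - <<'E'
from h import *
s=snapshot("side")
d=np.array([.474,-.88,0])*.04
for c in([.573,-.165,.15],[.5716,-.166,.018]):
    q=proj(s,[np.array(c)-d,np.array(c)+d]);v=q[1]-q[0];print(q,v[1]/v[0])
# cart edges in side crop
T=lambda u,v:((u+.5)/7+240-.5,(v+.5)/7+220-.5)
a=[onz(s,T(*q),.018)[:2] for q in[(230,375),(293,462),(383,425)]]
print(a,[np.degrees(np.arctan2(*(a[i+1]-a[i])[::-1])) for i in(0,1)],[np.linalg.norm(a[i+1]-a[i]) for i in (0,1)])
c=(a[0]+a[2])/2;print(c)
E
```

```text
[[277.23525551 228.77241394]
 [298.51504367 253.40804764]] 1.157701078223903
[[275.20283249 261.8151693 ]
 [294.51806037 285.69276428]] 1.2362057090501628
[array([ 0.54225295, -0.16242173]), array([ 0.55973806, -0.19819549]), array([ 0.59210132, -0.18663054])] [np.float64(-63.95203062553541), np.float64(19.664261347061803)] [np.float64(0.039818226524768366), np.float64(0.034367546328740464)]
[ 0.56717713 -0.17452613]
```

```bash
python3 -m pendant '[[[0.1,2,0,0,0.3,-0.1,0.75],[0,1.3,0,0,0,0,0.75],[0,0.5,0,0,0,0,0.75],[0,0,0,0,0,0,0.75],[0,0,0,0,0,0,0.75]]]'; python3 go.py 0.5716 -0.166 0.012 208 0
```

```text
clock: 37.27
tool_pos: [0.5724, -0.1656, 0.0129]
orientation: [-89.9, 0.1, -152.0]
force: [-0.3, 0.4, 0.1]
opening: 0.0656
clock 37.27 now [ 0.5724 -0.1656  0.0129] [-8.9930e+01  1.5000e-01 -1.5202e+02] open 0.0656 F [-0.3  0.4  0.1] rows 1 ori err 0.16
[0.09,0.09,0.00,-0.07,-0.02,-0.15,h],
```

```bash
python3 -m pendant '[[[0,0.05,0,0,0,0,0.45],[0,0,0,0,0,0,0.45],[0,0,0,0,0,0,0.45],[0,0,0,0,0,0,0.45],[0,0,0,0,0,0,0.4],[0,0,0,0,0,0,0.4],[0,0,0,0,0,0,0.4]]]'; python3 -m pendant '[[[0,-2,0,0,0,0,0.4],[0,-3.5,0,0,0,0,0.4],[0,-4,0,0,0,0,0.4],[0,-4,0,0,0,0,0.4],[0,-3,0,0,0,0,0.4]]]'; python3 go.py 0.56 0.2138 0.18 183.2 0 11
python3 - <<'E'
from h import *
S={n:snapshot(n) for n in("side","top")}
crop(S["side"],"b9s.png",200,150,150,130,5)
E
```

```text
clock: 37.85
tool_pos: [0.5719, -0.1656, 0.0119]
orientation: [-89.9, 0.1, -152.0]
force: [-1.0, 0.2, 6.2]
opening: 0.0458
clock: 38.27
tool_pos: [0.5717, -0.1658, 0.1795]
orientation: [-89.9, 0.2, -152.0]
force: [1.8, -0.4, -0.7]
opening: 0.0453
clock 38.27 now [ 0.5717 -0.1658  0.1795] [ -89.9     0.18 -152.02] open 0.0453 F [ 1.8 -0.4 -0.7] rows 11 ori err 24.78
[-1.52,-0.00,-3.10,-0.01,2.25,-0.02,h],
[-1.40,-0.00,-3.15,-0.01,2.25,-0.02,h],
[-1.28,-0.00,-3.21,-0.01,2.25,-0.02,h],
[-1.15,-0.00,-3.26,-0.01,2.25,-0.02,h],
[-1.02,-0.00,-3.30,-0.01,2.25,-0.02,h],
[-0.89,-0.01,-3.34,-0.01,2.25,-0.02,h],
[-0.76,-0.00,-3.37,-0.01,2.25,-0.02,h],
[-0.63,-0.00,-3.40,-0.01,2.25,-0.02,h],
[-0.49,-0.00,-3.42,-0.01,2.25,-0.02,h],
[-0.36,-0.00,-3.43,-0.01,2.25,-0.02,h],
[-0.22,-0.00,-3.45,-0.01,2.25,-0.02,h],
```

View pics/b9s.png

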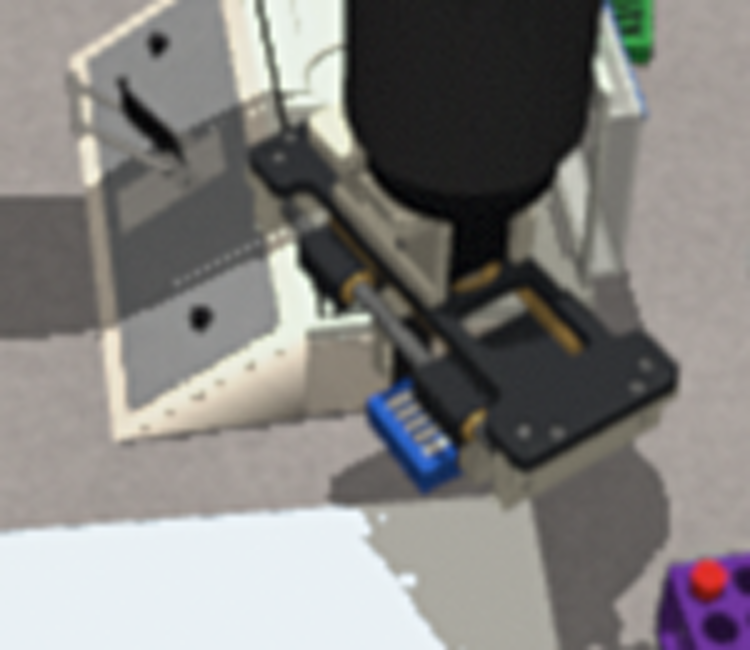

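```bash
python3 -m pendant '[[[-1.5,0,-3.1,0,2.2,0,0.4],[-1.4,0,-3.15,0,2.2,0,0.4],[-1.3,0,-3.2,0,2.2,0,0.4],[-1.15,0,-3.25,0,2.2,0,0.4],[-1,0,-3.3,0,2.2,0,0.4],[-0.9,0,-3.35,0,2.2,0,0.4],[-0.75,0,-3.4,0,2.2,0,0.4],[-0.6,0,-3.4,0,2.2,0,0.4],[-0.5,0,-3.4,0,2.2,0,0.4],[-0.4,0,-3.4,0,2.2,0,0.4],[-0.2,0,-3.4,0,2.2,0,0.4],[0,0,0,0,0,0,0.4]]]'; python3 -m pendant '[[[0,0,0,0,0,0,0.4],[0,0,0,0,0,0,0.4]]]';python3 go.py 0.5671 0.2138 0.12 183.2 0
python3 - <<'E'
from h import *
S={n:snapshot(n) for n in("side","top")}
crop(S["side"],"d1.png",200,80,150,140,5)
crop(S["top"],"d1t.png",170,100,140,125,5)
E
```

```text
clock: 39.37
tool_pos: [0.5576, 0.2181, 0.1756]
orientation: [-90.0, 0.1, -176.2]
force: [0.7, -1.7, -0.3]
opening: 0.0454
clock: 39.53
tool_pos: [0.5572, 0.2131, 0.1757]
orientation: [-90.0, 0.0, -176.2]
force: [-0.3, 0.5, -1.6]
opening: 0.0455
clock 39.53 now [0.5572 0.2131 0.1757] [-8.9980e+01  1.0000e-02 -1.7618e+02] open 0.0455 F [-0.3  0.5 -1.6] rows 2 ori err 0.62
[-0.49,2.78,-0.00,-0.01,0.31,-0.01,h],
[-0.49,2.78,-0.00,-0.01,0.31,-0.01,h],
```

View pics/d1.png

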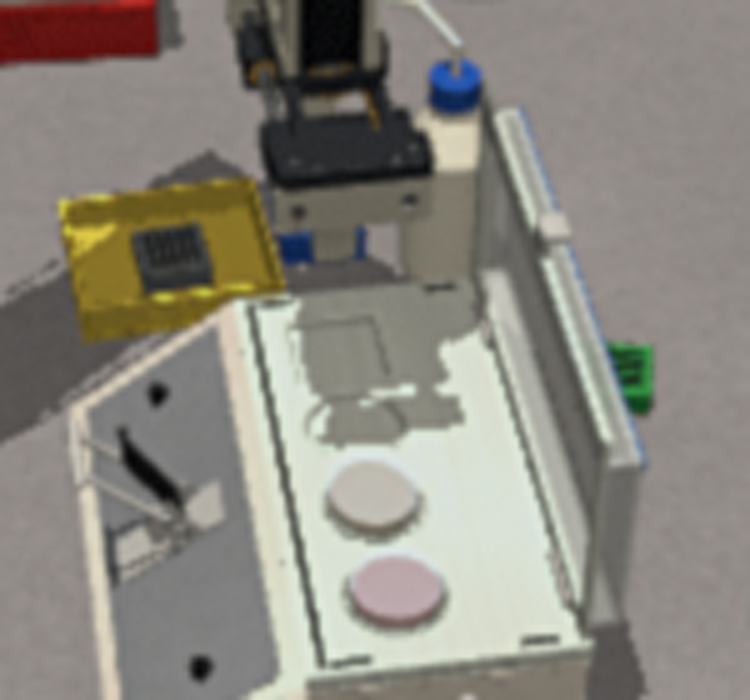

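View pics/d1t.png

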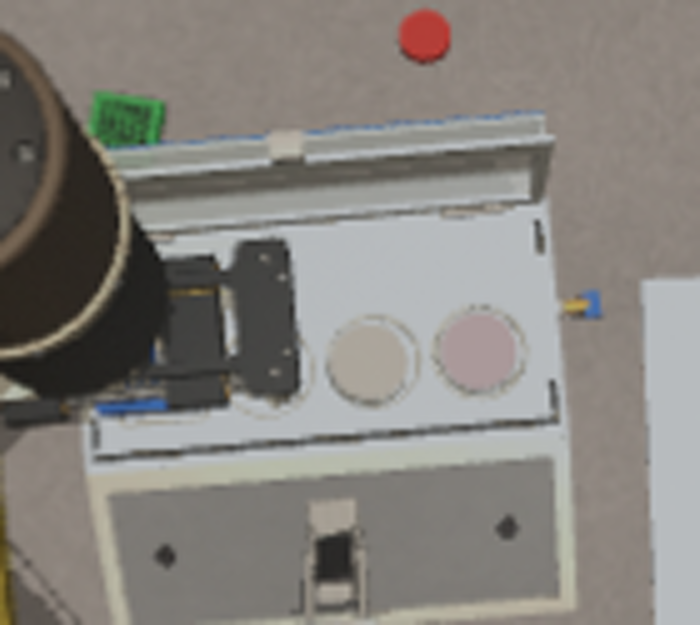

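```bash
python3 - <<'E'
from h import *
S={n:snapshot(n) for n in("side","top")}
p=np.load("chamber.npy");c,s_=np.cos(p[2]),np.sin(p[2])
for n,(x0,y0,w,h) in {"side":(255,160,45,55),"top":(230,155,50,40)}.items():
    im=cv2.resize(S[n]["image"][y0:y0+h,x0:x0+w,::-1],None,fx=12,fy=12,interpolation=cv2.INTER_CUBIC)
    for k,y in enumerate((-.096,-.032)):
        for r,z,col in((.027,.080,(0,0,255)),(.025,.090,(255,0,0))):
            P=[(p[0]+c*(-.01+r*np.cos(t))-s_*(y+r*np.sin(t)),p[1]+s_*(-.01+r*np.cos(t))+c*(y+r*np.sin(t)),z) for t in np.linspace(0,6.3,60)]
            q=(proj(S[n],np.array(P))+.5-[x0,y0])*12-.5
            cv2.polylines(im,[q.astype(int)],False,col,1)
    cv2.imwrite(f"pics/d2{n}.png",im)
E
```

```text
(no output)
```

View pics/d2side.png

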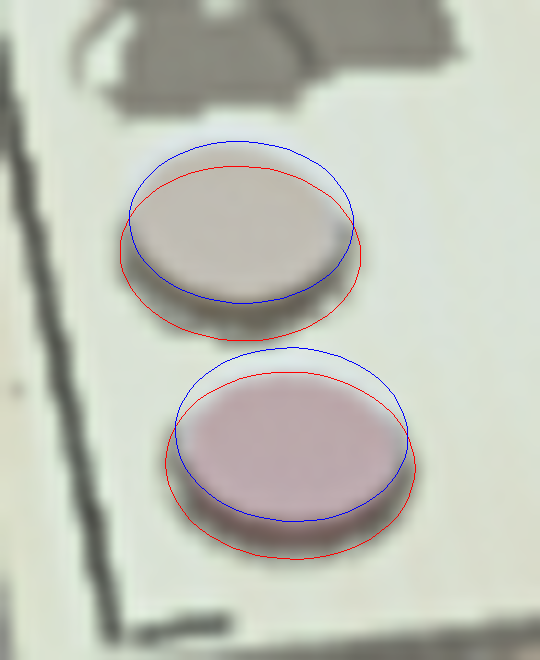

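View pics/d2top.png

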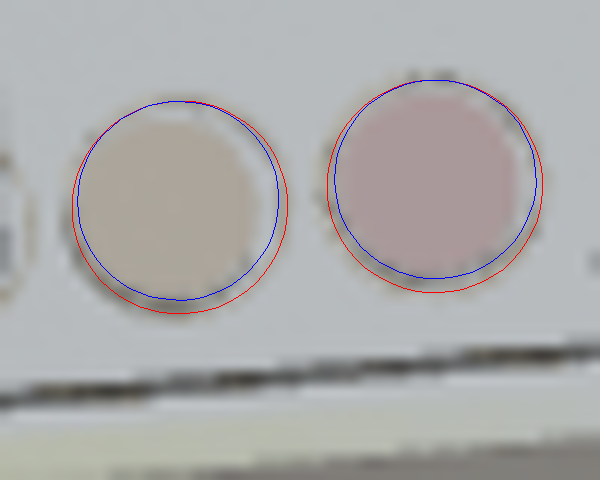

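```bash
python3 -m pendant '[[[-0.4,1,3.2,0,0.3,0,0.4],[-0.4,1,3.2,0,0.3,0,0.4],[-0.4,1,3.2,0,0,0,0.4],[-0.4,1,3.1,0,0,0,0.4],[0,1,0,0,0,0,0.4],[0,0,0,0,0,0,0.4],[0,0,0,0,0,0,0.4]]]';python3 go.py 0.5742 0.086 0.102 183.2 0
```

```text
clock: 40.32
tool_pos: [0.5812, 0.0866, 0.1263]
orientation: [-90.0, 0.0, -176.9]
force: [0.1, 0.6, 0.7]
opening: 0.0453
clock 40.32 now [0.5812 0.0866 0.1263] [-9.0000e+01  4.0000e-02 -1.7693e+02] open 0.0453 F [0.1 0.6 0.7] rows 1 ori err 0.14
[0.70,2.43,0.02,-0.00,-0.13,-0.04,h],
```

```bash
python3 -m pendant '[[[0.6,1.2,0,0,0,0,0.4],[0,0.8,0,0,0,0,0.4],[0,0,0,0,0,0,0.4],[0,0,0,0,0,0,0.4]]]'; for i in 1; do python3 -m pendant '[[[0,0.2,0,0,0,0,0.4],[0,0,0,0,0,0,0.4],[0,0,0,0,0,0,0.4]]]'|grep -E "pos|force";python3 -m pendant '[[[0,0.15,0,0,0,0,0.4],[0,0,0,0,0,0,0.4],[0,0,0,0,0,0,0.4]]]'|grep -E "pos|force"; done
```

```text
clock: 40.65
tool_pos: [0.5758, 0.0879, 0.1069]
orientation: [-90.0, 0.1, -176.8]
force: [0.7, -0.7, 0.7]
opening: 0.0454
tool_pos: [0.5764, 0.0881, 0.1057]
force: [-1.3, 1.5, 6.5]
tool_pos: [0.5751, 0.0874, 0.1028]
force: [0.4, 0.3, -0.4]
```

```bash
python3 -m pendant '[[[0,0.15,0,0,0,0,0.4],[0,0,0,0,0,0,0.4],[0,0,0,0,0,0,0.4]]]'|grep -E "pos|force";python3 -m pendant '[[[0,0.15,0,0,0,0,0.4],[0,0,0,0,0,0,0.4],[0,0,0,0,0,0,0.4]]]'|grep -E "pos|force"
```

```text
tool_pos: [0.5755, 0.0872, 0.102]
force: [-2.1, 0.1, 6.2]
tool_pos: [0.5755, 0.0872, 0.1018]
force: [-7.1, 0.5, 17.6]
```

```bash
python3 -m pendant '[[[0,0.15,0,0,0,0,0.4],[0,0,0,0,0,0,0.4],[0,0,0,0,0,0,0.4]]]'|grep -E "pos|force|open"
```

```text
tool_pos: [0.5755, 0.0873, 0.1012]
force: [-10.5, 1.4, 24.3]
opening: 0.0456
```

```bash
python3 -m pendant '[[[0,-1.5,0,0,0,0,0.4],[0.1,0,2,0,0,0,0.4],[0.1,0,2.2,0,0,0,0.4],[0,0,2.2,0,0,0,0.4],[0,0,0,0,0,0,0.4],[0,0,0,0,0,0,0.4]]]';python3 go.py 0.5778 0.022 0.102 183.2 0
```

```text
clock: 42.4
tool_pos: [0.5766, 0.0221, 0.113]
orientation: [-90.0, 0.0, -176.9]
force: [0.7, -0.2, -0.0]
opening: 0.0452
clock 42.4 now [0.5766 0.0221 0.113 ] [-9.0010e+01  4.0000e-02 -1.7695e+02] open 0.0452 F [ 0.7 -0.2 -0. ] rows 1 ori err 0.15
[-0.12,1.10,0.02,0.01,-0.15,-0.04,h],
```

```bash
python3 -m pendant '[[[0,0.8,0,0,0,0,0.4],[0,0,0,0,0,0,0.4],[0,0,0,0,0,0,0.4]]]'|grep -E "pos|force"; python3 -m pendant '[[[0,0.2,0,0,0,0,0.4],[0,0,0,0,0,0,0.4],[0,0,0,0,0,0,0.4]]]'|grep -E "pos|force";python3 -m pendant '[[[0,0.15,0,0,0,0,0.4],[0,0,0,0,0,0,0.4],[0,0,0,0,0,0,0.4]]]'|grep -E "pos|force"
```

```text
tool_pos: [0.5764, 0.0236, 0.1045]
force: [0.3, -0.1, 0.3]
tool_pos: [0.5769, 0.0234, 0.1032]
force: [-0.3, 0.9, -1.3]
tool_pos: [0.5769, 0.0231, 0.1018]
force: [-0.7, -0.4, -1.2]
```

```bash
python3 -m pendant '[[[0,0.1,0,0,0,0,0.4],[0,0,0,0,0,0,0.4],[0,0,0,0,0,0,0.4]]]'|grep -E "pos|force"; python3 -m pendant '[[[0,0.1,0,0,0,0,0.4],[0,0,0,0,0,0,0.4],[0,0,0,0,0,0,0.4]]]'|grep -E "pos|force"
```

```text
tool_pos: [0.5771, 0.023, 0.1015]
force: [-1.8, 0.3, 5.4]
tool_pos: [0.5771, 0.0231, 0.1013]
force: [-5.9, 0.2, 12.3]
```

```bash
python3 -m pendant '[[[0,-2.5,0,0,0,0,0.4],[0.1,-2,-3,0,0,0,0.4],[0.1,0,-3.5,0,0,0,0.4],[0.1,0,-3.5,0,0,0,0.4],[0,0,-3.5,0,0,0,0.4],[0,0,-3,0,0,0,0.4],[0,0,-2.6,0,0,0,0.4],[0,0,0,0,0,0,0.4],[0,0,0,0,0,0,0.4]]]';python3 go.py 0.5671 0.2136 0.1 183.2 0
python3 - <<'E'
from h import *
S={n:snapshot(n) for n in("side","top")}
crop(S["side"],"d3.png",200,80,150,140,5)
crop(S["top"],"d3t.png",170,100,140,125,5)
E
```

```text
clock: 44.4
tool_pos: [0.563, 0.215, 0.1444]
orientation: [-90.0, 0.1, -176.7]
force: [0.2, -0.2, 0.3]
opening: 0.0454
clock 44.4 now [0.563  0.215  0.1444] [-9.0010e+01  6.0000e-02 -1.7671e+02] open 0.0454 F [ 0.2 -0.2  0.3] rows 2 ori err 0.1
[-0.20,2.22,0.08,0.00,0.04,-0.03,h],
[-0.20,2.22,0.08,0.00,0.04,-0.03,h],
```

View pics/d3.png

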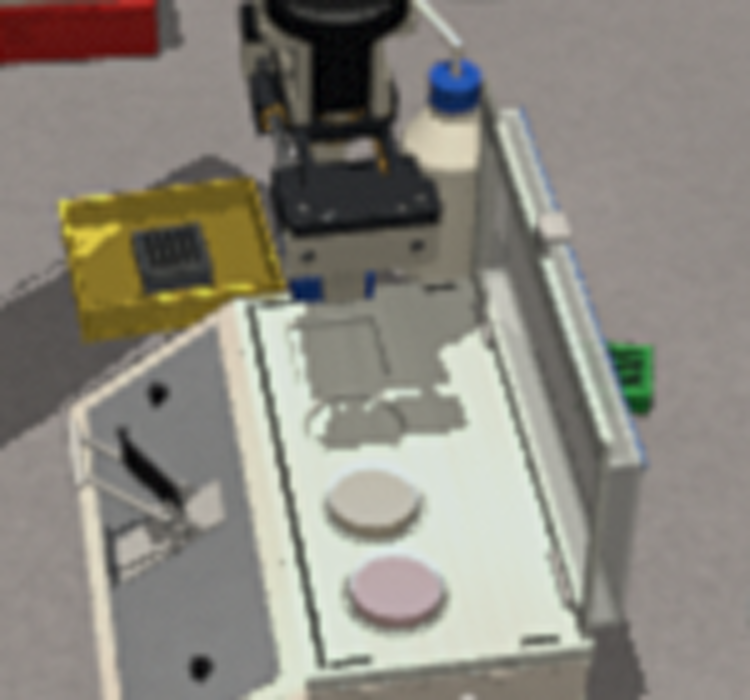

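View pics/d3t.png

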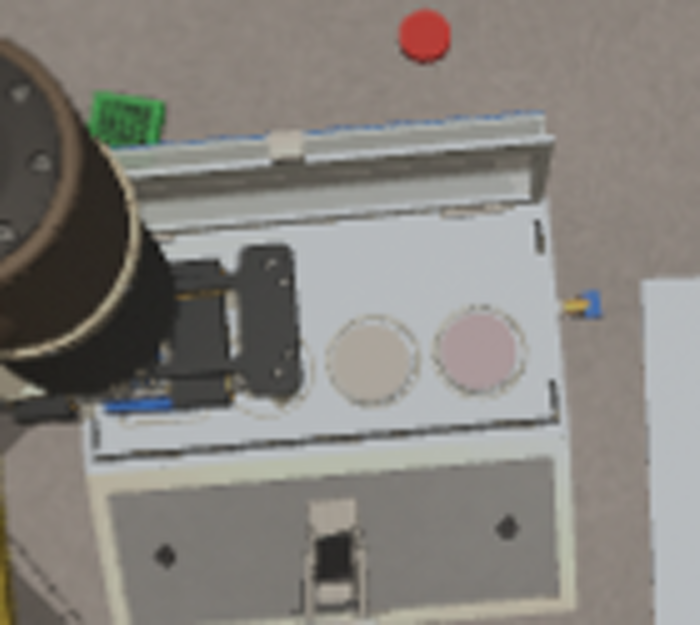

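```bash
python3 -m pendant '[[[-0.2,2,0.05,0,0,0,0.4],[-0.15,2,0,0,0,0,0.4],[0,0.6,0,0,0,0,0.4],[0,0,0,0,0,0,0.4],[0,0,0,0,0,0,0.4]]]';python3 go.py 0.5673 0.2136 0.085 183.2 0
```

```text
clock: 44.92
tool_pos: [0.5671, 0.2125, 0.0992]
orientation: [-90.0, 0.1, -176.9]
force: [-0.0, 0.9, -0.1]
opening: 0.0456
clock 44.92 now [0.5671 0.2125 0.0992] [-8.9980e+01  7.0000e-02 -1.7688e+02] open 0.0456 F [-0.   0.9 -0.1] rows 1 ori err 0.11
[-0.02,1.42,-0.10,-0.02,-0.08,-0.07,h],
```

```bash
python3 -m pendant '[[[0,0.6,-0.1,0,0,0,0.4],[0,0,0,0,0,0,0.4],[0,0,0,0,0,0,0.4]]]'|grep -E "pos|force";python3 -m pendant '[[[0,0.3,0,0,0,0,0.4],[0,0,0,0,0,0,0.4],[0,0,0,0,0,0,0.4]]]'|grep -E "pos|force";python3 -m pendant '[[[0,0.3,0,0,0,0,0.4],[0,0,0,0,0,0,0.4],[0,0,0,0,0,0,0.4]]]'|grep -E "pos|force"
```

```text
tool_pos: [0.567, 0.2144, 0.0933]
force: [0.6, 0.5, -1.4]
tool_pos: [0.567, 0.2145, 0.0901]
force: [0.1, -0.2, -1.1]
tool_pos: [0.567, 0.2145, 0.0868]
force: [1.5, 0.3, -1.6]
```

```bash
python3 -m pendant '[[[0,0.15,0,0,0,0,0.4],[0,0,0,0,0,0,0.4],[0,0,0,0,0,0,0.4]]]'|grep -E "pos|force";python3 -m pendant '[[[0,0.12,0,0,0,0,0.4],[0,0,0,0,0,0,0.4],[0,0,0,0,0,0,0.4]]]'|grep -E "pos|force"
```

```text
tool_pos: [0.567, 0.2145, 0.0856]
force: [0.9, 1.4, 0.6]
tool_pos: [0.567, 0.2145, 0.0853]
force: [-3.6, 0.8, 9.1]
```

```bash
python3 -m pendant '[[[0,0,0,0,0,0,0.65],[0,0,0,0,0,0,0.65],[0,0,0,0,0,0,0.65],[0,-2,0,0,0,0,0.65],[0,-3,0,0,0,0,0.5],[0,-4,0,0,0,0,0.3],[0,-4,0,0,0,0,0],[0,-4,0,0,0,0,0],[0,-2,0,0,0,0,0]]]';python3 go.py 0.73 0.073 0.275 183.2 0
python3 - <<'E'
from h import *
S={n:snapshot(n) for n in("side","top")}
crop(S["side"],"d4.png",200,80,150,140,5)
E
```

```text
clock: 46.92
tool_pos: [0.5679, 0.2146, 0.2796]
orientation: [-90.1, 0.4, -176.8]
force: [0.3, 0.2, 1.3]
opening: 0.029
clock 46.92 now [0.5679 0.2146 0.2796] [ -90.14    0.4  -176.82] open 0.029 F [0.3 0.2 1.3] rows 6 ori err 0.42
[-2.57,0.09,2.51,0.02,-0.00,-0.07,h],
[-2.57,0.09,2.51,0.02,-0.00,-0.07,h],
[-2.57,0.09,2.51,0.02,-0.00,-0.07,h],
[-2.57,0.08,2.51,0.02,-0.00,-0.07,h],
[-2.57,0.08,2.51,0.02,-0.00,-0.07,h],
[-2.57,0.08,2.51,0.02,-0.00,-0.07,h],
```

View pics/d4.png

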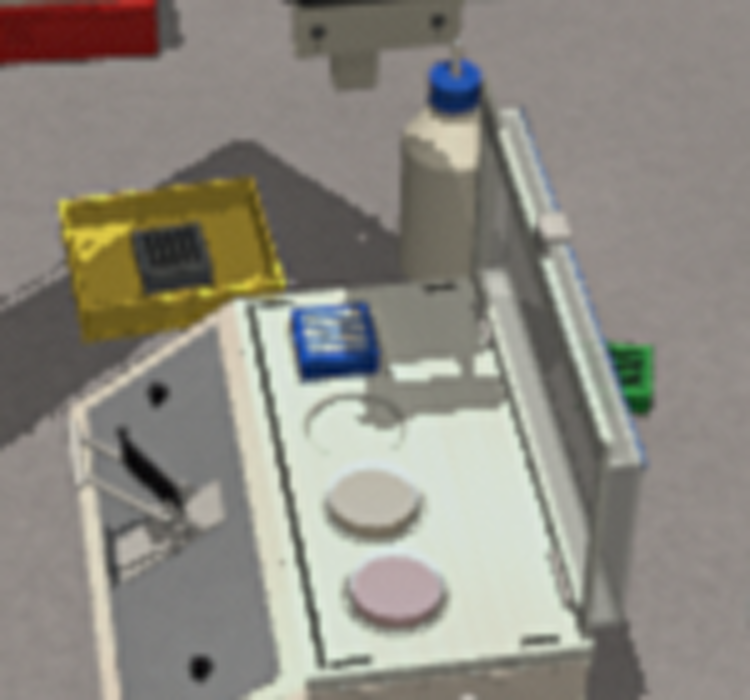

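```bash
python3 -m pendant '[[[-2.6,0,2.5,0,0,0,0],[-2.6,0,2.5,0,0,0,0],[-2.6,0,2.5,0,0,0,0],[-2.6,0,2.5,0,0,0,0],[-2.6,0,2.5,0,0,0,0],[-2.6,0,2.5,0,0,0,0],[0,0,0,0,0,0,0],[0,0,0,0,0,0,0]]]';python3 go.py 0.73 0.073 0.19 183.2 0
python3 - <<'E'
from h import *
S={n:snapshot(n) for n in("side","top")}
crop(S["side"],"d5.png",220,60,150,140,5)
crop(S["top"],"d5t.png",170,80,140,125,5)
E
```

```text
clock: 47.68
tool_pos: [0.731, 0.0712, 0.2713]
orientation: [-90.0, -0.1, -177.0]
force: [-0.2, 0.0, -0.2]
opening: 0.0003
clock 47.68 now [0.731  0.0712 0.2713] [-8.9970e+01 -1.5000e-01 -1.7702e+02] open 0.0003 F [-0.2  0.  -0.2] rows 3 ori err 0.26
[0.02,2.71,-0.06,-0.01,-0.07,0.05,h],
[0.03,2.71,-0.06,-0.01,-0.07,0.05,h],
[0.03,2.71,-0.06,-0.01,-0.07,0.05,h],
```

View pics/d5.png

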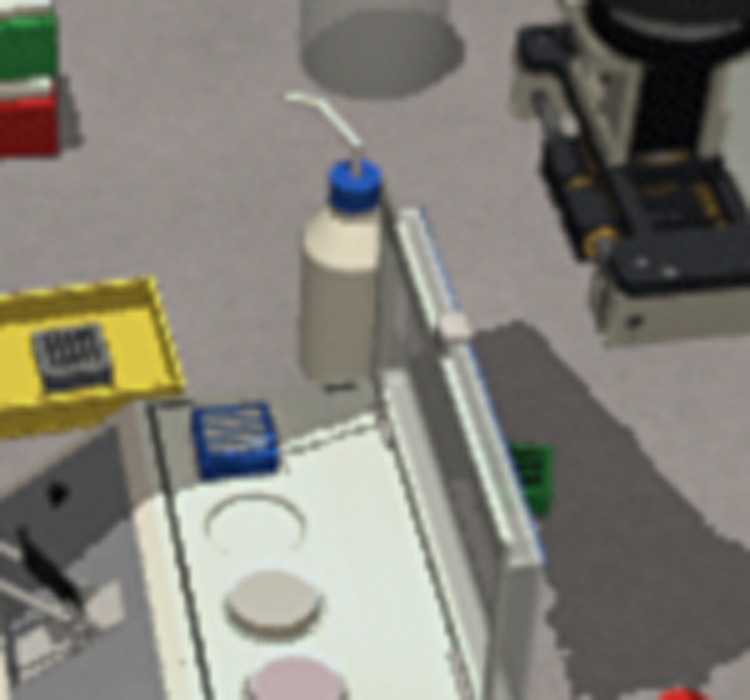

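View pics/d5t.png

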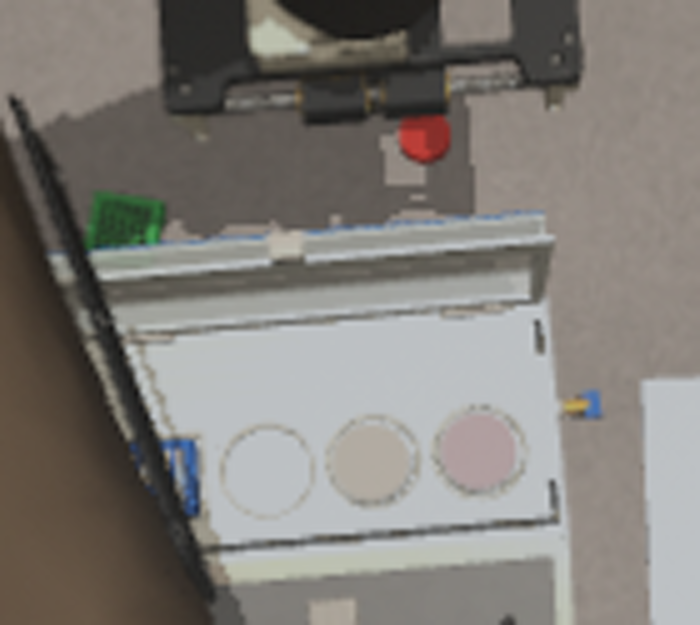

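```bash
python3 -m pendant '[[[0,3,0,0,0,0,0],[0,3,0,0,0,0,0],[0,2.5,0,0,0,0,0],[1.5,0,0,0,0,0,0],[0,0,0,0,0,0,0]]]';python3 -m pendant '[[[1,0,0,0,0,0,0],[0.5,0,0,0,0,0,0],[0.5,0,0,0,0,0,0],[0.5,0,0,0,0,0,0]]]'; python3 -m pendant '[[[0.5,0,0,0,0,0,0],[0.5,0,0,0,0,0,0]]]';python3 go.py 0.66 0.073 0.185 183.2 0
```

```text
clock: 48.2
tool_pos: [0.7123, 0.0733, 0.1875]
orientation: [-90.0, -0.2, -176.7]
force: [-0.7, -0.3, 1.0]
opening: 0.0004
clock: 48.53
tool_pos: [0.6912, 0.0717, 0.1906]
orientation: [-90.1, 0.3, -176.8]
force: [4.5, 1.3, 1.6]
opening: 0.0005
clock: 48.7
tool_pos: [0.6821, 0.071, 0.191]
orientation: [-90.1, 0.3, -176.8]
force: [3.9, 1.1, 4.1]
opening: 0.0005
clock 48.7 now [0.6821 0.071  0.191 ] [ -90.06    0.34 -176.8 ] open 0.0005 F [3.9 1.1 4.1] rows 1 ori err 0.34
[2.20,0.59,-0.32,0.06,-0.00,-0.34,h],
```

```bash
python3 -m pendant '[[[0.7,0.6,0,0,0,0,0],[0.9,0.3,0,0,0,0,0],[0.9,0.2,0,0,0,0,0],[0.9,0.2,0,0,0,0,0],[0.9,0.1,0,0,0,0,0]]]'; python3 -m pendant '[[[0.8,0.3,0,0,0,0,0],[0.8,0.4,0,0,0,0,0],[0.7,0.4,0,0,0,0,0]]]'; python3 -m pendant '[[[0.7,0.5,0,0,0,0,0],[0.7,0.6,0,0,0,0,0],[0.6,0.6,0,0,0,0,0]]]';python3 go.py 0.575 0.073 0.104 183.2 0
python3 - <<'E'
from h import *
S={n:snapshot(n) for n in("side","top")}
crop(S["side"],"d6.png",200,80,150,140,5)
E
```

```text
clock: 49.12
tool_pos: [0.6378, 0.068, 0.1755]
orientation: [-90.0, 0.2, -176.8]
force: [4.3, 0.0, -1.4]
opening: 0.0002
clock: 49.37
tool_pos: [0.614, 0.0666, 0.1637]
orientation: [-90.0, 0.1, -176.8]
force: [3.5, 0.3, 0.4]
opening: 0.0005
clock: 49.62
tool_pos: [0.594, 0.0655, 0.1465]
orientation: [-90.0, 0.0, -176.8]
force: [1.7, 0.7, 1.2]
opening: 0.0005
clock 49.62 now [0.594  0.0655 0.1465] [-9.0010e+01  5.0000e-02 -1.7684e+02] open 0.0005 F [1.7 0.7 1.2] rows 2 ori err 0.06
[0.93,2.12,-0.43,0.00,-0.02,-0.02,h],
[0.93,2.12,-0.43,0.00,-0.02,-0.02,h],
```

View pics/d6.png

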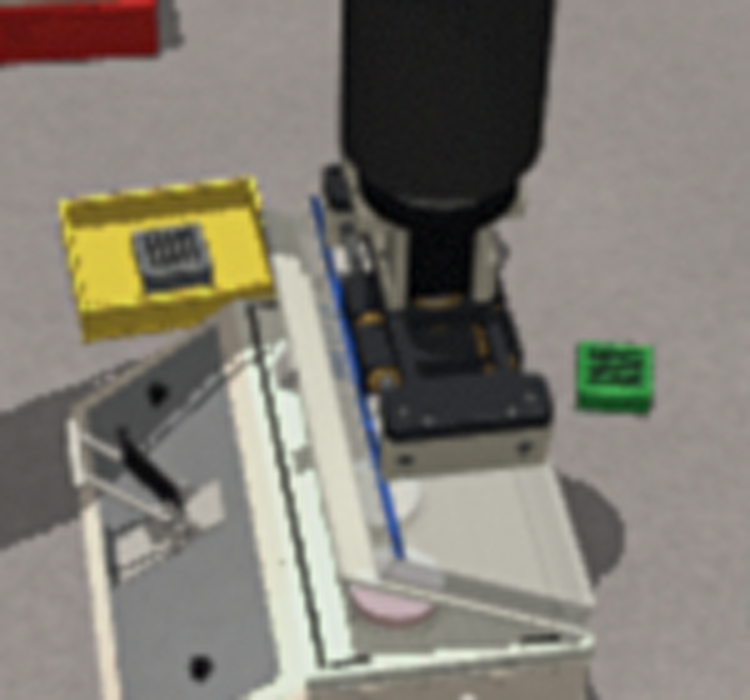

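Lid at ~30°. Continue down.

```bash
python3 -m pendant '[[[0.5,0.8,0,0,0,0,0],[0.4,0.8,0,0,0,0,0],[0.4,0.8,0,0,0,0,0],[0.3,0.8,0,0,0,0,0]]]'; python3 -m pendant '[[[0.2,0.7,0,0,0,0,0],[0,0.6,0,0,0,0,0]]]';python3 -m pendant '[[[0,0.3,0,0,0,0,0],[0,0,0,0,0,0,0],[0,0,0,0,0,0,0]]]'; python3 -m pendant '[[[0,0.2,0,0,0,0,0],[0,0,0,0,0,0,0],[0,0,0,0,0,0,0]]]'
```

```text
clock: 50.05
tool_pos: [0.578, 0.0645, 0.1142]
orientation: [-90.0, 0.0, -176.9]
force: [-2.4, -0.2, 2.9]
opening: 0.0004
clock: 50.22
tool_pos: [0.5761, 0.0642, 0.1034]
orientation: [-89.9, -0.0, -176.8]
force: [-36.3, 7.5, 80.8]
opening: 0.0002
clock: 50.47
tool_pos: [0.5759, 0.0643, 0.1037]
orientation: [-90.0, 0.1, -176.7]
force: [-24.2, 1.5, 49.0]
opening: 0.0005
clock: 50.72
tool_pos: [0.576, 0.0643, 0.1036]
orientation: [-90.0, 0.1, -176.7]
force: [-30.7, 2.4, 63.6]
opening: 0.0003
```

```bash
python3 -m pendant '[[[0,-1.5,0,0,0,0,0],[0,-3,0,0,0,0,0.2],[0,-4,0,0,0,0,0.3],[0,-4,0,0,0,0,0.3]]]'; python3 go.py 0.45 -0.12 0.24 183.2 0
```

```text
clock: 51.05
tool_pos: [0.5762, 0.0644, 0.2223]
orientation: [-90.0, -0.0, -176.8]
force: [1.5, 1.1, 0.4]
opening: 0.0147
clock 51.05 now [0.5762 0.0644 0.2223] [-8.9970e+01 -5.0000e-02 -1.7684e+02] open 0.0147 F [1.5 1.1 0.4] rows 6 ori err 0.07
[2.27,-0.29,2.95,-0.00,-0.01,0.01,h],
[2.27,-0.29,2.95,-0.00,-0.01,0.01,h],
[2.27,-0.29,2.95,-0.00,-0.01,0.01,h],
[2.27,-0.29,2.95,-0.00,-0.01,0.01,h],
[2.27,-0.29,2.95,-0.00,-0.01,0.01,h],
[2.27,-0.29,2.95,-0.00,-0.01,0.01,h],
```

```bash
python3 -m pendant '[[[0,-1,-4,0,0,0,0.3],[0,-1,-4,0,0,0,0.3],[0,-1,-4,0,0,0,0.3],[0.5,0,-4,0,0,0,0.3],[0.5,0,-4,0,0,0,0.3],[1,0,-4,0,0,0,0.3],[0,0,0,0,0,0,0.3]]]'
python3 - <<'E'
from h import *
S={n:snapshot(n) for n in("side","top")}
crop(S["side"],"e1.png",205,120,120,110,6.5)
crop(S["top"],"e1t.png",180,130,120,105,6.5)
crop(S["side"],"e1l.png",212,150,50,45,14)
crop(S["top"],"e1lt.png",220,180,40,50,12)
E
```

```text
clock: 51.63
tool_pos: [0.5422, 0.3091, 0.2507]
orientation: [-90.0, 0.0, -176.6]
force: [0.8, -1.2, 0.6]
opening: 0.0262
```

View pics/e1.png

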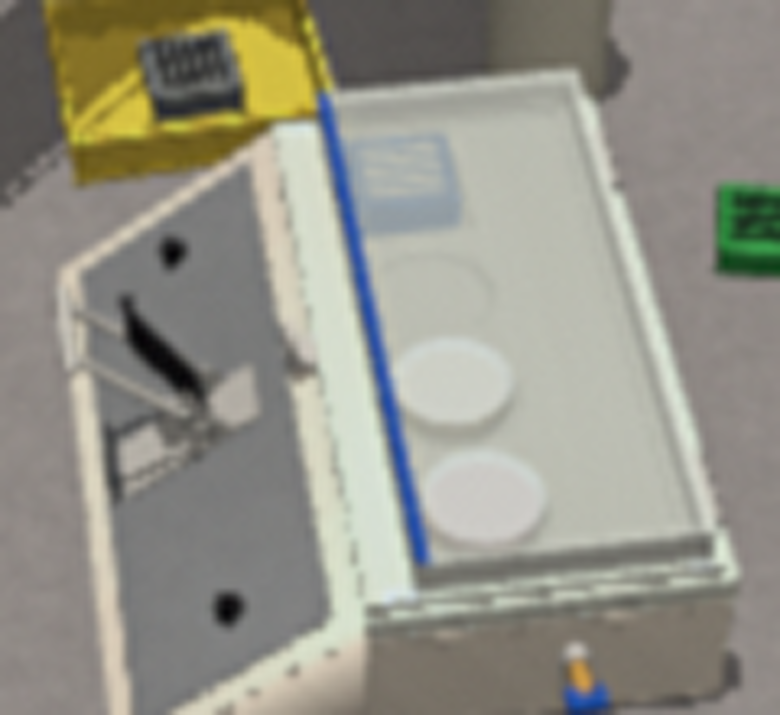

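View pics/e1t.png

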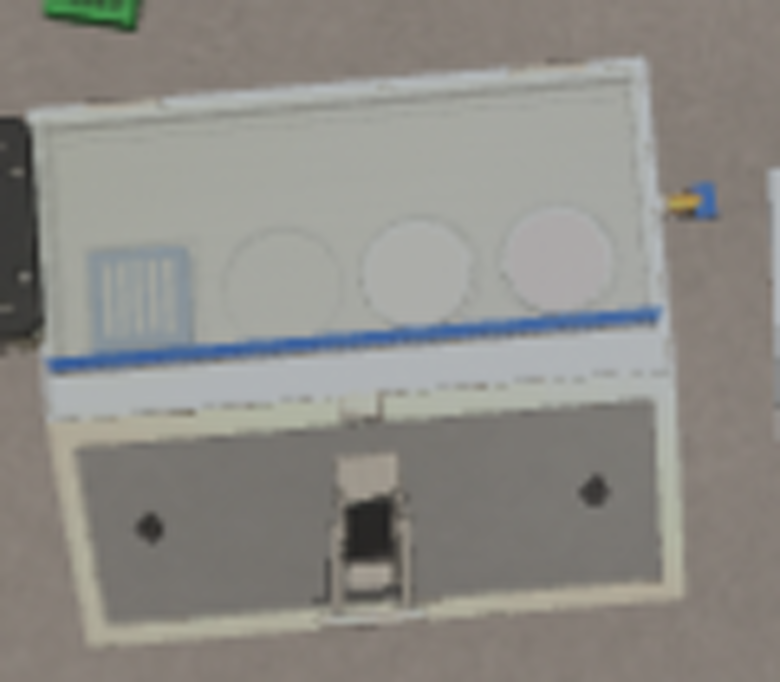

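View pics/e1l.png

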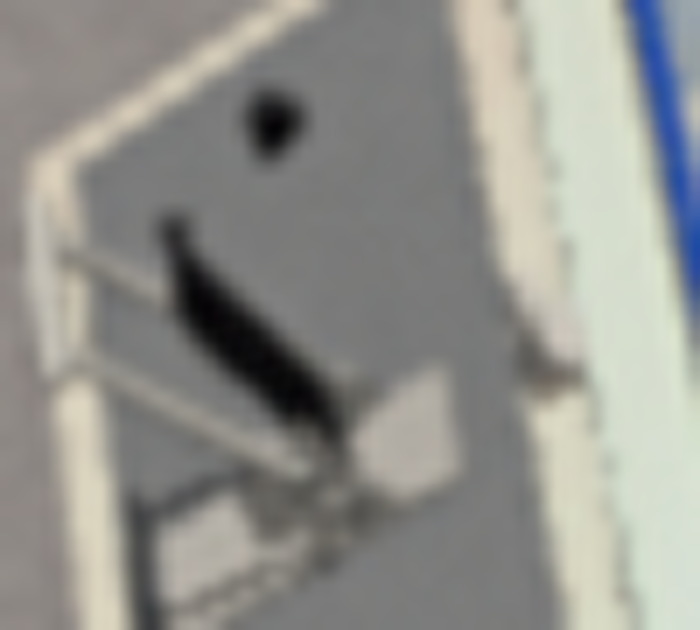

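View pics/e1lt.png

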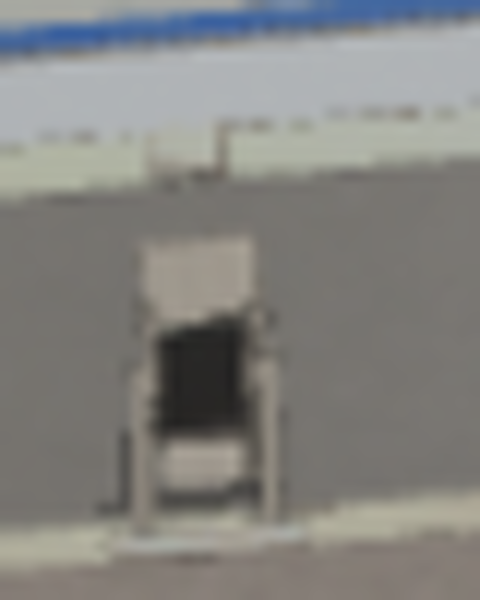

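```bash
cat > lat.py <<'E'
from h import *
p=np.load("chamber.npy");c,s_=np.cos(p[2]),np.sin(p[2])
def toC(P): d=np.array(P)-[p[0],p[1],0]; return np.array([c*d[0]+s_*d[1],-s_*d[0]+c*d[1],d[2]])
def toW(Q): return np.array([p[0]+c*Q[0]-s_*Q[1],p[1]+s_*Q[0]+c*Q[1],Q[2]])
piv=np.array([-.112,.060]);d=np.array([-np.cos(np.radians(36)),-np.sin(np.radians(36))]);n=np.array([d[1],-d[0]])
def lever(a,L): return piv+L*(np.cos(a)*d+np.sin(a)*n)
E
python3 - <<'E'
from lat import *
S={n_:snapshot(n_) for n_ in("side","top")}
f=lambda u,v,k,x,y:((u+.5)/k+x-.5,(v+.5)/k+y-.5)
A=tri(S["top"],f(205,542,12,220,180),S["side"],f(43,285,14,212,150));print("bar",A,toC(A[0]))
l=tri(S["top"],f(118,545,12,220,180),S["side"],f(37,195,14,212,150));print("bar L",l,toC(l[0]))
r=tri(S["top"],f(300,535,12,220,180),S["side"],f(55,378,14,212,150));print("bar R",r,toC(r[0]))
# lever end
e=tri(S["top"],f(200,400,12,220,180),S["side"],f(175,225,14,212,150));print("lever tip?",e,toC(e[0]))
for a in(1.3,1.4,1.5,1.6,1.7): print(a,lever(a,.014),lever(a,.065))
k=tri(S["top"],f(185,150,12,220,180),S["side"],f(555,335,14,212,150));print("keeper",toC(k[0]),k[1])
E
```

```text
bar (array([0.41558674, 0.11104381, 0.11021936]), np.float64(4.7807138802888784e-05)) [-0.16698113  0.00185841  0.11021936]
bar L (array([0.41524643, 0.13162702, 0.11413861]), np.float64(6.896522088405918e-06)) [-0.16617088  0.02242849  0.11413861]
bar R (array([0.41693991, 0.08832858, 0.10799216]), np.float64(0.0004187787057417147)) [-0.16689922 -0.02089695  0.10799216]
lever tip? (array([0.44511896, 0.1102946 , 0.12518406]), np.float64(0.0072038712876026)) [-0.1375369  -0.00053965  0.12518406]
1.3 [-0.12295887  0.06871224] [-0.16288047  0.1004497 ]
1.4 [-0.12203435  0.06976278] [-0.15858804  0.10532719]
1.5 [-0.12100957  0.07071577] [-0.15383013  0.10975179]
1.6 [-0.11989476  0.07156169] [-0.14865426  0.11367928]
1.7 [-0.11870108  0.07229209] [-0.14311216  0.11707043]
keeper [-0.06900331  0.00112851  0.08273175] 0.0001610771898385321
```

```bash
python3 go.py 0.4156 0.110 0.19 183.2 0
```

```text
clock 51.83 now [0.5436 0.3029 0.2514] [-8.9980e+01  4.0000e-02 -1.7683e+02] open 0.0265 F [-0.4 -0.8 -0.7] rows 6 ori err 0.05
[2.31,1.02,3.09,-0.00,-0.00,-0.01,h],
[2.31,1.02,3.09,-0.00,-0.00,-0.01,h],
[2.31,1.02,3.09,-0.00,-0.00,-0.01,h],
[2.31,1.02,3.09,-0.00,-0.00,-0.01,h],
[2.31,1.02,3.09,-0.00,-0.00,-0.01,h],
[2.31,1.02,3.09,-0.00,-0.00,-0.01,h],
```

```bash
python3 -m pendant '[[[2.3,0.5,3.1,0,0,0,0.8],[2.3,0.5,3.1,0,0,0,0.8],[2.3,1,3.1,0,0,0,0.8],[2.3,1,3.1,0,0,0,0.8],[2.3,1,3.1,0,0,0,0.8],[2.3,1,3,0,0,0,0.8],[0,0,0,0,0,0,0.8],[0,0,0,0,0,0,0.8],[0,0,0,0,0,0,0.8]]]'; python3 go.py 0.4156 0.110 0.15 183.2 0;  python3 -c "
from h import *
o=ctrl.get_obs();print(o['joint_pos'].round(1))
S={n:snapshot(n) for n in('side','top')}
crop(S['side'],'f1.png',180,100,110,110,6.5)
"
```

```text
clock: 52.58
tool_pos: [0.4168, 0.1102, 0.2026]
orientation: [-90.1, 0.2, -176.9]
force: [0.1, 0.2, 0.0]
opening: 0.0696
clock 52.58 now [0.4168 0.1102 0.2026] [ -90.07    0.18 -176.94] open 0.0696 F [0.1 0.2 0. ] rows 2 ori err 0.24
[0.07,2.63,0.01,0.03,-0.07,-0.09,h],
[0.06,2.63,0.01,0.03,-0.07,-0.09,h],
[ 41.3  -2.3 -30.5   0.1 -61.6  51.7]
```

View pics/f1.png

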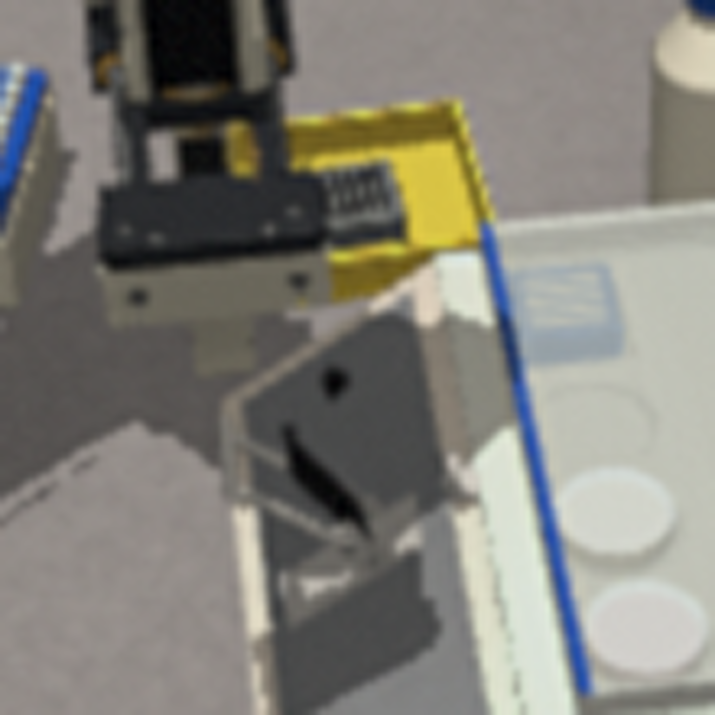

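```bash
python3 - <<'E'
from lat import *
s=snapshot("side")
for a in(1.2,1.3,1.4,1.5,1.6,1.7):
    q=lever(a,.065); print(a,[proj(s,toW([q[0],y,q[1]]))[0].round(1) for y in(-.011,0,.011)])
print(proj(s,toW([-.112,0,.06]))[0])
for z in(.108,.112): print(proj(s,toW([-.167,-.0245,z]))[0],proj(s,toW([-.167,.0245,z]))[0])
E
python3 -m pendant '[[[0.1,2.5,0,0,0,0,0.8],[0.05,2.5,0,0,0,0,0.8],[0,1.5,0,0,0,0,0.8],[0,0,0,0,0,0,0.8],[0,0,0,0,0,0,0.8]]]'; python3 go.py 0.4156 0.110 0.106 183.2 0
python3 -c "
from h import *
crop(snapshot('side'),'f2.png',190,120,80,80,9)"
```

```text
1.2 [array([215.5, 177.2]), array([215.2, 174.3]), array([214.8, 171.4])]
1.3 [array([216.8, 175.7]), array([216.4, 172.8]), array([216.1, 169.9])]
1.4 [array([218.3, 174.3]), array([217.9, 171.3]), array([217.6, 168.5])]
1.5 [array([220. , 172.9]), array([219.6, 170. ]), array([219.2, 167.1])]
1.6 [array([221.8, 171.7]), array([221.4, 168.7]), array([221.1, 165.9])]
1.7 [array([223.8, 170.5]), array([223.4, 167.6]), array([223.1, 164.8])]
[235.90061433 181.16641463]
[215.45881163 177.52452303] [213.97600132 164.59328084]
[215.3504703  176.46666687] [213.8668518  163.53248836]
clock: 53.15
tool_pos: [0.415, 0.111, 0.1367]
orientation: [-89.9, -0.0, -176.8]
force: [0.3, 0.9, 0.4]
opening: 0.0702
clock 53.15 now [0.415  0.111  0.1367] [ -89.93   -0.   -176.8 ] open 0.0702 F [0.3 0.9 0.4] rows 1 ori err 0.07
[-0.06,3.07,0.10,-0.07,-0.00,0.00,h],
```

View pics/f2.png

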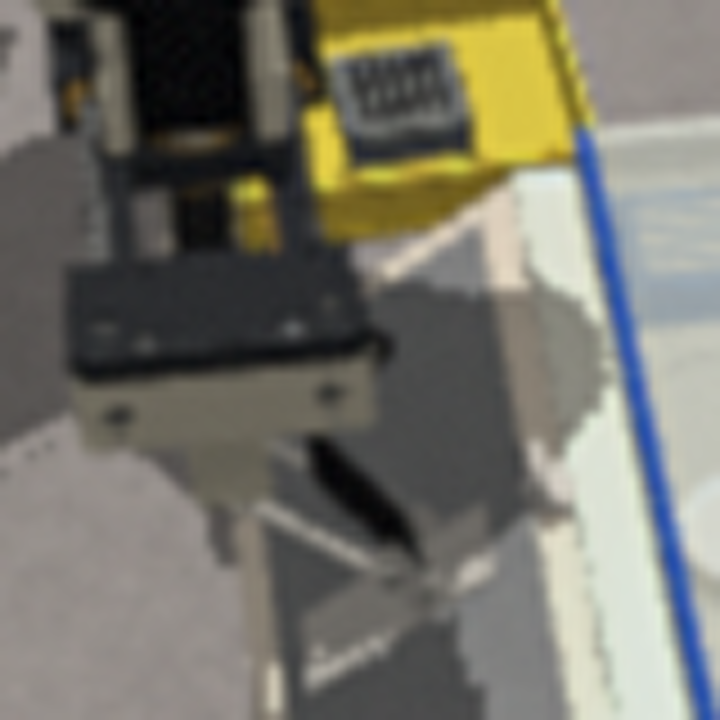

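```bash
python3 -m pendant '[[[-0.05,1.5,0.05,0,0,0,0.8],[0,1.3,0,0,0,0,0.8],[0,0.3,0,0,0,0,0.8],[0,0,0,0,0,0,0.8],[0,0,0,0,0,0,0.8]]]'; python3 go.py 0.4156 0.110 0.106 183.2 0
```

```text
clock: 53.62
tool_pos: [0.4161, 0.1108, 0.107]
orientation: [-90.0, 0.2, -176.8]
force: [-0.4, -0.6, 0.1]
opening: 0.0701
clock 53.62 now [0.4161 0.1108 0.107 ] [-9.0040e+01  1.5000e-01 -1.7681e+02] open 0.0701 F [-0.4 -0.6  0.1] rows 1 ori err 0.16
[0.05,0.10,0.08,0.04,-0.01,-0.15,h],
```

```bash
python3 -m pendant '[[[0,0.1,0,0,0,0,0.62],[0,0,0,0,0,0,0.62],[0,0,0,0,0,0,0.5],[0,0,0,0,0,0,0.5],[0,0,0,0,0,0,0.5],[0,0,0,0,0,0,0.5]]]'; python3 go.py 0.4156 0.110 0.106 183.2 0
python3 -c "
from h import *
crop(snapshot('side'),'f3.png',190,120,80,80,9)"
```

```text
clock: 54.12
tool_pos: [0.415, 0.1096, 0.105]
orientation: [-90.0, 0.0, -176.8]
force: [-1.1, -4.3, 1.3]
opening: 0.0454
clock 54.12 now [0.415  0.1096 0.105 ] [-8.9950e+01  4.0000e-02 -1.7684e+02] open 0.0454 F [-1.1 -4.3  1.3] rows 1 ori err 0.07
[-0.06,-0.10,-0.03,-0.05,-0.04,-0.04,h],
```

View pics/f3.png

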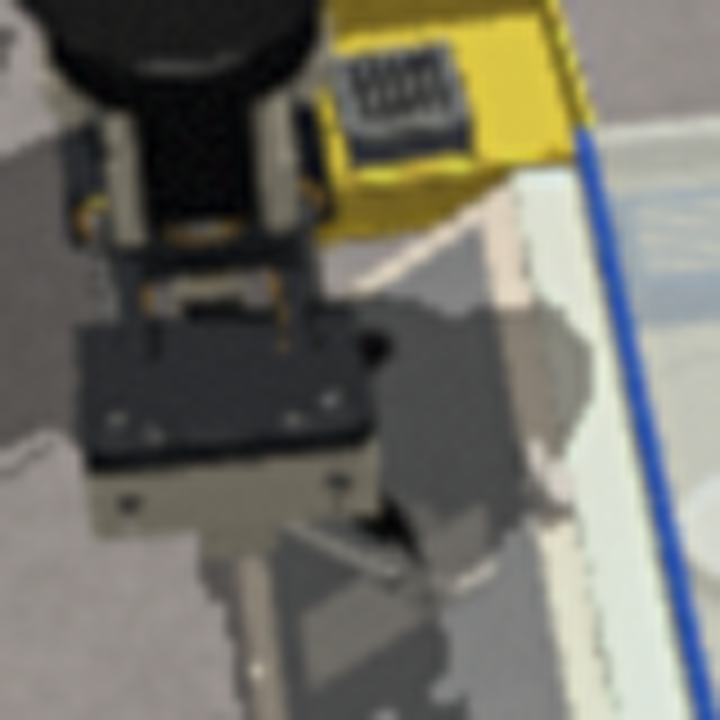

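```bash
python3 -m pendant '[[[0,0,0,0,0,0,0.45],[0,0,0,0,0,0,0.45],[0,0,0,0,0,0,0.45]]]'
```

```text
clock: 54.42
tool_pos: [0.4149, 0.1097, 0.1048]
orientation: [-90.0, 0.0, -176.8]
force: [-0.6, -4.8, 1.4]
opening: 0.0455
```

```bash
python3 -m pendant '[[[0,0,0,0,0,0,0.7],[0,0,0,0,0,0,0.7],[0,0,0,0,0,0,0.7],[0,0.2,0.05,0,0,0,0.7],[0,0.2,0,0,0,0,0.7],[0,0,0,0,0,0,0.5],[0,0,0,0,0,0,0.5],[0,0,0,0,0,0,0.45],[0,0,0,0,0,0,0.45],[0,0,0,0,0,0,0.45]]]'
```

```text
clock: 55.25
tool_pos: [0.4152, 0.1095, 0.1009]
orientation: [-90.0, 0.1, -176.8]
force: [0.3, -2.3, 0.4]
opening: 0.0457
```

```bash
python3 -m pendant '[[[0,0,0,0,0,0,0.7],[0,0,0,0,0,0,0.7],[0,0,0,0,0,0,0.7],[0,-0.25,0.03,0,0,0,0.7],[0,-0.25,0,0,0,0,0.7],[0,0,0,0,0,0,0.5],[0,0,0,0,0,0,0.5],[0,0,0,0,0,0,0.45],[0,0,0,0,0,0,0.45],[0,0,0,0,0,0,0.45]]]'; python3 -m pendant '[[[-0.4,-0.4,0,0,0,0,0.45],[-0.4,-0.4,0,0,0,0,0.45],[0,0,0,0,0,0,0.45]]]'; python3 -m pendant '[[[-0.45,-0.3,0,0,0,0,0.45],[-0.45,-0.3,0,0,0,0,0.45],[0,0,0,0,0,0,0.45]]]'
python3 -c "
from h import *
crop(snapshot('side'),'f4.png',190,120,80,80,9)"
```

```text
clock: 56.08
tool_pos: [0.4153, 0.1093, 0.1059]
orientation: [-90.0, 0.1, -176.8]
force: [-0.9, -1.9, 0.9]
opening: 0.0455
clock: 56.33
tool_pos: [0.4243, 0.1099, 0.1146]
orientation: [-90.0, 0.1, -176.8]
force: [2.2, -2.9, -2.7]
opening: 0.0455
clock: 56.58
tool_pos: [0.4334, 0.1104, 0.1204]
orientation: [-90.0, 0.1, -176.8]
force: [2.3, -2.8, -3.2]
opening: 0.0452
```

View pics/f4.png

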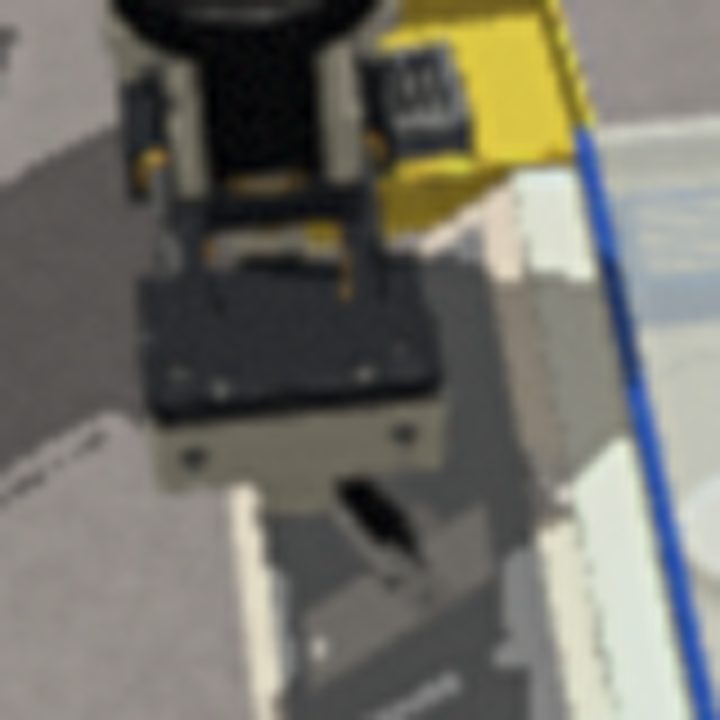

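```bash
python3 -m pendant '[[[-0.5,-0.23,0,0,0,0,0.45],[-0.5,-0.23,0,0,0,0,0.45],[-0.52,-0.14,0,0,0,0,0.45],[-0.52,-0.14,0,0,0,0,0.45]]]'; python3 -m pendant '[[[-0.54,-0.05,0,0,0,0,0.45],[-0.54,-0.05,0,0,0,0,0.45],[-0.54,0.05,0,0,0,0,0.45],[-0.54,0.05,0,0,0,0,0.45]]]'
python3 -c "
from h import *
crop(snapshot('side'),'f5.png',190,120,80,80,9)"
```

```text
clock: 56.97
tool_pos: [0.4529, 0.1114, 0.1273]
orientation: [-90.0, 0.0, -176.8]
force: [0.6, -2.2, -7.5]
opening: 0.0458
clock: 57.3
tool_pos: [0.4744, 0.1125, 0.1272]
orientation: [-90.0, 0.0, -176.8]
force: [-2.4, -2.6, -6.6]
opening: 0.0455
```

View pics/f5.png

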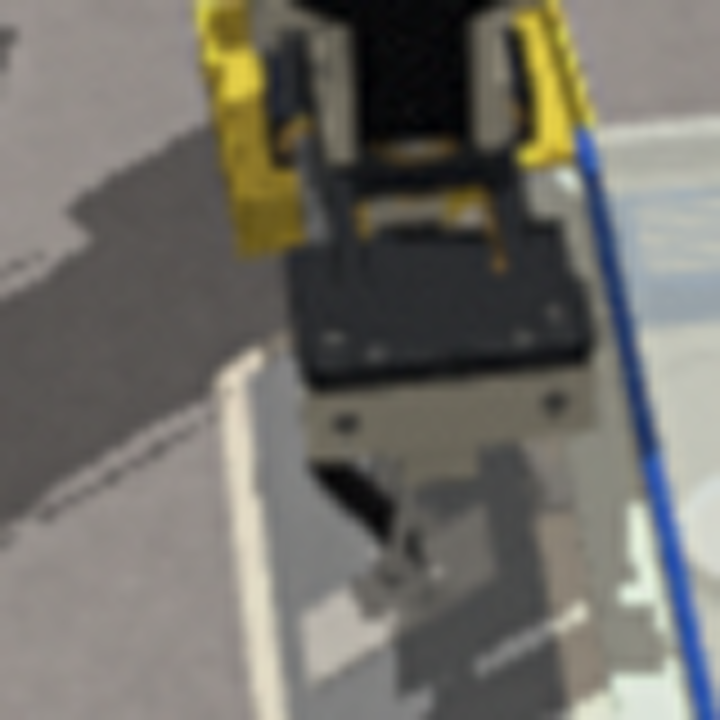

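```bash
python3 -m pendant '[[[-0.52,0.22,0,0,0,0,0.45],[-0.52,0.14,0,0,0,0,0.45],[-0.49,0.23,0,0,0,0,0.45],[-0.49,0.23,0,0,0,0,0.45]]]'; python3 -m pendant '[[[-0.45,0.31,0,0,0,0,0.45],[-0.45,0.31,0,0,0,0,0.45],[-0.38,0.38,0,0,0,0,0.45]]]'; python3 -c "
from lat import *
print(toC(ctrl.get_obs()['tool_pos']))
crop(snapshot('side'),'f6.png',190,120,80,80,9)"
```

```text
clock: 57.68
tool_pos: [0.4948, 0.1137, 0.1191]
orientation: [-90.0, 0.1, -176.8]
force: [-3.5, -3.9, -3.5]
opening: 0.0451
clock: 57.93
tool_pos: [0.5076, 0.1145, 0.109]
orientation: [-90.0, 0.1, -176.8]
force: [-3.3, -3.7, -2.4]
opening: 0.0454
[-0.0748855   0.00021417  0.10897074]
```

View pics/f6.png

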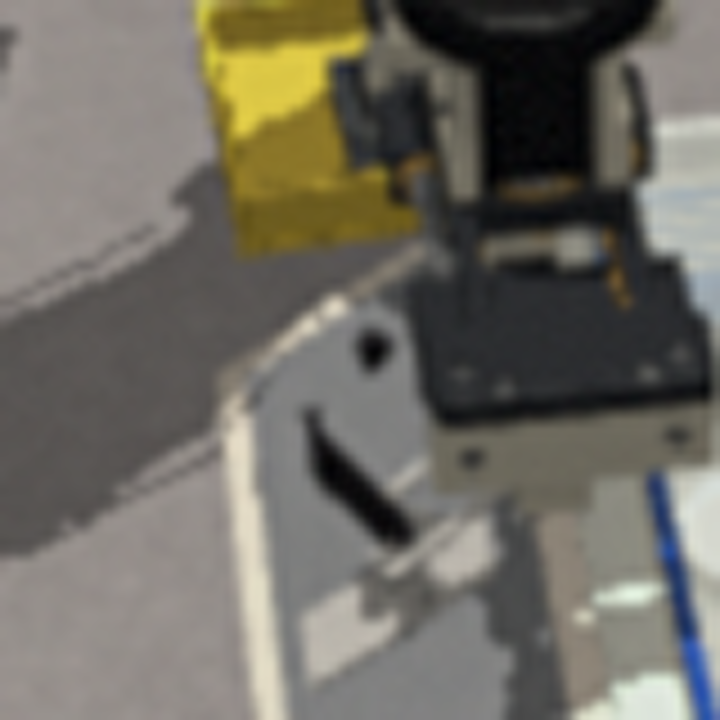

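```bash
python3 -m pendant '[[[-0.38,0.38,0,0,0,0,0.45],[-0.35,0.42,0,0,0,0,0.45],[-0.3,0.45,0,0,0,0,0.45],[0,0,0,0,0,0,0.45]]]';  python3 -c "
from lat import *
print(toC(ctrl.get_obs()['tool_pos']))"
```

```text
clock: 58.32
tool_pos: [0.5177, 0.115, 0.0958]
orientation: [-90.0, 0.0, -176.8]
force: [-2.8, -1.9, -1.8]
opening: 0.0453
[-0.06480367  0.00012369  0.09584342]
```

```bash
python3 -m pendant '[[[-0.18,0.35,0,0,0,0,0.45],[0,0,0,0,0,0,0.45]]]'; python3 -m pendant '[[[-0.08,0.2,0,0,0,0,0.45],[0,0,0,0,0,0,0.45]]]'; python3 -c "
from lat import *
print(toC(ctrl.get_obs()['tool_pos']))"
```

```text
clock: 58.48
tool_pos: [0.5195, 0.1153, 0.0929]
orientation: [-90.0, 0.1, -176.8]
force: [-3.6, -2.3, -2.0]
opening: 0.045
clock: 58.65
tool_pos: [0.5202, 0.1154, 0.0913]
orientation: [-90.0, 0.1, -176.8]
force: [-3.3, -3.1, -1.9]
opening: 0.0453
[-0.06225944  0.00034433  0.09127599]
```

```bash
python3 -m pendant '[[[-0.05,0.15,0,0,0,0,0.45],[0,0,0,0,0,0,0.45]]]'; python3 -m pendant '[[[0,0,0,0,0,0,0.65],[0,0,0,0,0,0,0.65],[0,0,0,0,0,0,0.65],[0,0,0,0,0,0,0.65]]]';python3 -m pendant '[[[0,-2,0,0,0,0,0.65],[0,-4,0,0,0,0,0.65],[0,-4,0,0,0,0,0.5],[0,-4,-3,0,0,0,0.3],[0,0,-4,0,0,0,0],[0,0,-4,0,0,0,0],[0,0,-4,0,0,0,0],[0,0,-4,0,0,0,0],[0,0,0,0,0,0,0]]]'; python3 -c "
from h import *
S={n:snapshot(n) for n in('side','top')}
crop(S['side'],'f7.png',205,135,70,70,10)
crop(S['top'],'f7t.png',205,170,60,60,10)"
```

```text
clock: 58.82
tool_pos: [0.5208, 0.1154, 0.0899]
orientation: [-90.0, 0.1, -176.8]
force: [-3.6, -1.7, -1.2]
opening: 0.0453
clock: 59.15
tool_pos: [0.5219, 0.1162, 0.0905]
orientation: [-90.1, 0.2, -176.8]
force: [0.9, 0.4, 0.4]
opening: 0.0564
clock: 59.9
tool_pos: [0.5106, 0.3063, 0.2233]
orientation: [-90.1, 0.2, -176.6]
force: [0.8, -0.3, -0.5]
opening: 0.0156
```

View pics/f7.png

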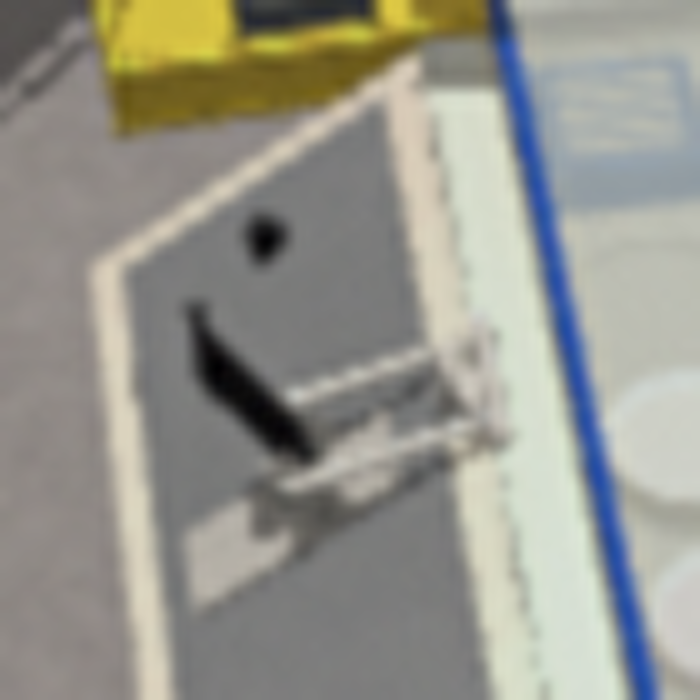

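View pics/f7t.png

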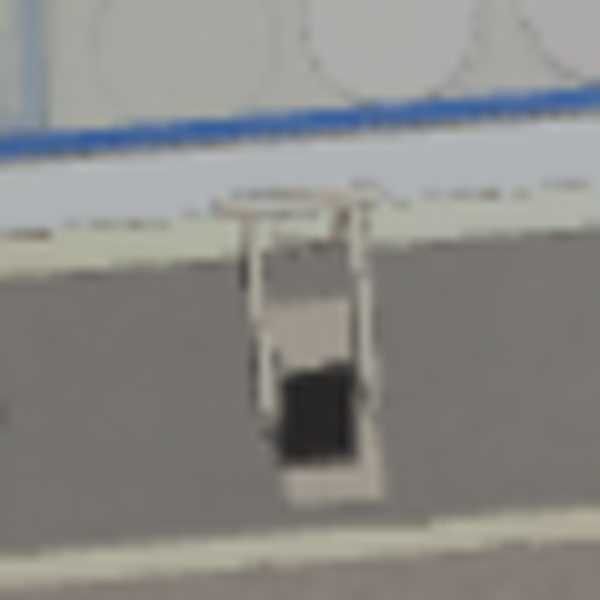

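```bash
python3 - <<'E'
from lat import *
prev=None
for a in(1.75,1.6,1.45,1.3,1.15,1.0,.85,.7,.55,.4,.3,.2,.1,0):
    L=.054
    m=-np.sin(a)*d+np.cos(a)*n
    P=lever(a,L)+.0025*m
    cx=P[0]+(.0095 if m[0]>.25 else -.0095 if m[0]<-.25 else .0095*m[0]/.25)
    q=np.array([cx,P[1]]);w=toW([q[0],0,q[1]])
    print(a,q.round(4),"m",m.round(2),"W",w.round(4),"row dx,dy(cm)",None if prev is None else ((prev-q)*100).round(2)); prev=q
E
python3 go.py 0.50 0.113 0.20 183.2 0
```

```text
1.75 [-0.1237  0.1097] m [0.9  0.43] W [0.4589 0.1116 0.1097] row dx,dy(cm) None
1.6 [-0.1309  0.106 ] m [0.83 0.56] W [0.4517 0.1112 0.106 ] row dx,dy(cm) [0.72 0.37]
1.45 [-0.1374  0.1012] m [0.73 0.68] W [0.4452 0.1108 0.1012] row dx,dy(cm) [0.66 0.48]
1.3 [-0.1432  0.0956] m [0.62 0.78] W [0.4394 0.1105 0.0956] row dx,dy(cm) [0.58 0.57]
1.15 [-0.1481  0.0891] m [0.5  0.87] W [0.4346 0.1102 0.0891] row dx,dy(cm) [0.49 0.65]
1.0 [-0.1519  0.0819] m [0.36 0.93] W [0.4307 0.11   0.0819] row dx,dy(cm) [0.38 0.71]
0.85 [-0.1558  0.0743] m [0.22 0.98] W [0.4269 0.1098 0.0743] row dx,dy(cm) [0.39 0.76]
0.7 [-0.163   0.0664] m [0.07 1.  ] W [0.4197 0.1094 0.0664] row dx,dy(cm) [0.72 0.8 ]
0.55 [-0.169   0.0583] m [-0.08  1.  ] W [0.4137 0.1091 0.0583] row dx,dy(cm) [0.6  0.81]
0.4 [-0.1738  0.0502] m [-0.23  0.97] W [0.4089 0.1088 0.0502] row dx,dy(cm) [0.48 0.81]
0.3 [-0.1734  0.045 ] m [-0.32  0.95] W [0.4093 0.1088 0.045 ] row dx,dy(cm) [-0.03  0.53]
0.2 [-0.1717  0.0398] m [-0.42  0.91] W [0.411  0.1089 0.0398] row dx,dy(cm) [-0.18  0.51]
0.1 [-0.1694  0.0349] m [-0.5   0.86] W [0.4133 0.1091 0.0349] row dx,dy(cm) [-0.23  0.49]
0 [-0.1667  0.0303] m [-0.59  0.81] W [0.416  0.1092 0.0303] row dx,dy(cm) [-0.27  0.47]
clock 60.0 now [0.5102 0.3021 0.2231] [-9.0040e+01  1.1000e-01 -1.7668e+02] open 0.008 F [ 0.  -1.5  0.7] rows 5 ori err 0.17
[0.42,0.46,3.76,0.01,0.02,-0.02,h],
[0.42,0.46,3.76,0.01,0.02,-0.02,h],
[0.42,0.46,3.76,0.01,0.02,-0.02,h],
[0.42,0.46,3.76,0.01,0.02,-0.02,h],
[0.42,0.46,3.76,0.01,0.02,-0.02,h],
```

```bash
python3 -m pendant '[[[0.7,0.3,3.8,0,0,0,0],[0.7,0.3,3.8,0,0,0,0],[0.7,0.3,3.8,0,0,0,0],[0.7,0.3,3.8,0,0,0,0],[0.7,0.3,3.8,0,0,0,0],[0,0,0,0,0,0,0],[0,0,0,0,0,0,0]]]'; python3 go.py 0.475 0.1125 0.11 183.2 0
```

```text
clock: 60.58
tool_pos: [0.4857, 0.1059, 0.2088]
orientation: [-90.1, 0.2, -177.0]
force: [0.3, -0.1, 1.0]
opening: 0.0004
clock 60.58 now [0.4857 0.1059 0.2088] [-9.0060e+01  1.7000e-01 -1.7705e+02] open 0.0004 F [ 0.3 -0.1  1. ] rows 3 ori err 0.3
[0.35,3.29,-0.23,0.02,-0.08,-0.06,h],
[0.35,3.29,-0.23,0.02,-0.08,-0.06,h],
[0.35,3.29,-0.24,0.02,-0.08,-0.06,h],
```

```bash
python3 -m pendant '[[[0.3,3.2,-0.2,0,0,0,0],[0.3,3.2,-0.2,0,0,0,0],[0.3,3.0,-0.2,0,-0.2,0,0],[0,0,0,0,0,0,0],[0,0,0,0,0,0,0]]]'; python3 go.py 0.459 0.1116 0.109 183.2 0
python3 -c "
from h import *
S={n:snapshot(n) for n in('side','top')}
crop(S['side'],'g1.png',190,120,80,80,9)"
```

```text
clock: 61.0
tool_pos: [0.4764, 0.1138, 0.1138]
orientation: [-89.9, -0.0, -176.6]
force: [0.5, 0.3, 0.4]
opening: 0.0004
clock 61.0 now [0.4764 0.1138 0.1138] [-8.9920e+01 -3.0000e-02 -1.7659e+02] open 0.0004 F [0.5 0.3 0.4] rows 1 ori err 0.23
[1.75,0.48,0.12,-0.08,0.21,0.03,h],
```

View pics/g1.png

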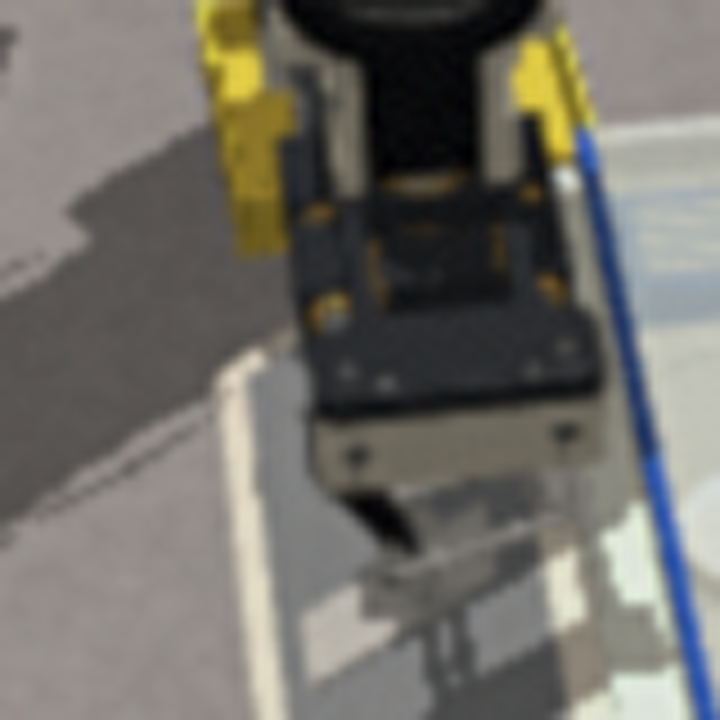

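Now push the lever along its arc.

```bash
python3 -m pendant '[[[0.8,0.25,0.1,0,0.2,0,0],[0.8,0.25,0,0,0,0,0],[0,0,0,0,0,0,0]]]'; python3 -m pendant '[[[0.4,0.2,0,0,0,0,0],[0.4,0.2,0,0,0,0,0],[0,0,0,0,0,0,0]]]'; python3 -m pendant '[[[0.33,0.24,0,0,0,0,0],[0.33,0.24,0,0,0,0,0],[0,0,0,0,0,0,0]]]'; python3 -m pendant '[[[0.3,0.28,0,0,0,0,0],[0.3,0.28,0,0,0,0,0],[0,0,0,0,0,0,0]]]'
```

```text
clock: 61.35
tool_pos: [0.4592, 0.1116, 0.1094]
orientation: [-90.1, 0.1, -176.9]
force: [-1.4, -0.8, -0.5]
opening: 0.0004
clock: 61.6
tool_pos: [0.4523, 0.1116, 0.1052]
orientation: [-90.0, 0.1, -176.8]
force: [1.0, 0.2, 1.0]
opening: 0.0
clock: 61.85
tool_pos: [0.4455, 0.1111, 0.0998]
orientation: [-90.0, 0.1, -176.8]
force: [-0.0, -0.2, 0.5]
opening: 0.0002
clock: 62.1
tool_pos: [0.4394, 0.1106, 0.094]
orientation: [-90.0, 0.0, -176.8]
force: [1.0, -0.1, 1.0]
opening: 0.0002
```

```bash
python3 -m pendant '[[[0.25,0.32,0,0,0,0,0],[0.25,0.32,0,0,0,0,0],[0,0,0,0,0,0,0]]]'; python3 -m pendant '[[[0.2,0.35,0,0,0,0,0],[0.2,0.35,0,0,0,0,0],[0,0,0,0,0,0,0]]]'; python3 -c "
from h import *
S={n:snapshot(n) for n in('side','top')}
crop(S['side'],'g2.png',190,120,80,80,9)"
```

```text
clock: 62.35
tool_pos: [0.4344, 0.1103, 0.0875]
orientation: [-90.0, 0.0, -176.9]
force: [0.6, -0.7, 0.2]
opening: 0.0008
clock: 62.6
tool_pos: [0.4307, 0.1102, 0.0806]
orientation: [-90.0, 0.1, -176.8]
force: [0.6, 0.1, -0.2]
opening: 0.0005
```

View pics/g2.png

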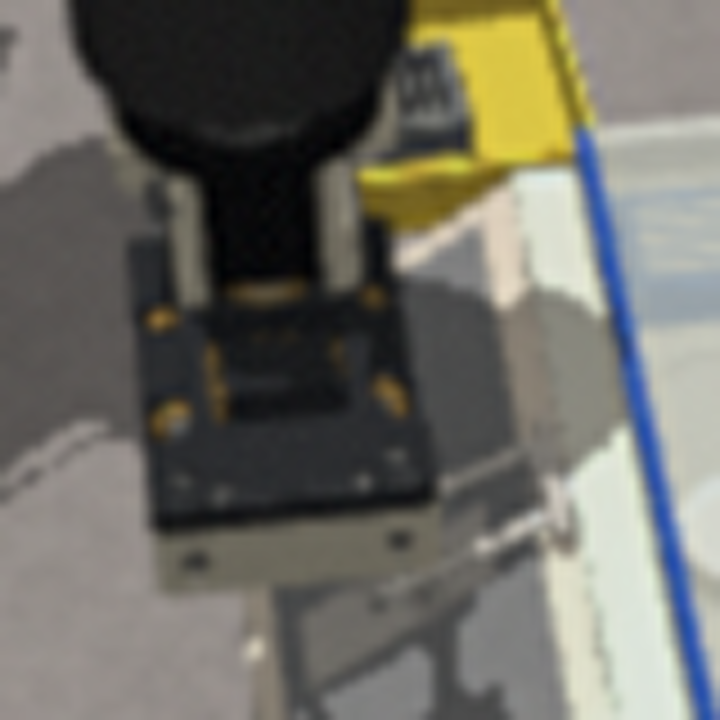

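```bash
python3 -m pendant '[[[0.2,0.38,0,0,0,0,0],[0.2,0.38,0,0,0,0,0],[0,0,0,0,0,0,0]]]'; python3 -m pendant '[[[0.25,0.4,0,0,0,0,0],[0.25,0.4,0,0,0,0,0],[0,0,0,0,0,0,0]]]'; python3 -m pendant '[[[0.2,0.4,0,0,0,0,0],[0.2,0.4,0,0,0,0,0],[0,0,0,0,0,0,0]]]'; python3 -c "
from h import *
S={n:snapshot(n) for n in('side','top')}
crop(S['side'],'g3.png',190,120,80,80,9)"
```

```text
clock: 62.95
tool_pos: [0.4271, 0.1102, 0.0732]
orientation: [-90.0, 0.1, -176.8]
force: [1.5, 0.5, 1.3]
opening: 0.0003
clock: 63.2
tool_pos: [0.4221, 0.11, 0.0651]
orientation: [-90.0, 0.1, -176.8]
force: [2.0, 0.6, 2.2]
opening: 0.0004
clock: 63.45
tool_pos: [0.4173, 0.1093, 0.0568]
orientation: [-90.0, 0.0, -176.9]
force: [0.4, -0.5, 1.6]
opening: 0.0007
```

View pics/g3.png

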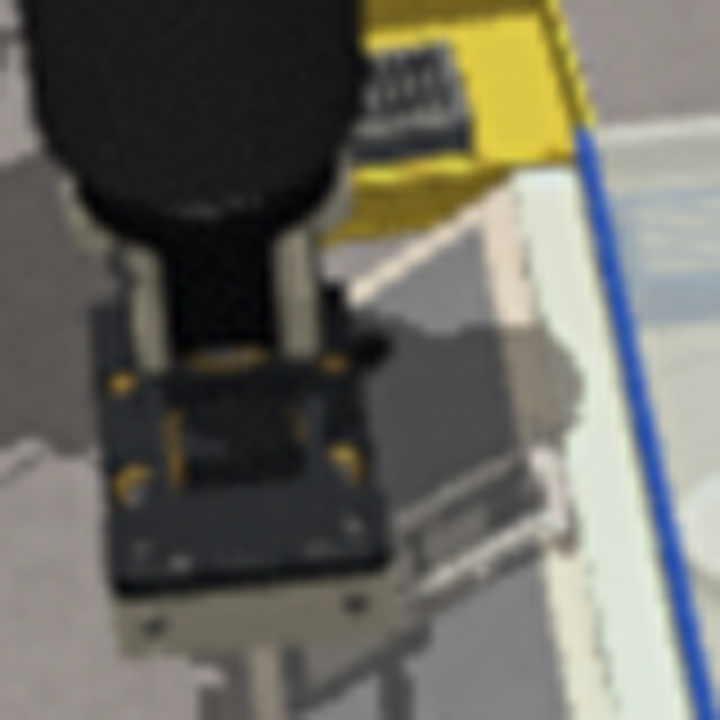

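```bash
python3 -m pendant '[[[0.15,0.4,0,0,0,0,0],[0.1,0.4,0,0,0,0,0],[0,0,0,0,0,0,0]]]'; python3 -m pendant '[[[0,0.3,0,0,0,0,0],[0,0.3,0,0,0,0,0],[0,0,0,0,0,0,0]]]'; python3 -m pendant '[[[-0.1,0.25,0,0,0,0,0],[-0.1,0.25,0,0,0,0,0],[0,0,0,0,0,0,0]]]'
```

```text
clock: 63.8
tool_pos: [0.415, 0.1091, 0.0488]
orientation: [-90.0, 0.0, -176.9]
force: [0.1, 0.4, -0.1]
opening: 0.0006
clock: 64.05
tool_pos: [0.4153, 0.1092, 0.0429]
orientation: [-90.0, 0.0, -176.9]
force: [-0.3, -0.0, 0.4]
opening: 0.0004
clock: 64.3
tool_pos: [0.4176, 0.1094, 0.038]
orientation: [-90.0, 0.0, -176.8]
force: [0.9, -1.1, -0.4]
opening: 0.0004
```

```bash
python3 -c "
from h import *
S={n:snapshot(n) for n in('side','top')}
crop(S['side'],'g4.png',190,120,80,80,9)"
```

```text
(no output)
```

View pics/g4.png

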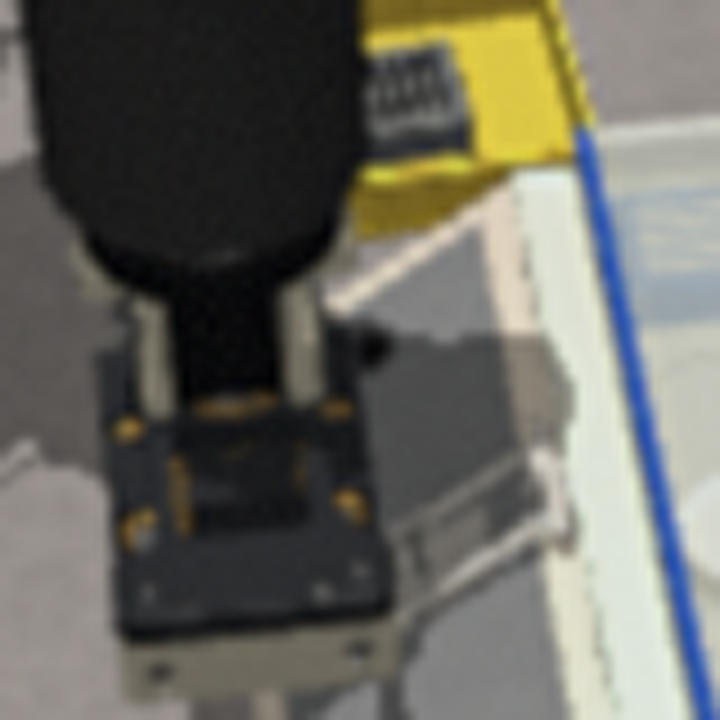

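```bash
python3 -m pendant '[[[-0.1,0.25,0,0,0,0,0],[0,0,0,0,0,0,0],[0,0,0,0,0,0,0]]]'|grep -E "pos|force"; python3 -m pendant '[[[-0.1,0.2,0,0,0,0,0],[0,0,0,0,0,0,0],[0,0,0,0,0,0,0]]]'|grep -E "pos|force"; python3 -m pendant '[[[-0.1,0.15,0,0,0,0,0],[0,0,0,0,0,0,0],[0,0,0,0,0,0,0]]]'|grep -E "pos|force"
```

```text
tool_pos: [0.4188, 0.1097, 0.036]
force: [-0.4, 1.3, -0.0]
tool_pos: [0.4198, 0.1097, 0.0343]
force: [-2.0, -0.3, 6.1]
tool_pos: [0.4204, 0.1097, 0.0335]
force: [-9.8, 0.7, 20.9]
```

```bash
python3 -m pendant '[[[0.3,-1.5,0,0,0,0,0],[0,-3,0,0,0,0,0],[0,-4,0,0,0,0,0],[0,-4,0,0,0,0,0],[0,-4,-1,0,0,0,0],[0,0,-4,0,0,0,0],[0,0,-4,0,0,0,0],[0,0,-4,0,0,0,0],[0,0,-4,0,0,0,0],[0,0,-4,0,0,0,0],[0,0,-3,0,0,0,0],[0,0,0,0,0,0,0]]]'; python3 -c "
from h import *
S={n:snapshot(n) for n in('side','top')}
cv2.imwrite('pics/g5a.png',S['side']['image'][...,::-1]);cv2.imwrite('pics/g5b.png',S['top']['image'][...,::-1])
crop(S['side'],'g5.png',205,135,70,70,10)
crop(S['top'],'g5t.png',205,170,60,60,10)"
```

```text
clock: 66.15
tool_pos: [0.4043, 0.3542, 0.1971]
orientation: [-90.0, 0.1, -176.7]
force: [-0.5, 0.4, 0.6]
opening: 0.0001
```

View pics/g5.png

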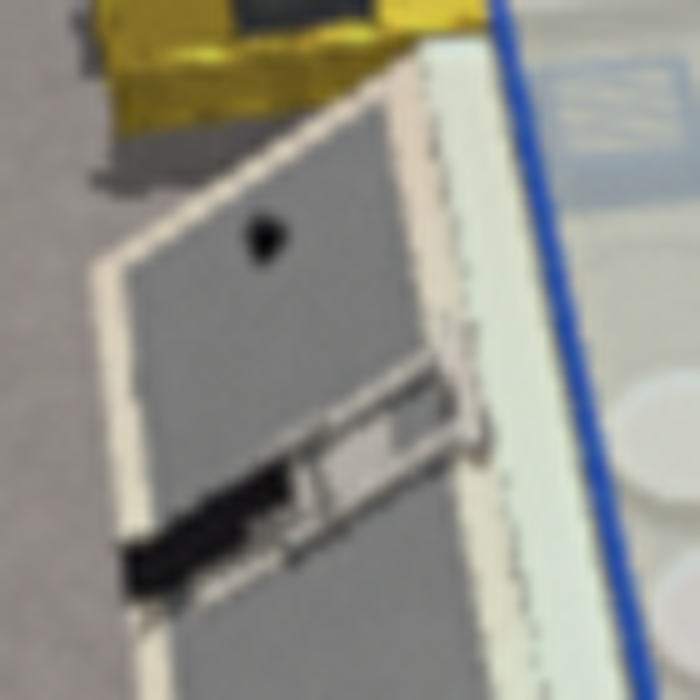

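View pics/g5t.png

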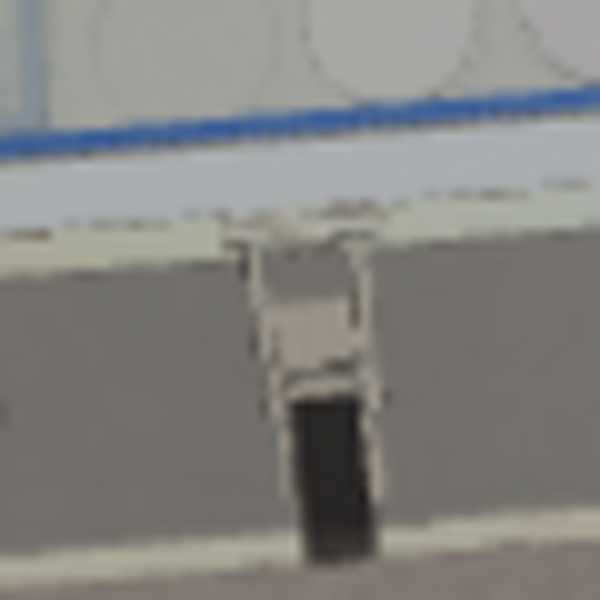

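View pics/g5a.png

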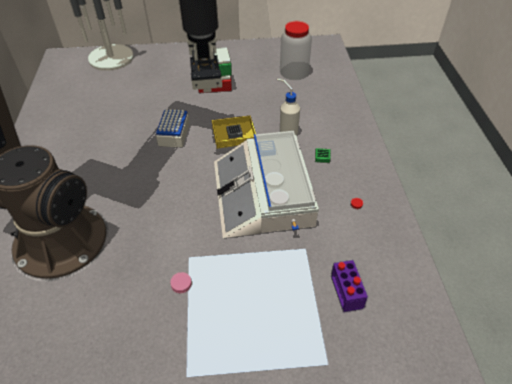

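View pics/g5b.png

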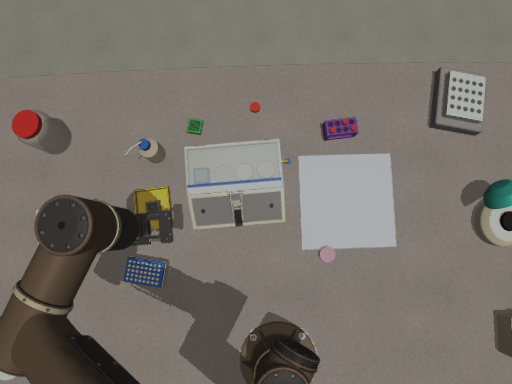

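```bash
python3 - <<'E'
from lat import *
S={n_:snapshot(n_) for n_ in("side","top")}
for nm,(x0,y0,w,h,k) in {"side":(225,150,40,40,18),"top":(218,182,40,30,18)}.items():
    s=S[nm]; im=cv2.resize(s["image"][y0:y0+h,x0:x0+w,::-1],None,fx=k,fy=k,interpolation=cv2.INTER_CUBIC)
    cv2.imwrite(f"pics/h0{nm}.png",im)
    lp=lever(0,.014)
    for z,col in((.089,(0,0,255)),):
        x=lp[0]+np.sqrt(.062**2-(z-lp[1])**2); print(x)
        P=[toW([x,-.0245,z]),toW([x,.0245,z])]
        q=((proj(s,np.array(P))+.5-[x0,y0])*k).astype(int);cv2.line(im,tuple(map(int,q[0])),tuple(map(int,q[1])),col,1)
        for y in(-.0155,.0155):
            q=((proj(s,np.array([toW([lp[0],y,lp[1]]),toW([x,y,z])]))+.5-[x0,y0])*k).astype(int);cv2.line(im,tuple(map(int,q[0])),tuple(map(int,q[1])),col,1)
    cv2.imwrite(f"pics/h1{nm}.png",im)
E
```

```text
-0.07374799631681903
-0.07374799631681903
```

View pics/h0side.png

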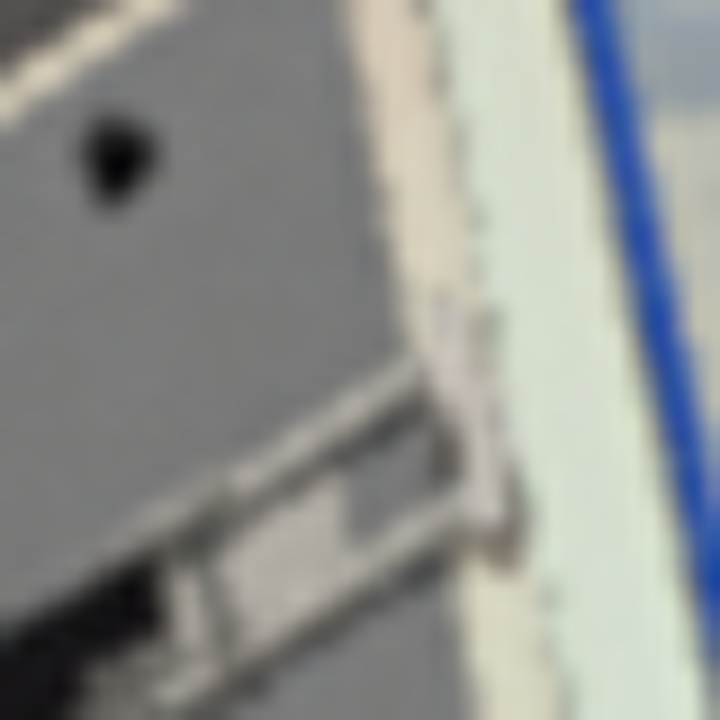

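View pics/h1side.png

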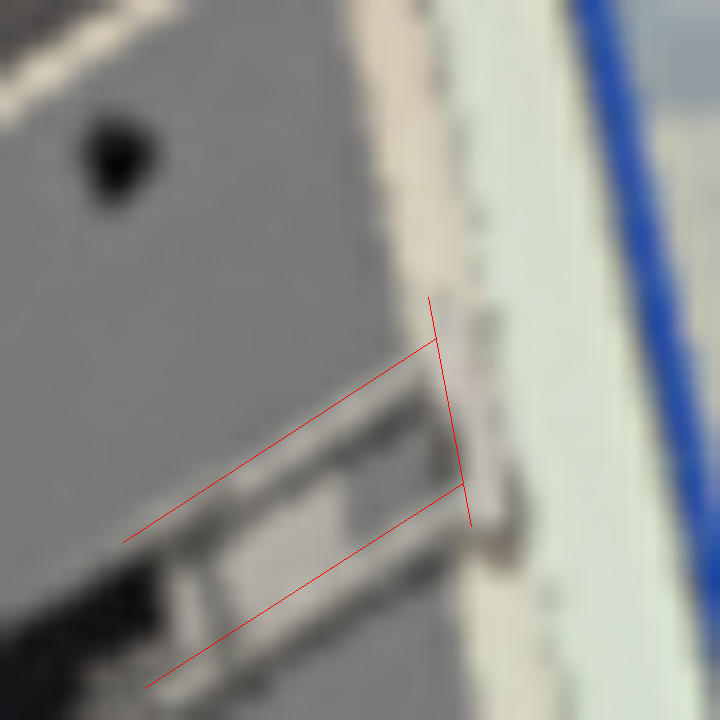

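View pics/h0top.png

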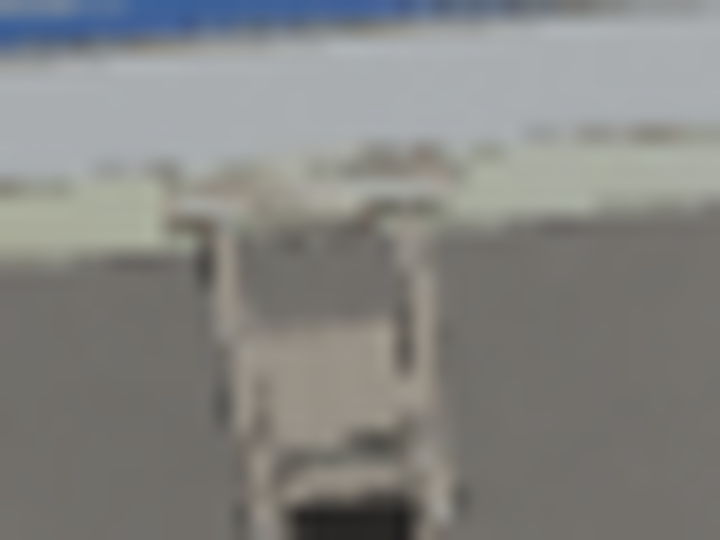

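View pics/h1top.png

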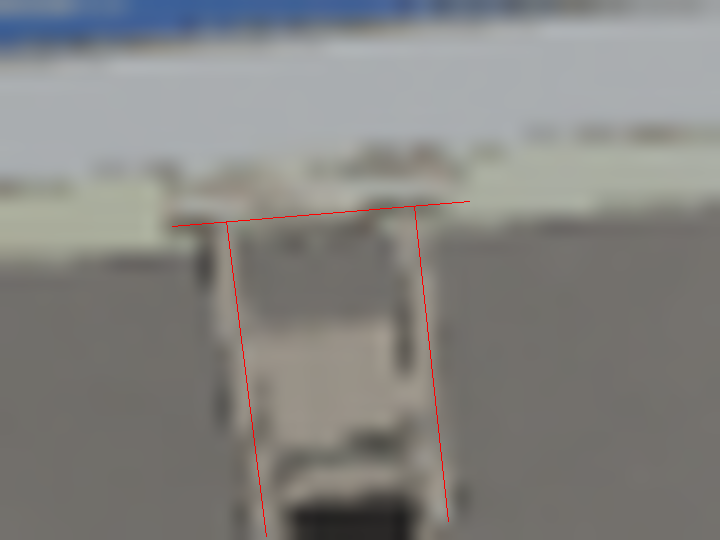

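```bash
python3 - <<'E'
from lat import *
S={n_:snapshot(n_) for n_ in("side","top")}
for nm,(x0,y0,w,h,k) in {"side":(210,165,40,40,18),"top":(225,195,35,40,15)}.items():
    s=S[nm]; im=cv2.resize(s["image"][y0:y0+h,x0:x0+w,::-1],None,fx=k,fy=k,interpolation=cv2.INTER_CUBIC)
    for a,col in((0,(0,0,255)),(.2,(0,255,0)),(.4,(255,0,0))):
        m=-np.sin(a)*d+np.cos(a)*n
        A=lever(a,.01)+.0025*m;B=lever(a,.065)+.0025*m
        P=[toW([A[0],-.011,A[1]]),toW([B[0],-.011,B[1]]),toW([B[0],.011,B[1]]),toW([A[0],.011,A[1]])]
        q=((proj(s,np.array(P))+.5-[x0,y0])*k).astype(int);cv2.polylines(im,[q.reshape(-1,1,2)],True,col,1)
    cv2.imwrite(f"pics/h2{nm}.png",im)
E
```

```text
(no output)
```

View pics/h2side.png

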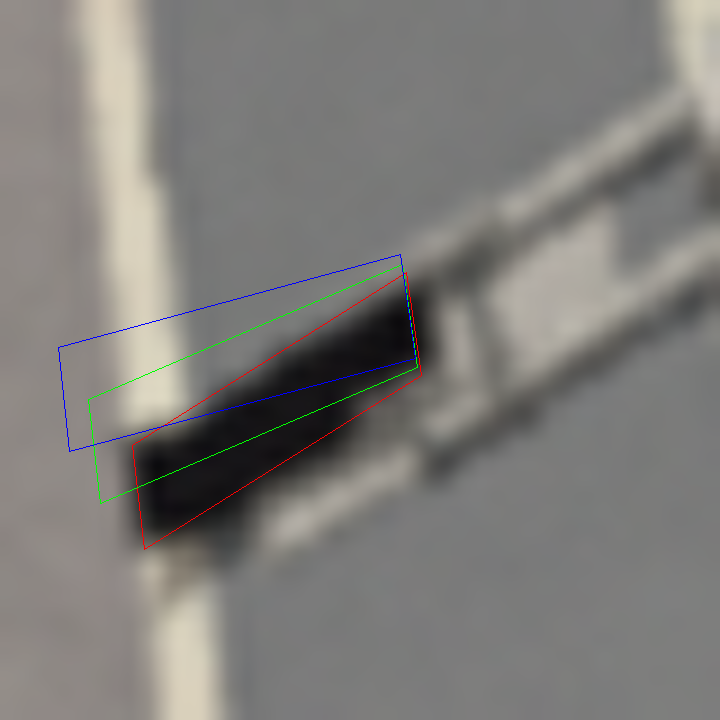

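View pics/h2top.png

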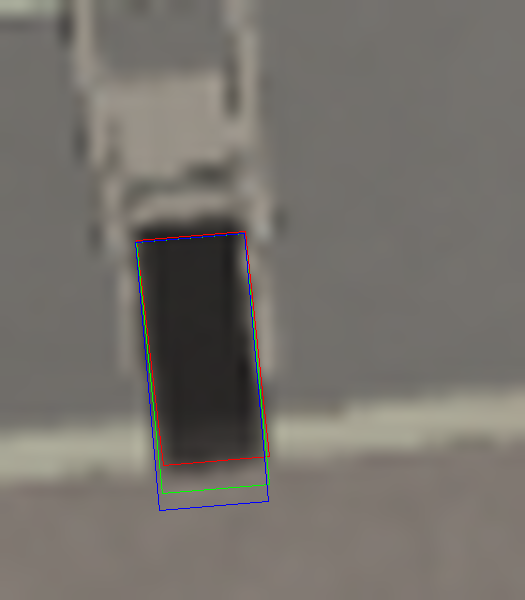

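```bash
python3 -c "
from plant import ctrl
print(ctrl.close_job())"
```

```text
the job is handed in; nothing more can be done
None
```

The chamber is loaded, shut and latched, and the job was handed in at about 66 s of the 210 s allowed.

- **Spent cartridge:** it lies flat in the yellow tray.
- **Dishes:** two were present, red agar and amber agar, now in recess_1 and recess_2. The amber one first perched on its recess edge. I pressed it down with the held fresh cartridge, and it popped in before the cartridge was fitted. Pressing each dish afterwards gave tops within about 0.5 mm of each other.
- **Fresh cartridge:** it went in only after both dishes, and met the recess floor at the expected height.
- **Lid:** it is shut. Pushing it down spiked the wrist force to about 81 N for a moment; the wrist limit is 120 N.
- **Latch:** the loop's bar is behind the keeper lip, with the lip hiding its middle from the top camera. The lever overlays the 0° outline in both views and met a firm stop.
- **Left alone:** the tip box, tube rack, wash bottle, pink dish look-alike and green cartridge look-alike stand where they were in the final pictures.

- **Unclear, latch force:** closing the lever took about 1 to 3 N, less than the 3 to 5 N stated, and I felt no clear snap. I rely on the final pictures and the firm stop.
- **Unclear, bar position:** the bar lay about 2 mm further back than my taut-loop projection, roughly the camera error.

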